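Unstack the aluminium tube blocks into their heating docks

ROBOT

A 7-joint arm with a two-finger parallel gripper is mounted at the origin on the work surface. World frame = base frame: x ahead of the robot, y to its left, z up, the work surface at z = 0. Lengths are in mm, angles in rad, forces in N, time in s.
With the tool pointing down it reaches from about 400 to 875 mm from the base axis. Payload 4.4 kg.
Tool frame: the origin (TCP) lies at the very end of the fingers, on their centre line; the grasp point (between the pads) lies 19 mm behind it (grip_depth is the distance from the TCP to the grasp point, in mm); z points along the fingers, y is the direction in which the jaws open and shut (so a half turn about z gives the same grasp; the last joint's range is limited). The gripper opens to 85 mm and grips with 20 to 120 N. Pads are 22 mm wide; open, the fingers measure 114 mm over their backs; the gripper's body (76 mm by 85 mm) begins 54 mm behind the grasp point. The pads swing forward as they close: fully open they stand 13 mm farther back than shut.
Start: joints at [-1.407, 0.628, 0.038, 1.517, -0.027, 0.996, -0.02], TCP at [148.032, 632.933, 202.413] pointing down, gripper open.
Joint ranges: [-3.06, 3.06], [-0.37, 2.12], [-1.25, 1.32], [0.18, 2.47], [-1.1, 4.24], [0.23, 1.98], [-2.94, 2.94]. Speed limits (rad/s): [2.57, 2.57, 3.14, 3.14, 3.14, 3.14, 3.14].

INTERFACE

Orientations are given as [roll, pitch, yaw] about the fixed x, y, z axes, in that order (R = Rz(yaw) Ry(pitch) Rx(roll)).
In Python, from cell import read_state, get_image, finish_job, recognise, outline_of, grip_depth gives the robot as it stands. The module is installed in compiled form; this text tells all that it offers.
- The arm moves only by the tool send_rows, never from a script. Its argument "rows" is a list of rows, each a list of 5 numbers: the gripper command: -1 is shut, 1 is fully open, values between are in proportion, then the shift along the tool's x, y, z in m, then the turn about the tool's z in rad. In form: [[claw, tx, ty, tz, roll], ...]. A call has 1 to 12 rows; each row shifts and turns the pose as measured when the row begins, along the tool's axes as they then stand; what a row does not reach is not made up. A row lasts 1/12 s, in which the tool goes at most 41.7 mm and 7.16 degrees, less where a joint would pass 70% of its speed; a pose out of reach is approached as far as the arm can. A call with a gripper value outside its range is refused whole. The fingers move at their own pace and stop on an object; the grip force is fixed at half the most. Time passes only in rows, so rows that do not move let the fingers close. It gives the time, the measured TCP pose, the force and the opening at its end, in the units of the state.
- read_state(): the state, without advancing time (a new reading comes with each control period).
- get_image(name): name is "side" or "top"; returns a dict with "image" (400x640x3 uint8, blue, green, red), "z_map" (400x640 float32, mm along the optical axis (not along the pixel's ray), 0 where there is no reading), "K" (3x3 intrinsics, pixels), "R" (3x3) and "t" (3): a world point X has camera coordinates R X + t. Camera axes: x right, y down, z forward; pixel columns grow to the right and rows downward; lengths in mm; the calibration is good to about 2 mm. A picture is of the moment at which its call begins.
- finish_job(): hands the job in, once; it reports no verdict.
Trained networks look in a picture, given as the dict that the camera call returned (one of the last four; its "shot" number tells which), for a name from the list of things; names that differ only in an ending like _2 or _b are one class to them, and where a whole thing is asked for, a point or a joint stands for the part that bears it (a point fixed in the world has none). Each returns a list of dicts, best first, with "score" (0 to 1); they miss things now and then, are a little off and sometimes report something else, mostly with a low value. They report only what shows in the picture. A call takes as long as a camera call. They do not tell look-alikes from the thing itself.
- recognise(picture, query): "box" ([left, top, right, bottom] in pixels, round what is visible of it).
- outline_of(picture, query): "mask" (400x640 bool, what is visible of it) and "box" ([left, top, right, bottom] in pixels, round what is visible of it).
The state is a dict: "clock": time; "qpos": joint angles; "qd": joint speeds; "tau": joint torques, N m; "eef_pos": TCP position; "tool_rot": TCP orientation; "force": force on the tool from outside, world axes, zero at the start; "torque": the same for the moment, N m; "width": finger opening in mm.
Only numpy, scipy, OpenCV 4.12 (cv2) and the standard library are available. Lean on these libraries where they do the work, as an engineer would, in place of code of your own. Each camera call takes 0.05 s, during which the arm holds its last target.

TASK

Take the stack of aluminium tube blocks apart from the top down, one block at a time, and set each one gently (not dropped), flat and upright, into the recess of the dock that has its shape and size: small block in the small dock, round in the round, square in the square, long in the long. Leave every block fully down inside its rim, and do not shift the little jar or the timer that stand nearby.

Things in the scene. Friction and masses are not known exactly. Their poses are not given: they have to be found in the camera images.
- small_block: Top of the stack (4th layer), 40 x 24 mm rectangle with 2 wells, about 70 g. Solid aluminium tube block, 32 mm high, dark tube wells in its top. Origin: centre of its underside; z up. x along its 40 mm length, y across its 24 mm width. Its underside starts 96 mm above the bench.
- round_block: 3rd layer of the stack, cylinder 46 mm in diameter with 6 wells in a ring, about 110 g. Solid aluminium tube block, 32 mm high, dark tube wells in its top. Origin: centre of its underside; z up. Its underside starts 64 mm above the bench.
- square_block: 2nd layer of the stack, 56 x 56 mm square with 16 small wells, about 220 g. Solid aluminium tube block, 32 mm high, dark tube wells in its top. Origin: centre of its underside; z up. x and y along its sides. Its underside starts 32 mm above the bench.
- long_block: Bottom of the stack, 110 x 60 mm rectangle with 8 wells, about 450 g. Solid aluminium tube block, 32 mm high, dark tube wells in its top. Origin: centre of its underside; z up. x along its 110 mm length, y across its 60 mm width. It starts on the bench, with the other three loose on top, each roughly centred on the one below and turned somewhat.
- small_dock: Dock of the small block: low white housing fixed to the bench, rimmed recess on top. Origin: recess centre in plan, at bench level; z up. Recess floor 14 mm above the bench, rim top 22 mm, rim 10 mm thick; a 20 mm strip with a dark display along local -y (18 mm high). Recess 54 mm (x) by 38 mm (y).
- round_dock: Dock of the round block: low white housing fixed to the bench, rimmed recess on top. Origin: recess centre in plan, at bench level; z up. Recess floor 14 mm above the bench, rim top 22 mm, rim 10 mm thick; a 20 mm strip with a dark display along local -y (18 mm high). Recess round, 62 mm in diameter, on a square housing.
- square_dock: Dock of the square block: low white housing fixed to the bench, rimmed recess on top. Origin: recess centre in plan, at bench level; z up. Recess floor 14 mm above the bench, rim top 22 mm, rim 10 mm thick; a 20 mm strip with a dark display along local -y (18 mm high). Recess 72 x 72 mm; any quarter turn will do.
- long_dock: Dock of the long block: low white housing fixed to the bench, rimmed recess on top. Origin: recess centre in plan, at bench level; z up. Recess floor 14 mm above the bench, rim top 22 mm, rim 10 mm thick; a 20 mm strip with a dark display along local -y (18 mm high). Recess 126 mm (x) by 76 mm (y).
- jar: Bystander: small screw-top jar standing on the bench, 40 mm in diameter, 60 mm high. Origin: centre of its underside. Leave it alone.
- timer: Bystander: flat grey bench timer lying on the bench, 55 x 60 mm, 18 mm high. Origin: centre of its underside. Leave it alone.
Things that resemble listed ones, but are neither listed nor needed, are in the scene too. Leave any blue look-alike of the round_block alone.

How it is judged (in metres and radians):
On the way, in this order (a step that is already met when the one before it is completed fails the run):
1. the small block is down in the small dock (horizontal distance between small_block and small_dock below 0.013 m and z of small_block in the frame of small_dock between 0.011 and 0.0165 m and angle between small_block's own z axis and vertical below 0.06 rad), for 0.2 s.
2. the round block is down in the round dock (horizontal distance between round_block and round_dock below 0.013 m and z of round_block in the frame of round_dock between 0.011 and 0.0165 m and angle between round_block's own z axis and vertical below 0.06 rad), for 0.2 s.
3. the square block is down in the square dock (horizontal distance between square_block and square_dock below 0.013 m and z of square_block in the frame of square_dock between 0.011 and 0.0165 m and angle between square_block's own z axis and vertical below 0.06 rad), for 0.2 s.
4. the long block is down in the long dock (horizontal distance between long_block and long_dock below 0.013 m and z of long_block in the frame of long_dock between 0.011 and 0.0165 m and angle between long_block's own z axis and vertical below 0.06 rad), for 0.2 s.
At the end, for the whole second after the job is handed in: Each of the four blocks stands in the recess of its own dock: centre within 13 mm of the recess centre in plan, underside 11 to 16.5 mm above the bench (resting on the 14 mm floor), tilted less than 0.06 rad, at rest and not touched by the fingers (all of step 1 and all of step 2 and all of step 3 and all of step 4 and linear speed of each of small_block, round_block, square_block, long_block below 0.02 m/s and contact force between each of small_block, round_block, square_block, long_block and the fingers below 0.05 N).
It fails at once if the jar or the timer is shifted by more than 25 mm or the jar is tipped (distance of any of jar, timer from where it was at the start of the episode above 0.025 m or angle between jar's own z axis and vertical above 0.4 rad).
It fails at once if a block is toppled (tilted more than 0.7 rad) (angle between any of small_block, round_block, square_block, long_block's own z axis and vertical above 0.7 rad).
It fails at once if a block is dropped or flung (faster than 0.6 m/s while not held; a fall of about 20 mm) ((linear speed of small_block above 0.6 m/s and contact force between small_block and the fingers below 0.05 N) or (linear speed of round_block above 0.6 m/s and contact force between round_block and the fingers below 0.05 N) or (linear speed of square_block above 0.6 m/s and contact force between square_block and the fingers below 0.05 N) or (linear speed of long_block above 0.6 m/s and contact force between long_block and the fingers below 0.05 N)).
It also fails if it takes over 128 s, if anything falls off the work surface, if the arm or the gripper's body presses on something with over 40 N, if the wrist force passes 120 N, or if a joint passes its speed limit or range.

## Working session

There is one attempt and no reset: what is moved stays moved. The work goes in short steps, Python scripts to look and compute and a tool call to move; the robot and the scene stay as the last step left them, time stands still between calls to the robot, and variables do not carry over. Pictures are saved under pics/ and viewed, and the job is handed in when it is done.

Besides the shell and the picture viewer there is one more tool, called after ">>>" in YAML: its name, and indented under it one key for each argument. send_rows: Moves the arm, as the interface text tells. Its arguments: {"type":"object","properties":{"rows":{"type":"array"}},"required":["rows"]}

```bash
mkdir -p pics
python3 - <<'E'
from cell import *
import cv2,numpy as np
print(read_state())
for n in("top","side"):
    p=get_image(n); cv2.imwrite(f"pics/{n}0.png",p["image"]); print(n,p["K"],p["R"],p["t"])
    for q in["small_block","round_block","square_block","long_block","small_dock","round_dock","square_dock","long_dock","jar","timer"]:
        print(q,[(np.round(r["box"]).tolist(),round(r["score"],2)) for r in recognise(p,q)][:4])
E
```

```text
{'clock': 0.0, 'qpos': array([-1.40683898,  0.62935507,  0.03841135,  1.51839312, -0.02697976,
        0.99630979, -0.02000402]), 'qd': array([-0.00076195, -0.00106403,  0.00104964,  0.00131362, -0.00085266,
        0.00071293, -0.00177551]), 'tau': array([-5.01389786e-04, -5.63403547e+01,  1.22601572e+00, -1.93440610e+01,
        1.09608166e-02,  1.06366063e-02, -8.04830592e-06]), 'eef_pos': array([147.83386116, 632.2455632 , 201.47477705]), 'tool_rot': array([-3.13964470e+00,  2.58367442e-05,  2.91186652e+00]), 'force': array([0.20246265, 0.18067414, 0.26018385]), 'torque': array([-0.005873  , -0.0177245 ,  0.02815021]), 'width': 85.46257926833584}
top [[464.52551735   0.         318.37560426]
 [  0.         464.52551735 198.93222467]
 [  0.           0.           1.        ]] [[-1.51958514e-04 -9.99991931e-01 -4.01424265e-03]
 [-9.95599891e-01  5.27447696e-04 -9.37047392e-02]
 [ 9.37061005e-02  3.98234031e-03 -9.95591938e-01]] [  -8.28975896  541.72450065 1001.69524663]
small_block [([142.0, 240.0, 196.0, 285.0], 0.33), ([445.0, 254.0, 471.0, 271.0], 0.28)]
round_block [([444.0, 2
[... 616 characters left out ...]
.        ]] [[ 0.76599965 -0.64283523  0.00272175]
 [-0.45811753 -0.54885127 -0.69920713]
 [ 0.45096881  0.53434553 -0.71491397]] [-431.50001486  311.69572773  726.50280944]
small_block [([345.0, 308.0, 371.0, 337.0], 0.98)]
round_block [([345.0, 325.0, 363.0, 346.0], 0.8), ([308.0, 289.0, 329.0, 312.0], 0.56)]
square_block [([334.0, 326.0, 376.0, 355.0], 0.8)]
long_block [([324.0, 320.0, 385.0, 368.0], 0.58)]
small_dock [([317.0, 207.0, 354.0, 237.0], 0.91)]
round_dock [([192.0, 171.0, 231.0, 205.0], 0.85)]
square_dock [([248.0, 152.0, 292.0, 187.0], 0.59)]
long_dock [([360.0, 240.0, 441.0, 313.0], 0.71)]
jar [([357.0, 174.0, 368.0, 199.0], 0.8)]
timer [([232.0, 236.0, 265.0, 267.0], 0.94)]
```

View pics/top0.png

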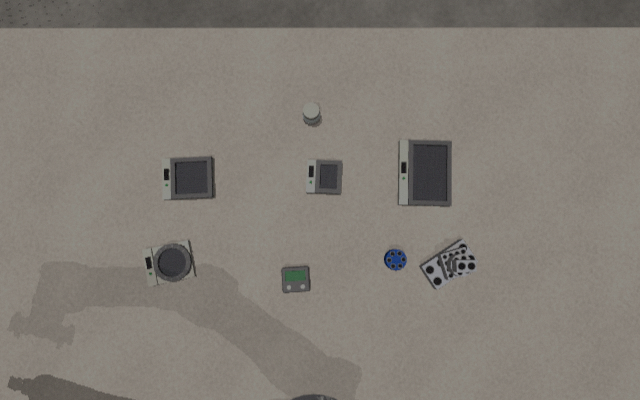

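View pics/side0.png

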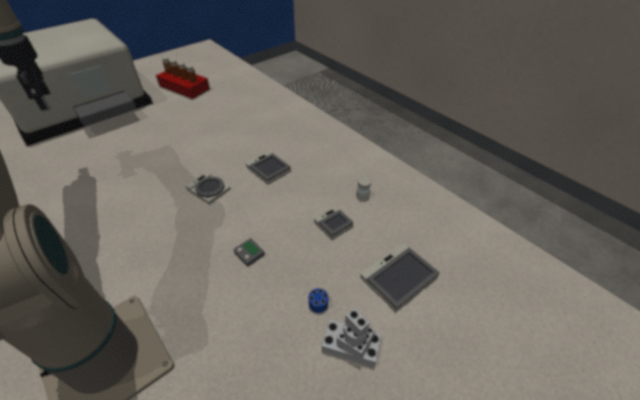

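```bash
cat > h.py <<'E'
from cell import *
import cv2,numpy as np
def cloud(p):
    K,R,t=p["K"],p["R"],np.array(p["t"]); z=p["z_map"].astype(float)
    v,u=np.mgrid[0:400,0:640]
    c=np.stack([(u-K[0,2])/K[0,0]*z,(v-K[1,2])/K[1,1]*z,z],-1)
    W=(c-t)@R
    W[z==0]=np.nan
    return W
def pix(p,X):
    c=np.array(p["R"])@np.array(X,float)+p["t"]; q=p["K"]@c; return q[:2]/q[2]
def onplane(p,u,v,z):
    R=np.array(p["R"]);K=p["K"]
    d=R.T@np.array([(u-K[0,2])/K[0,0],(v-K[1,2])/K[1,1],1]); o=-R.T@p["t"]
    return o+d*(z-o[2])/d[2]
def zoom(p,box,name,s=8):
    a,b,c,d=box; cv2.imwrite("pics/"+name,cv2.resize(p["image"][b:d,a:c],None,fx=s,fy=s,interpolation=cv2.INTER_CUBIC))
E
python3 - <<'E'
from h import *
for n in("top","side"):
    p=get_image(n); W=cloud(p)
    np.set_printoptions(linewidth=250)
    if n=="top":
        zoom(p,(410,225,490,300),"ts.png"); zoom(p,(130,140,230,210),"ta.png"); zoom(p,(130,225,230,300),"tb.png"); zoom(p,(290,140,360,210),"tc.png"); zoom(p,(390,130,470,215),"td.png",7)
        print(np.round(W[235:292:2,415:485:3,2]))
        print(W[330,500],W[100,100])
    else: zoom(p,(300,280,400,380),"ss.png",6)
E
```

```text
[[ -3.  -3.  -2.  -1.  -1.  -2.   2.  -0.  -1.   3.  -0.  -1.   2.   1.   1.  -1.  -0.  -1.  -3.  -0.   1.   1.   3.  -3.]
 [  0.  -0.  -2.  -4.  -4.   3.   1.  -1.  -4.  -2.  -4.   2.  -1.   2.   2.  -1.   1.   2.  -1.   1.   1.  -4.  -1.  -1.]
 [ -0.   3.  -1.  -2.   1.   1.  -2.   1.  -2.  -2.   1.   1.  -1.  -3.  -1.  20.  30.   1.   2.  -2.  -1.  -2.  -3.  -2.]
 [  1.  -1.  -1.   3.   1.  -2.   0.   3.  -3.   2.   3.  -3.   3.  -1.  18.  31.  29.  -1.   1.   1.   1.  -1.  -2.  -4.]
 [  1.  -0.   2.   2.  -6.  -2.  -1.  -1.   2.   0.   2.   1.   2.  21.  31.  30.  31.  28.   3.   0.   1.  -0.   0.  -4.]
 [  3.  -0.  -3.   1.   2.   1.   1.  -2.   1.   0.  -2.  -0.  25.  33.  31.  30.  31.  31.   5.  -1.  -1.  -1.  -1.   4.]
 [  1.  -1.  -0.  -1.  -4.  -2.  -2.  -1.  -4.  -1.  nan  22.  31.  30.  35.  nan  62.  32.   0.  -2.  -0.  -1.  -1.   2.]
 [  1.  -0.   0.  -3.  -4.  nan  -1.  -1.   1.  -1.  19.  35.  38.  57.  62.  67.  62.  33.  32.  -0.  -1.  -2.   1.   2.]
 [ -0.  nan  -1.   2.   3.  -3.  -0.   1.  -3.  19.  40.  61.  64.  62.  60.  65.  61.  63.  29.   2.  -0.  -3.   1.
[... 1852 characters left out ...]
 [ -3.   1.   2.  -2.  -2.  -3.  28.  34.  32.  31.  27.   1.   2.  -1.  -1.   2.  -3.   0.  -3.  -1.  -1.   0.   3.   3.]
 [  3.   0.   0.   0.   1.  -0.  19.  34.  33.  29.   4.  -2.  -1.   0.  -0.  -1.   1.  -1.   4.  -1.   1.  -4.  -3.   1.]
 [  3.  -2.  -4.   2.  -1.  -1.   3.  27.  30.  -1.   0.  -3.  -2.  -0.   2.  -4.   0.  -3.  -1.   4.  -2.  -0.   1.  -4.]
 [ -3.  -4.  -2.   2.  -1.  -4.   1.  -2.   1.  -0.  -3.  -1.  -0.  -2.  -3.   0.  -1.  -2.   1.   0.  -2.  -0.   4.   2.]
 [  1.  -2.  -2.  -2.  -0.  -3.  -0.  -4.  -1.   2.  -5.   1.  -0.  -3.  -1.  -1.   3.  -2.  -1.  -3.  -3.  -2.  -2.  -2.]]
[ 253.8984607  -408.32345854    0.84782887] [774.3458647  497.13994202   0.84772752]
```

View pics/ts.png

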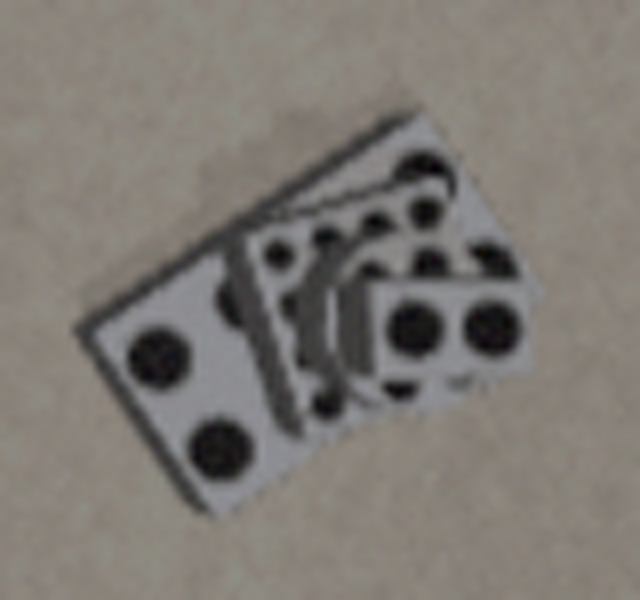

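View pics/ss.png

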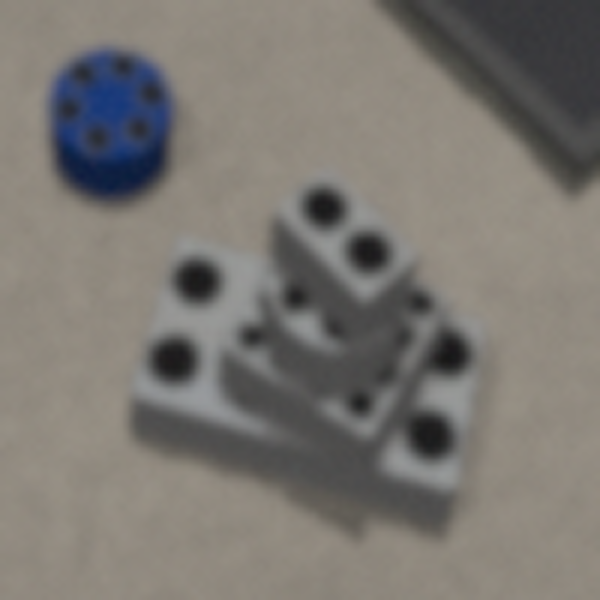

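View pics/tc.png

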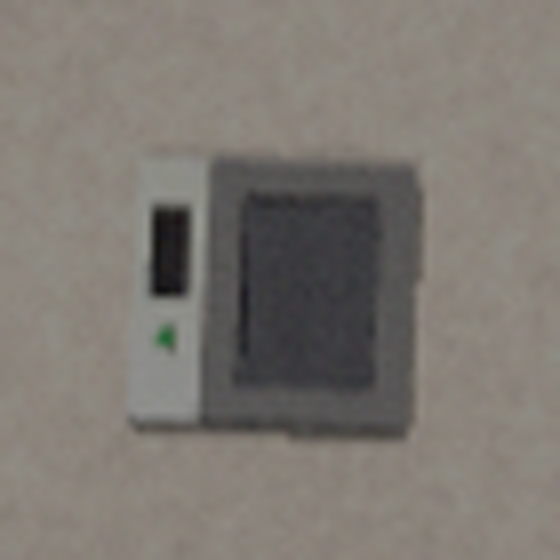

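View pics/tb.png

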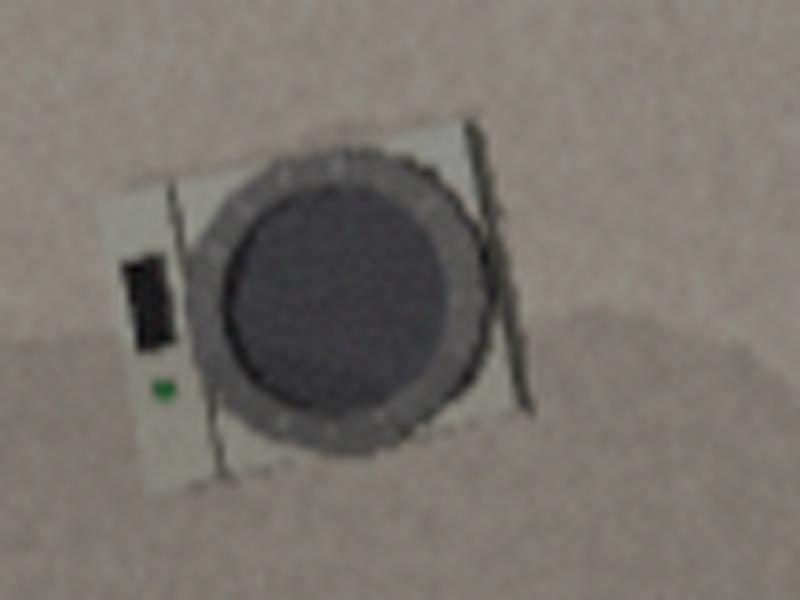

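Run:
```python
from h import *
ps=[get_image("top") for _ in range(4)]
p=ps[0]; z=np.nanmedian([np.where(q["z_map"]>0,q["z_map"],np.nan) for q in ps],0)
img=np.mean([q["image"] for q in ps],0)
p=dict(p,z_map=np.nan_to_num(z)); W=cloud(p); np.savez("top.npz",img=img,W=W)
def rect(m,zz,nm,draw=True):
    m=m.astype(np.uint8); n,l,s,_=cv2.connectedComponentsWithStats(m)
    k=1+np.argmax(s[1:,4]); v,u=np.nonzero(l==k)
    X=np.array([onplane(p,a,b,zz)[:2] for a,b in zip(u,v)],np.float32)
    r=cv2.minAreaRect(X); print(nm,"n",len(u),"c",np.round(r[0],1),"size",np.round(r[1],1),"ang",round(r[2],1),"mean",X.mean(0).round(1))
v,u=np.mgrid[0:400,0:640]
B=lambda a,b,c,d:(u>=a)&(u<c)&(v>=b)&(v<d)
st=B(410,225,490,300)
rect(st&(W[...,2]>118),128,"small")
rect(st&(W[...,2]>26),32,"all>26")
g=img.mean(-1); 
for nm,b in dict(small=(295,150,350,205),square=(150,145,225,210),round=(130,230,210,295),long=(390,130,460,215)).items():
    m=B(*b); print(nm, np.round(np.percentile(g[m],[1,5,10,20,30,50,70,90])))
    rect(m&(W[...,2]>10),20,nm+" housing")
    sp=img.max(-1)-img.min(-1)
    rect(m&(g<78)&(img[...,0]>=img[...,2]-2),14,nm+" floor")
for nm,b in dict(jar=(295,95,330,135),timer=(275,260,320,300)).items():
    rect(B(*b)&(W[...,2]>(40 if nm=="jar" else 9)),60 if nm=="jar" else 18,nm)
```

```text
small n 280 c [ 401.8 -297.3] size [41.6 23.3] ang 90.0 mean [ 401.7 -297.4]
all>26 n 1536 c [ 395.7 -295.3] size [ 74.8 111.7] ang 30.8 mean [ 399.6 -295.1]
small [ 33.  60.  61.  84.  88. 131. 133. 135.]
small housing n 1169 c [594.3 -20.2] size [77.9 75.2] ang 87.3 mean [594.2 -20.2]
small floor n 443 c [594.6 -30.1] size [40.4 54.5] ang 89.8 mean [594.4 -30.1]
square [ 31.  57.  58.  60.  81. 129. 131. 134.]
square housing n 2105 c [591.5 284.8] size [ 93.4 113.9] ang 2.9 mean [591.4 284.9]
square floor n 1088 c [592.5 279.3] size [75.9 74.7] ang 2.7 mean [592.  279.1]
round [ 32.  57.  59.  80. 115. 121. 129. 133.]
round housing n 1772 c [402.4 321.9] size [ 81.9 104.3] ang 12.3 mean [402.1 322.1]
round floor n 778 c [397.7 319.2] size [72.5 71. ] ang 23.3 mean [399.4 316.6]
long [ 40.  55.  56.  57.  59.  97. 131. 135.]
long housing n 3459 c [ 603.2 -245.8] size [117.6 147.3] ang 88.4 mean [ 602.6 -246.6]
long floor n 2051 c [ 605.2 -261.7] size [ 85.8 134.9] ang 88.9 mean [ 603.8 -259.8]
jar n 237 c [731.7   7.4] size [34.8 37.8] ang 90.0 mean [732.4   7.9]
timer n 689 c [367.2  42.3] size [54.9 59.8] ang 3.8 mean [367.2  42.2]
```

View pics/td.png

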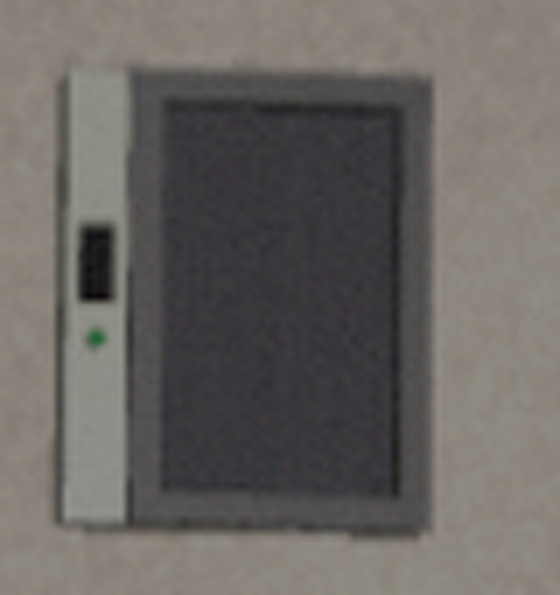

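View pics/ta.png

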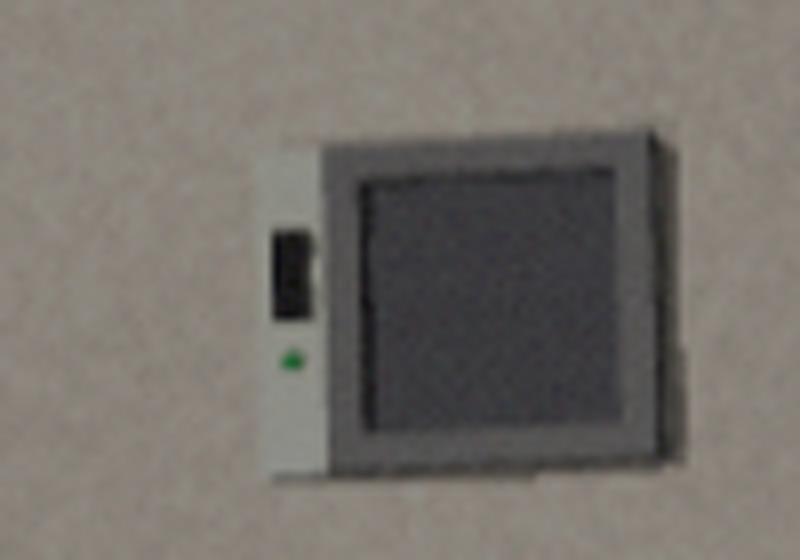

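Run:
```python
from h import *
p=get_image("top")
def w(x,y,o,s): return onplane(p,(x+.5)/s-.5+o[0],(y+.5)/s-.5+o[1],22)
for nm,(l,r,t,b,o,s) in dict(small=(240,378,193,388,(290,140),8),long=(163,402,103,495,(390,130),7),square=(364,618,172,430,(130,140),8),round=(226,447,182,412,(130,225),8)).items():
    L=w(l,(t+b)/2,o,s);R=w(r,(t+b)/2,o,s);T=w((l+r)/2,t,o,s);Bt=w((l+r)/2,b,o,s)
    print(nm,"centre",(T[0]+Bt[0])/2,(L[1]+R[1])/2,"dx",T[0]-Bt[0],"dy",L[1]-R[1])
print(recognise(p,"long_block"))
print([read_state()[k] for k in("clock","eef_pos","tool_rot","width")])
```

```text
small centre 593.7153281858175 -30.335101873430567 dx 54.82163741713896 dy 38.442528837474
long centre 601.9118351737585 -257.04790347659804 dx 126.02289522978185 dy 76.00974779723984
square centre 591.0359178583933 275.8280895577736 dx 72.58313095324127 dy 70.90721989551682
round centre 404.0479373470524 313.45055659551304 dx 62.54440751288797 dy 60.669683691280966
[{'box': [422.6, 238.0, 474.5, 290.2], 'score': 0.64}]
[1.5, array([148.03042419, 632.93074796, 202.42463732]), array([ 3.14158079e+00, -2.48454250e-05,  2.91176081e+00]), 85.37474475845364]
```

```bash
cat > plan.py <<'E'
# usage: python3 plan.py claw step x,y,z[,yawdeg] ...
import sys; from h import *
from scipy.spatial.transform import Rotation as Ro
import json
def plan(claw,step,wps):
    s=read_state(); P=np.array(s["eef_pos"],float); R=Ro.from_euler("xyz",s["tool_rot"])
    rows=[]
    for w in wps:
        T=np.array(w[:3]); yaw=R.as_euler("xyz")[2]
        d=((yaw-np.radians(w[3])+np.pi)%(2*np.pi)-np.pi) if len(w)>3 else 0
        n=max(1,int(np.ceil(np.linalg.norm(T-P)/step)),int(np.ceil(abs(d)/0.12)))
        for k in range(n):
            dl=R.inv().apply((T-P)/(n-k)); dl=np.round(dl/1000,4); r=round(d/(n-k),3); d-=r
            rows.append([claw,*dl.tolist(),r]); P=P+R.apply(dl*1000); R=R*Ro.from_euler("z",r)
    return rows
rows=plan(float(sys.argv[1]),float(sys.argv[2]),[[float(v) for v in a.split(",")] for a in sys.argv[3:]])
print("from",{k:np.round(v,3) for k,v in read_state().items() if k in("clock","eef_pos","tool_rot","width","qpos")})
for i in range(0,len(rows),12): print(json.dumps(rows[i:i+12]))
E
python3 -c "
from cell import *
print(grip_depth)"
python3 plan.py 1 36 480,400,230,130 560,100,230,110 480,-200,230,90
```

```text
18.700000000000003
from {'clock': np.float64(1.5), 'qpos': array([-1.407,  0.628,  0.038,  1.517, -0.027,  0.996, -0.02 ]), 'eef_pos': array([148.03 , 632.931, 202.425]), 'tool_rot': array([ 3.142, -0.   ,  2.912]), 'width': np.float64(85.375)}
[[1.0, -0.0314, -0.0126, -0.0023, 0.054], [1.0, -0.032, -0.0109, -0.0023, 0.054], [1.0, -0.0325, -0.0091, -0.0023, 0.053], [1.0, -0.033, -0.0074, -0.0023, 0.054], [1.0, -0.0333, -0.0056, -0.0023, 0.053], [1.0, -0.0336, -0.0039, -0.0023, 0.054], [1.0, -0.0337, -0.002, -0.0023, 0.053], [1.0, -0.0338, -0.0002, -0.0023, 0.054], [1.0, -0.0338, 0.0016, -0.0023, 0.053], [1.0, -0.0336, 0.0033, -0.0023, 0.054], [1.0, -0.0334, 0.0052, -0.0023, 0.053], [1.0, -0.0331, 0.0069, -0.0023, 0.054]]
[[1.0, -0.0312, -0.0146, 0.0, 0.039], [1.0, -0.0318, -0.0134, 0.0, 0.039], [1.0, -0.0323, -0.0121, 0.0, 0.039], [1.0, -0.0327, -0.0109, 0.0, 0.039], [1.0, -0.0332, -0.0096, 0.0, 0.039], [1.0, -0.0335, -0.0083, 0.0, 0.038], [1.0, -0.0338, -0.007, 0.0, 0.039], [1.0, -0.034, -0.0056, 0.0, 0.038], [1.0, -0.0342, -0.0044, 0.0, 0.039], [1.0, -0.0283, -0.0198, 0.0, 0.039], [1.0, -0.029, -0.0186, 0.0, 0.039], [1.0, -0.0297, -0.0175, 0.0, 0.039]]
[[1.0, -0.0304, -0.0163, 0.0, 0.039], [1.0, -0.031, -0.0151, 0.0, 0.039], [1.0, -0.0316, -0.0139, 0.0, 0.038], [1.0, -0.0321, -0.0127, 0.0, 0.039], [1.0, -0.0326, -0.0114, 0.0, 0.038], [1.0, -0.0329, -0.0102, 0.0, 0.039]]
```

>>> send_rows:
  rows:
    - [1, -0.031, -0.012, -0.003, 0.054]
    - [1, -0.032, -0.011, -0.003, 0.054]
    - [1, -0.033, -0.009, -0.003, 0.054]
    - [1, -0.033, -0.007, -0.003, 0.054]
    - [1, -0.033, -0.006, -0.003, 0.054]
    - [1, -0.034, -0.004, -0.003, 0.054]
    - [1, -0.034, -0.002, -0.003, 0.054]
    - [1, -0.034, 0, -0.003, 0.054]
    - [1, -0.034, 0.002, -0.003, 0.054]
    - [1, -0.034, 0.003, -0.003, 0.054]
    - [1, -0.033, 0.005, -0.003, 0.054]
    - [1, -0.033, 0.007, -0.003, 0.054]

```text
clock: 2.5
eef_pos: [481.4, 396.2, 236.7]
tool_rot: [-3.14, -0.01, 2.255]
force: [-0.3, 0.3, -0.2]
width: 85.2
```

```bash
python3 plan.py 1 36 580,100,230,110 480,-200,230,90 402,-297,220,90
```

```text
from {'clock': np.float64(2.5), 'qpos': array([-0.865,  0.565,  0.226,  1.557, -0.151,  1.038,  0.088]), 'eef_pos': array([481.396, 396.249, 236.668]), 'tool_rot': array([-3.14 , -0.01 ,  2.255]), 'width': np.float64(85.203)}
[[1.0, -0.0324, -0.0123, 0.0004, 0.037], [1.0, -0.0329, -0.0111, 0.0004, 0.037], [1.0, -0.0333, -0.0099, 0.0005, 0.037], [1.0, -0.0336, -0.0086, 0.0004, 0.037], [1.0, -0.0339, -0.0074, 0.0005, 0.037], [1.0, -0.0341, -0.0061, 0.0004, 0.037], [1.0, -0.0344, -0.0049, 0.0005, 0.038], [1.0, -0.0345, -0.0035, 0.0004, 0.037], [1.0, -0.0346, -0.0023, 0.0005, 0.038], [1.0, -0.0275, -0.0218, -0.0001, 0.039], [1.0, -0.0284, -0.0207, -0.0002, 0.039], [1.0, -0.0291, -0.0196, -0.0001, 0.039]]
[[1.0, -0.0299, -0.0185, -0.0002, 0.039], [1.0, -0.0306, -0.0173, -0.0001, 0.039], [1.0, -0.0312, -0.0161, -0.0002, 0.038], [1.0, -0.0319, -0.0149, -0.0001, 0.039], [1.0, -0.0324, -0.0136, -0.0002, 0.038], [1.0, -0.0329, -0.0124, -0.0001, 0.039], [1.0, -0.0243, -0.0195, 0.0025, -0.0], [1.0, -0.0243, -0.0195, 0.0025, -0.0], [1.0, -0.0242, -0.0195, 0.0024, -0.0], [1.0, -0.0243, -0.0195, 0.0025, -0.0]]
```

>>> send_rows:
  rows:
    - [1, -0.032, -0.012, 0, 0.037]
    - [1, -0.033, -0.011, 0, 0.037]
    - [1, -0.033, -0.01, 0, 0.037]
    - [1, -0.034, -0.009, 0, 0.037]
    - [1, -0.034, -0.007, 0, 0.037]
    - [1, -0.034, -0.006, 0, 0.037]
    - [1, -0.034, -0.005, 0, 0.038]
    - [1, -0.035, -0.004, 0, 0.037]
    - [1, -0.035, -0.002, 0, 0.038]
    - [1, -0.028, -0.022, 0, 0.039]
    - [1, -0.028, -0.021, 0, 0.039]
    - [1, -0.029, -0.02, 0, 0.039]

```text
clock: 3.5
eef_pos: [554.4, -17.5, 233.9]
tool_rot: [3.133, -0.008, 1.78]
force: [-0.5, -0.5, 0.5]
width: 85.3
```

>>> send_rows:
  rows:
    - [1, -0.03, -0.018, 0, 0.039]
    - [1, -0.031, -0.017, 0, 0.039]
    - [1, -0.031, -0.016, 0, 0.038]
    - [1, -0.032, -0.015, 0, 0.039]
    - [1, -0.032, -0.014, 0, 0.038]
    - [1, -0.033, -0.012, 0, 0.039]
    - [1, -0.024, -0.02, 0.002, 0]
    - [1, -0.024, -0.02, 0.002, 0]
    - [1, -0.024, -0.02, 0.002, 0]

```text
clock: 4.25
eef_pos: [415.8, -301.1, 226.1]
tool_rot: [3.128, -0.006, 1.534]
force: [-0.2, 0.6, 1.1]
width: 85.4
```

```bash
python3 plan.py 1 30 402,-297,180,90 402,-297,107 ; python3 -c "
from h import *
p=get_image('side'); zoom(p,(250,200,410,360),'s1.png',5)"
```

```text
from {'clock': np.float64(4.25), 'qpos': array([ 0.253,  0.433,  0.47 ,  1.881, -0.267,  0.88 ,  0.819]), 'eef_pos': array([ 415.779, -301.065,  226.067]), 'tool_rot': array([ 3.128, -0.006,  1.534]), 'width': np.float64(85.359)}
[[1.0, 0.0016, -0.0073, 0.0229, -0.018], [1.0, 0.0018, -0.0072, 0.023, -0.019], [1.0, -0.0001, -0.0004, 0.0243, 0.0], [1.0, -0.0002, -0.0003, 0.0243, 0.0], [1.0, -0.0001, -0.0004, 0.0244, 0.0]]
```

View pics/s1.png

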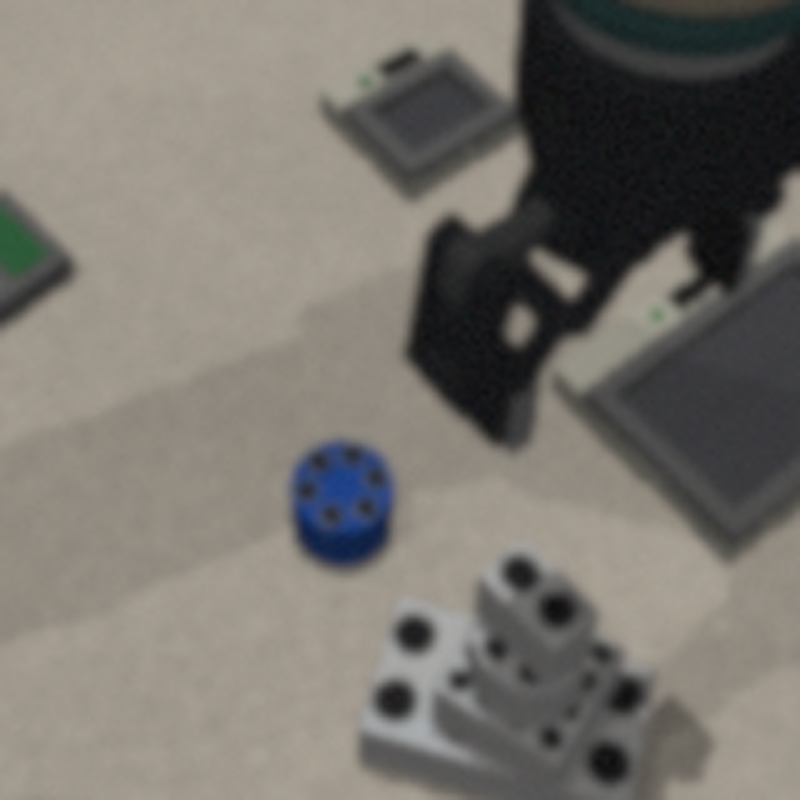

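>>> send_rows:
  rows:
    - [1, 0.002, -0.007, 0.02, -0.018]
    - [1, 0.002, -0.007, 0.02, -0.018]
    - [1, 0, 0, 0.018, 0]
    - [1, 0, 0, 0.015, 0]
    - [1, 0, 0, 0, 0]
    - [1, 0, 0, 0, 0]

```text
clock: 4.8
eef_pos: [393.9, -308.3, 152.9]
tool_rot: [3.127, 0.003, 1.551]
force: [-0.2, -1.0, 0.1]
width: 85.2
```

```bash
python3 plan.py 1 20 402,-297,107,90;  python3 -c "
from h import *
p=get_image('side'); zoom(p,(290,260,410,360),'s2.png',6)
p=get_image('top'); zoom(p,(410,225,490,300),'t2.png',8)"
```

```text
from {'clock': np.float64(4.8), 'qpos': array([ 0.328,  0.511,  0.413,  2.003, -0.331,  0.677,  0.932]), 'eef_pos': array([ 393.935, -308.28 ,  152.943]), 'tool_rot': array([3.127e+00, 3.000e-03, 1.551e+00]), 'width': np.float64(85.221)}
[[1.0, 0.0039, 0.0024, 0.0153, -0.007], [1.0, 0.0038, 0.0024, 0.0154, -0.006], [1.0, 0.0038, 0.0024, 0.0153, -0.007]]
```

View pics/s2.png

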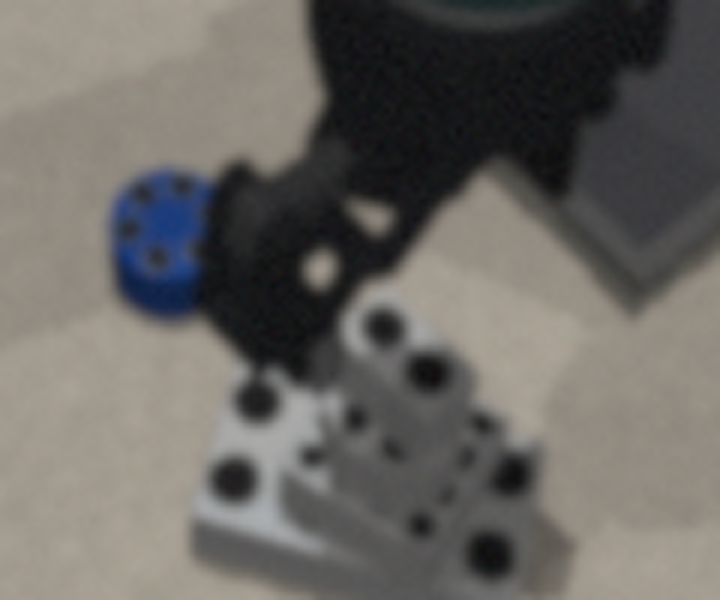

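>>> send_rows:
  rows:
    - [1, 0.006, 0.004, 0.005, -0.01]
    - [1, 0.005, 0.004, 0.005, -0.01]
    - [1, 0, 0, 0.002, 0]
    - [1, 0, 0, 0, 0]

```text
clock: 5.23
eef_pos: [406.5, -296.8, 143.2]
tool_rot: [3.12, 0.006, 1.576]
force: [-1.2, -0.5, 0.2]
width: 85.4
```

```bash
python3 plan.py 1 15 402,-297,107,90
```

```text
from {'clock': np.float64(5.233), 'qpos': array([ 0.308,  0.525,  0.395,  2.012, -0.341,  0.645,  0.931]), 'eef_pos': array([ 406.472, -296.828,  143.243]), 'tool_rot': array([3.12 , 0.006, 1.576]), 'width': np.float64(85.398)}
[[1.0, 0.0, -0.0017, 0.012, 0.002], [1.0, 0.0, -0.0018, 0.0121, 0.002], [1.0, 0.0001, -0.0017, 0.012, 0.001]]
```

>>> send_rows:
  rows:
    - [1, 0, -0.003, 0.01, 0]
    - [1, 0, -0.002, 0.012, 0]
    - [1, 0, 0, 0.01, 0]
    - [1, 0, 0, 0.003, 0]
    - [1, 0, 0, 0, 0]
    - [1, 0, 0, 0, 0]

```text
clock: 5.73
eef_pos: [404.6, -296.9, 108.3]
tool_rot: [3.117, 0.008, 1.579]
force: [0.3, -0.0, 0.5]
width: 85.2
```

```bash
python3 plan.py 1 15 402,-297,107,90;  python3 -c "
from h import *
p=get_image('side'); zoom(p,(290,260,410,360),'s3.png',6)
p=get_image('top'); zoom(p,(410,225,490,300),'t3.png',8)"
```

```text
from {'clock': np.float64(5.733), 'qpos': array([ 0.344,  0.576,  0.35 ,  2.049, -0.381,  0.552,  0.974]), 'eef_pos': array([ 404.616, -296.899,  108.26 ]), 'tool_rot': array([3.117, 0.008, 1.579]), 'width': np.float64(85.169)}
[[1.0, -0.0001, -0.0026, 0.0012, 0.009]]
```

View pics/s3.png

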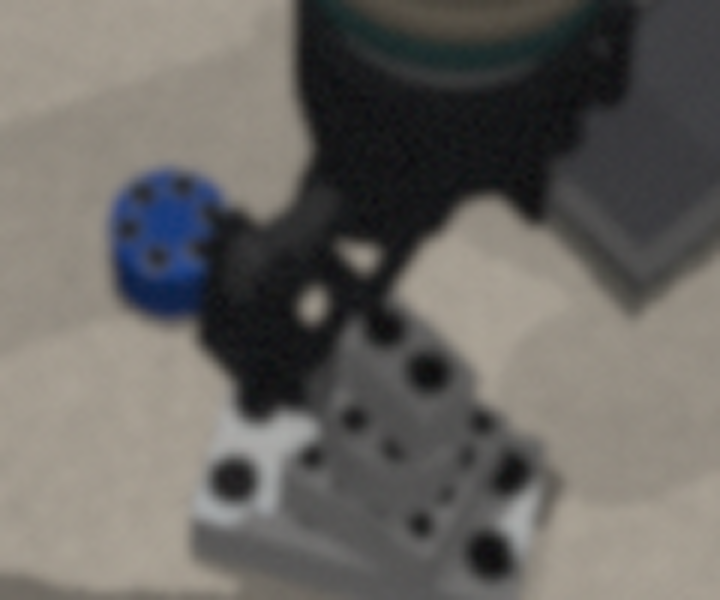

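View pics/t3.png

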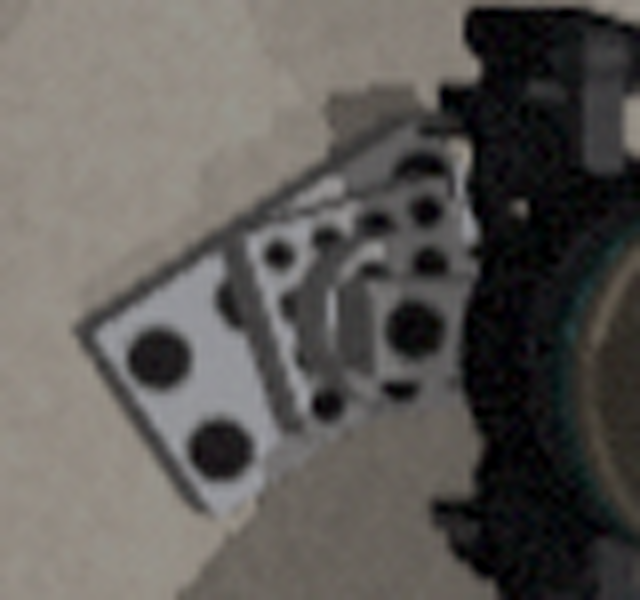

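```bash
python3 -c "
from h import *
p=get_image('top')
f=lambda X:np.round((pix(p,X)-[410,225])*8)
for dx in(-50,0,50):
  for dy in(11,-11):
    print(dx,dy,f([404.6+dx,-296.9+dy,121]),f([404.6+dx,-296.9+dy,150]))
s=get_image('side')
g=lambda X:np.round((pix(s,X)-[290,260])*6)
for dx in(-50,-43,43,50):
  for dy in(11,-11):
    print(dx,dy,g([404.6+dx,-296.9+dy,121]))
"
```

```text
-50 11 [394. 512.] [431. 525.]
-50 -11 [484. 512.] [523. 525.]
0 11 [389. 307.] [425. 313.]
0 -11 [478. 307.] [517. 313.]
50 11 [383. 104.] [418. 103.]
50 -11 [472. 104.] [510. 103.]
-50 11 [261. 411.]
-50 -11 [311. 466.]
-43 11 [279. 397.]
-43 -11 [328. 451.]
43 11 [480. 232.]
43 -11 [531. 281.]
50 11 [496. 220.]
50 -11 [546. 268.]
```

```bash
python3 -c "
from h import *
for n in('top','side'):
  p=get_image(n); W=cloud(p); g=p['image'].mean(-1)
  for lo in range(100,190,10):
    m=(g<40)&(W[...,2]>lo)&(W[...,2]<lo+10)&(abs(W[...,0]-404)<90)&(abs(W[...,1]+297)<90)
    for nm,k in(('far',m&(W[...,0]>425)),('near',m&(W[...,0]<385))):
      if k.sum()>3: print(n,lo,nm,k.sum(),np.percentile(W[k],[3,97],axis=0).round().tolist())
"
```

```text
top 160 far 6 [[449.0, -288.0, 161.0], [458.0, -283.0, 170.0]]
top 160 near 10 [[350.0, -291.0, 161.0], [362.0, -283.0, 170.0]]
top 170 far 5 [[449.0, -287.0, 175.0], [457.0, -283.0, 176.0]]
top 170 near 6 [[353.0, -287.0, 171.0], [362.0, -284.0, 179.0]]
top 180 far 10 [[448.0, -303.0, 182.0], [452.0, -283.0, 189.0]]
top 180 near 6 [[347.0, -288.0, 182.0], [361.0, -283.0, 189.0]]
side 150 far 9 [[447.0, -303.0, 155.0], [447.0, -294.0, 159.0]]
side 160 far 12 [[446.0, -305.0, 161.0], [448.0, -296.0, 169.0]]
side 160 near 7 [[347.0, -304.0, 164.0], [352.0, -301.0, 169.0]]
side 170 far 8 [[446.0, -304.0, 171.0], [448.0, -300.0, 179.0]]
side 170 near 9 [[347.0, -304.0, 171.0], [353.0, -301.0, 178.0]]
side 180 near 6 [[347.0, -308.0, 181.0], [351.0, -303.0, 189.0]]
```

>>> send_rows:
  rows:
    - [1, 0, -0.003, 0.001, 0.009]
    - [1, 0, 0, 0, 0]
    - [0, 0, 0, 0, 0]
    - [0, 0, 0, 0, 0]
    - [-1, 0, 0, 0, 0]
    - [-1, 0, 0, 0, 0]
    - [-1, 0, 0, 0, 0]
    - [-1, 0, 0, 0, 0]
    - [-1, 0, 0, 0, 0]
    - [-1, 0, 0, 0, 0]
    - [-1, 0, 0, 0, 0]
    - [-1, 0, 0, 0, 0]

```text
clock: 7.03
eef_pos: [401.8, -297.2, 107.9]
tool_rot: [3.115, 0.009, 1.569]
force: [0.0, 0.5, -0.3]
width: -0.0
```

```bash
python3 plan.py 1 15 402,-297,107,90;  python3 -c "
from h import *
p=get_image('side'); zoom(p,(290,260,410,360),'s4.png',6)"
```

```text
from {'clock': np.float64(7.033), 'qpos': array([ 0.347,  0.574,  0.351,  2.056, -0.386,  0.546,  0.972]), 'eef_pos': array([ 401.843, -297.247,  107.93 ]), 'tool_rot': array([3.115, 0.009, 1.569]), 'width': np.float64(-0.047)}
[[1.0, 0.0003, 0.0001, 0.0009, -0.001]]
```

View pics/s4.png

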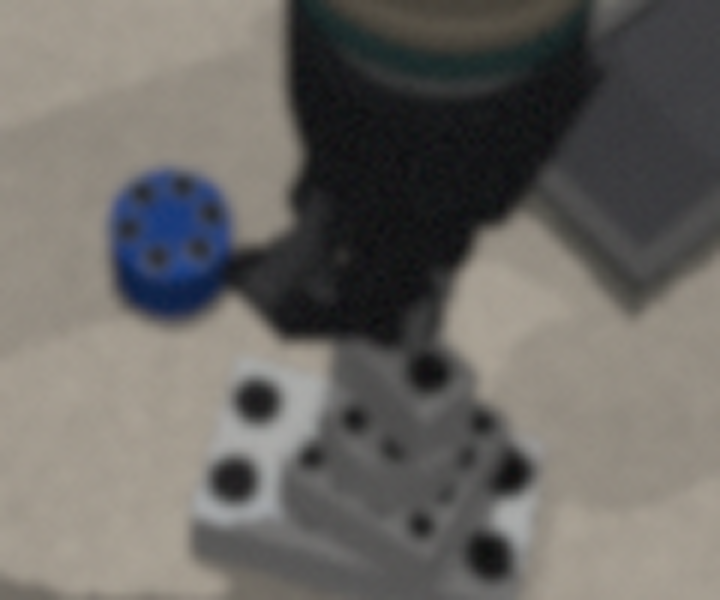

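```bash
python3 -c "
from h import *
for n in('top','side'):
  p=get_image(n); W=cloud(p); g=p['image'].mean(-1)
  for lo in range(100,200,8):
    m=(g<75)&(W[...,2]>lo)&(W[...,2]<lo+8)&(abs(W[...,0]-404)<90)&(abs(W[...,1]+297)<90)
    if m.sum()>3: print(n,lo,m.sum(),np.percentile(W[m],[3,97],axis=0).round().tolist())
s=get_image('side');print((pix(s,[402,-297,108])-[290,260])*6,(pix(s,[402,-297,130])-[290,260])*6,(pix(s,[402,-297,150])-[290,260])*6)
np.set_printoptions(linewidth=250)
W=cloud(s)
print(W[300:340:2,325:370:3,2].round())
zoom(get_image('top'),(410,225,490,300),'t4.png',8)
"
```

```text
top 100 14 [[394.0, -280.0, 101.0], [410.0, -278.0, 107.0]]
top 108 12 [[390.0, -280.0, 109.0], [412.0, -278.0, 116.0]]
top 116 19 [[393.0, -293.0, 116.0], [413.0, -278.0, 123.0]]
top 124 24 [[391.0, -293.0, 125.0], [406.0, -281.0, 130.0]]
top 140 14 [[395.0, -289.0, 141.0], [413.0, -284.0, 146.0]]
top 148 14 [[390.0, -288.0, 148.0], [413.0, -284.0, 156.0]]
top 156 18 [[393.0, -288.0, 156.0], [415.0, -283.0, 164.0]]
top 164 8 [[397.0, -285.0, 167.0], [407.0, -283.0, 172.0]]
top 172 10 [[391.0, -288.0, 173.0], [416.0, -282.0, 179.0]]
top 180 41 [[374.0, -288.0, 180.0], [432.0, -281.0, 188.0]]
top 188 50 [[366.0, -296.0, 189.0], [435.0, -282.0, 195.0]]
top 196 40 [[358.0, -290.0, 197.0], [439.0, -282.0, 204.0]]
side 124 73 [[390.0, -315.0, 126.0], [405.0, -290.0, 130.0]]
side 140 10 [[389.0, -308.0, 142.0], [401.0, -303.0, 148.0]]
side 148 19 [[388.0, -308.0, 148.0], [401.0, -300.0, 154.0]]
side 156 18 [[387.0, -308.0, 156.0], [402.0, -302.0, 162.0]]
side 164 16 [[387.0, -308.0, 164.0], [403.0, -303.0, 172.0]]
side 172 16 [[379.0, -309.0, 174.0], [406.0, -304.0, 180.0]]
side 180 43 [[3
[... 1113 characters left out ...]
 -1.   1.  31.  31.  31.  31.  31. 101. 112. 122. 127. 128. 129. 126. 127.]
 [ -1.  30.  32.  31.  31.  29.  30.  96. 106. 117. 127. 127. 128. 127. 127.]
 [  2.  30.  33.  32.  33.  31.  33.  95.  97. 110. 117. 129. 125. 130. 119.]
 [  1.  31.  32.  32.  33.  32.  64.  95.  96. 100. 112. 123. 128. 122. 108.]
 [ -1.  31.  32.  35.  33.  32.  66.  95.  97.  94. 106. 116. 124. 113.  99.]
 [ -1.  28.  32.  30.  33.  64.  65.  92.  95.  96.  98. 109. 117. 102.  95.]
 [ 32.  32.  31.  32.  32.  64.  66.  85.  95.  94.  nan 103. 106.  96.  86.]
 [ 30.  31.  35.  32.  63.  62.  63.  77.  89.  95.  95.  95.  96.  96.  64.]
 [ 32.  31.  33.  30.  60.  63.  63.  67.  82.  90.  93.  93.  91.  84.  62.]]
```

View pics/t4.png

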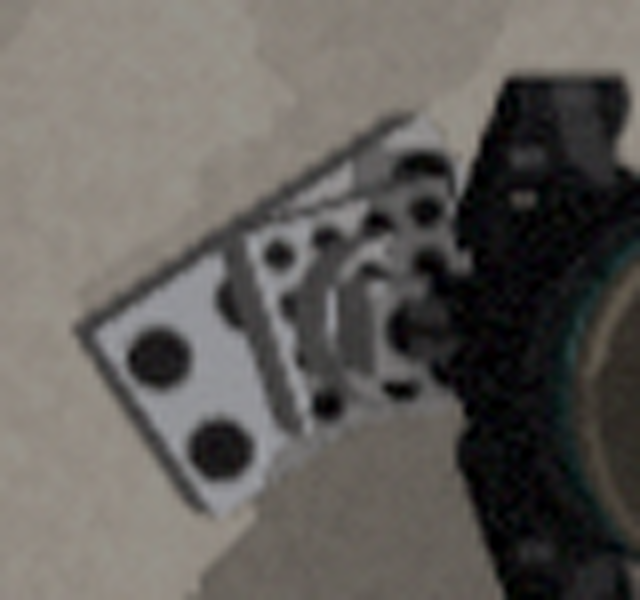

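>>> send_rows:
  rows:
    - [1, 0, 0, 0, 0]
    - [1, 0, 0, 0, 0]
    - [1, 0, 0, 0, 0]
    - [1, 0, 0, 0, 0]
    - [1, 0, 0, 0, 0]
    - [1, 0, 0, 0, 0]
    - [1, 0, 0, 0, 0]
    - [1, 0, 0, 0.01, 0]
    - [1, 0, 0, 0.01, 0]
    - [1, 0, 0, 0.006, 0]
    - [1, 0, 0, 0, 0]
    - [1, 0, 0, 0, 0]

```text
clock: 8.28
eef_pos: [402.3, -297.2, 78.5]
tool_rot: [3.116, 0.008, 1.569]
force: [0.4, 0.8, 0.1]
width: 85.3
```

```bash
cat > tip.py <<'E'
from h import *
s=read_state(); e=s["eef_pos"]; print({k:np.round(s[k],3) for k in("clock","eef_pos","tool_rot","width","force")})
for n in('top','side'):
  p=get_image(n); W=cloud(p); g=p['image'].mean(-1)
  m=(g<48)&(abs(W[...,0]-e[0])<80)&(abs(W[...,1]-e[1])<30)&(W[...,2]>40)&(W[...,2]<e[2]+110)
  for nm,k in(('far',m&(W[...,0]>e[0]+8)),('near',m&(W[...,0]<e[0]-8)),("all",m)):
    if k.sum()>5: print(n,nm,'lowest z',np.sort(W[k][:,2])[:6].round())
E
python3 tip.py;python3 -c "
from h import *
p=get_image('side'); zoom(p,(290,260,410,360),'s5.png',6)"
```

```text
{'clock': np.float64(8.283), 'eef_pos': array([ 402.307, -297.208,   78.538]), 'tool_rot': array([3.116, 0.008, 1.569]), 'width': np.float64(85.349), 'force': array([0.354, 0.756, 0.086])}
top far lowest z [51. 58. 60. 61. 61. 61.]
top near lowest z [61. 62. 63. 63. 63. 64.]
top all lowest z [51. 58. 60. 61. 61. 61.]
side far lowest z [ 63.  63.  65.  65. 126. 127.]
side near lowest z [63. 63. 64. 64. 66. 95.]
side all lowest z [63. 63. 63. 63. 64. 64.]
```

View pics/s5.png

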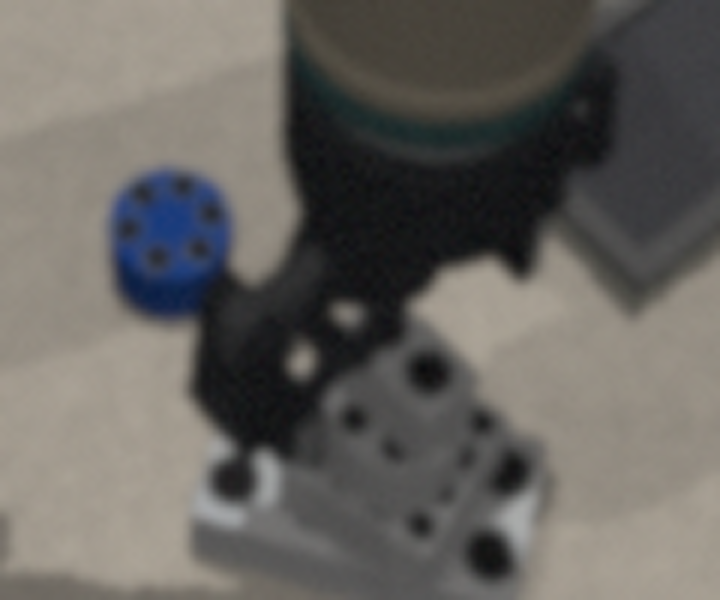

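>>> send_rows:
  rows:
    - [0, 0, 0, 0.003, 0]
    - [0, 0, 0, 0, 0]
    - [-0.5, 0, 0, 0, 0]
    - [-1, 0, 0, 0, 0]
    - [-1, 0, 0, 0, 0]
    - [-1, 0, 0, 0, 0]
    - [-1, 0, 0, 0, 0]
    - [-1, 0, 0, 0, 0]
    - [-1, 0, 0, 0, 0]
    - [-1, 0, 0, 0, 0]

```text
clock: 9.27
eef_pos: [403.4, -298.0, 77.3]
tool_rot: [3.113, 0.01, 1.57]
force: [0.6, -0.2, -0.7]
width: 23.1
```

```bash
python3 -c "
from h import *
p=get_image('side'); zoom(p,(290,260,410,360),'s6.png',6)
p=get_image('top'); zoom(p,(410,225,490,300),'t6.png',8)"
```

```text
(no output)
```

View pics/s6.png

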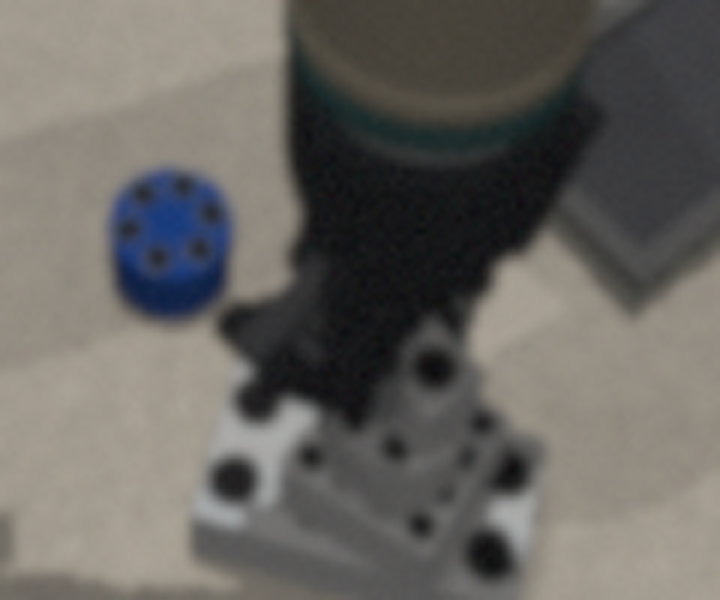

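>>> send_rows:
  rows:
    - [-1, 0, 0, -0.004, 0]
    - [-1, 0, 0, -0.008, 0]
    - [-1, 0, 0, -0.012, 0]
    - [-1, 0, 0, -0.015, 0]
    - [-1, 0, 0, -0.015, 0]
    - [-1, 0, 0, -0.012, 0]
    - [-1, 0, 0, -0.005, 0]
    - [-1, 0, 0, 0, 0]
    - [-1, 0, 0, 0, 0]

```text
clock: 10.12
eef_pos: [400.7, -297.1, 154.5]
tool_rot: [3.113, 0.01, 1.569]
force: [0.1, 0.1, -0.9]
width: 23.0
```

```bash
python3 -c "
from h import *
p=get_image('side'); zoom(p,(290,230,410,360),'s7.png',6)
W=cloud(p)
np.set_printoptions(linewidth=250)
p=get_image('top'); zoom(p,(410,225,490,300),'t7.png',8)"; python3 plan.py -1 33 420,-200,140,90 480,-100,140,90 594,-30,140,87
```

```text
from {'clock': np.float64(10.217), 'qpos': array([ 0.304,  0.5  ,  0.409,  2.021, -0.334,  0.655,  0.928]), 'eef_pos': array([ 400.36 , -296.949,  153.935]), 'tool_rot': array([3.114, 0.01 , 1.569]), 'width': np.float64(22.951)}
[[-1.0, 0.0243, 0.0048, 0.0034, -0.001], [-1.0, 0.0243, 0.0048, 0.0034, -0.0], [-1.0, 0.0243, 0.0048, 0.0034, -0.001], [-1.0, 0.0242, 0.0048, 0.0033, -0.0], [-1.0, 0.025, 0.015, 0.0002, -0.0], [-1.0, 0.025, 0.015, 0.0002, -0.0], [-1.0, 0.025, 0.015, 0.0002, -0.0], [-1.0, 0.025, 0.015, 0.0001, -0.0], [-1.0, 0.014, 0.0228, 0.0005, 0.01], [-1.0, 0.0142, 0.0226, 0.0005, 0.011], [-1.0, 0.0145, 0.0225, 0.0005, 0.01], [-1.0, 0.0147, 0.0224, 0.0005, 0.011]]
[[-1.0, 0.0149, 0.0222, 0.0005, 0.01]]
```

View pics/s7.png

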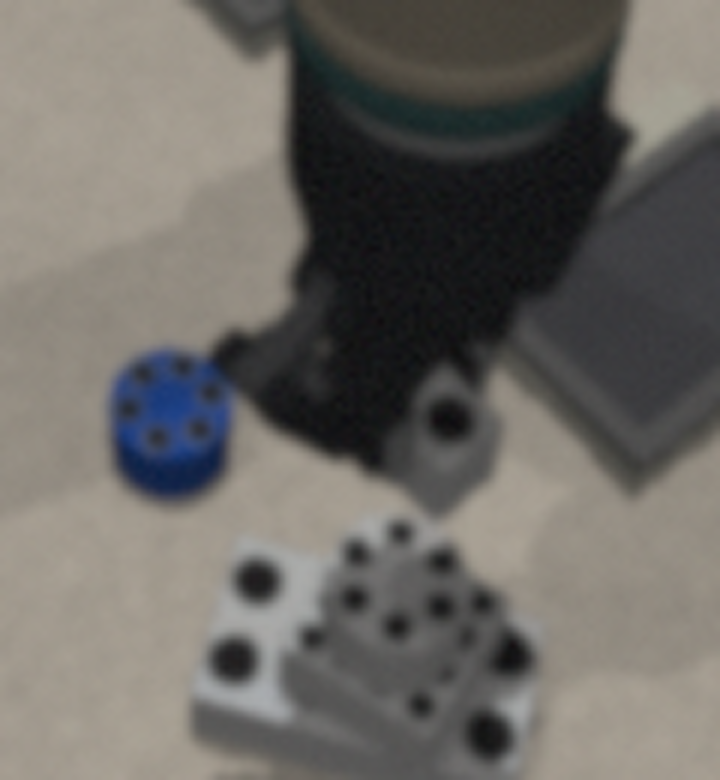

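View pics/t7.png

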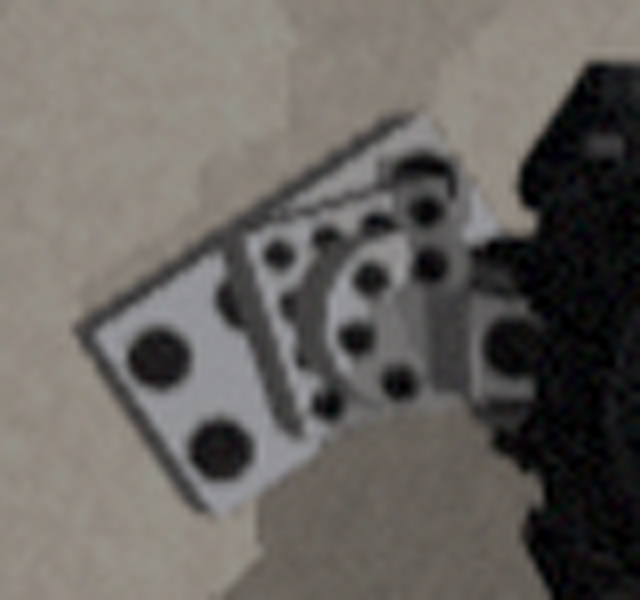

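```bash
python3 plan.py -1 27 500,-160,140,40 594,-30,140,-2.5
```

```text
from {'clock': np.float64(10.217), 'qpos': array([ 0.304,  0.5  ,  0.409,  2.021, -0.334,  0.655,  0.928]), 'eef_pos': array([ 400.36 , -296.949,  153.935]), 'tool_rot': array([3.114, 0.01 , 1.569]), 'width': np.float64(22.951)}
[[-1.0, 0.0172, 0.0124, 0.0019, 0.109], [-1.0, 0.0184, 0.0104, 0.0019, 0.109], [-1.0, 0.0194, 0.0084, 0.0019, 0.109], [-1.0, 0.0202, 0.0062, 0.0019, 0.109], [-1.0, 0.0208, 0.004, 0.0019, 0.109], [-1.0, 0.0211, 0.0017, 0.002, 0.109], [-1.0, 0.0211, -0.0007, 0.0019, 0.108], [-1.0, 0.021, -0.0029, 0.002, 0.109], [-1.0, 0.0222, -0.0056, 0.0002, 0.106], [-1.0, 0.0215, -0.0079, 0.0002, 0.106], [-1.0, 0.0205, -0.0102, 0.0002, 0.106], [-1.0, 0.0194, -0.0123, 0.0002, 0.106]]
[[-1.0, 0.018, -0.0142, 0.0002, 0.106], [-1.0, 0.0163, -0.0161, 0.0002, 0.106], [-1.0, 0.0146, -0.0176, 0.0001, 0.106]]
```

>>> send_rows:
  rows:
    - [-1, 0.017, 0.012, 0, 0.106]
    - [-1, 0.018, 0.01, 0, 0.106]
    - [-1, 0.019, 0.008, 0, 0.106]
    - [-1, 0.02, 0.006, 0, 0.106]
    - [-1, 0.021, 0.004, 0, 0.106]
    - [-1, 0.021, 0.002, 0, 0.106]
    - [-1, 0.021, -0.001, 0, 0.106]
    - [-1, 0.021, -0.003, 0, 0.106]
    - [-1, 0.022, -0.006, 0, 0.106]
    - [-1, 0.021, -0.008, 0, 0.106]
    - [-1, 0.02, -0.01, 0, 0.106]
    - [-1, 0.019, -0.012, 0, 0.106]

```text
clock: 11.22
eef_pos: [550.6, -85.3, 146.0]
tool_rot: [3.13, -0.007, 0.221]
force: [0.5, 0.4, -0.2]
width: 22.8
```

>>> send_rows:
  rows:
    - [-1, 0.018, -0.014, 0, 0.106]
    - [-1, 0.015, -0.014, 0, 0.1]
    - [-1, 0.008, -0.008, 0, 0.06]
    - [-1, 0, 0, 0, 0]
    - [-1, 0, 0, 0, 0]

```text
clock: 11.63
eef_pos: [588.1, -34.6, 139.1]
tool_rot: [3.132, -0.001, -0.05]
force: [0.2, -0.8, -0.5]
width: 22.7
```

```bash
python3 plan.py -1 27 593.7,-30.3,60,-2.5
```

```text
from {'clock': np.float64(11.633), 'qpos': array([-0.515,  0.795,  0.906,  1.774, -0.747,  0.954, -0.916]), 'eef_pos': array([588.084, -34.587, 139.076]), 'tool_rot': array([ 3.132e+00, -1.000e-03, -5.000e-02]), 'width': np.float64(22.743)}
[[-1.0, 0.0018, -0.0018, 0.0263, -0.002], [-1.0, 0.0017, -0.0018, 0.0264, -0.002], [-1.0, 0.0018, -0.0017, 0.0263, -0.002]]
```

>>> send_rows:
  rows:
    - [-1, 0.002, -0.002, 0.015, 0]
    - [-1, 0.002, -0.002, 0.02, 0]
    - [-1, 0.002, -0.001, 0.02, 0]
    - [-1, 0, 0, 0.012, 0]
    - [-1, 0, 0, 0, 0]
    - [-1, 0, 0, 0, 0]

```text
clock: 12.13
eef_pos: [589.7, -35.8, 65.3]
tool_rot: [3.131, 0.004, -0.051]
force: [0.7, -0.6, -0.5]
width: 22.7
```

```bash
python3 plan.py -1 27 593.7,-30.3,20,-2.5; python3 -c "
from h import *
p=get_image('side'); zoom(p,(280,150,410,260),'s8.png',6)
W=cloud(p); np.savez('s8.npz',W=W,img=p['image'])
p=get_image('top'); zoom(p,(280,130,370,215),'t8.png',7)"
```

```text
from {'clock': np.float64(12.133), 'qpos': array([-0.464,  0.886,  0.816,  1.814, -0.846,  0.836, -0.843]), 'eef_pos': array([589.654, -35.794,  65.344]), 'tool_rot': array([ 3.131,  0.004, -0.051]), 'width': np.float64(22.697)}
[[-1.0, 0.002, -0.0031, 0.0226, -0.004], [-1.0, 0.0019, -0.0031, 0.0227, -0.003]]
```

View pics/s8.png

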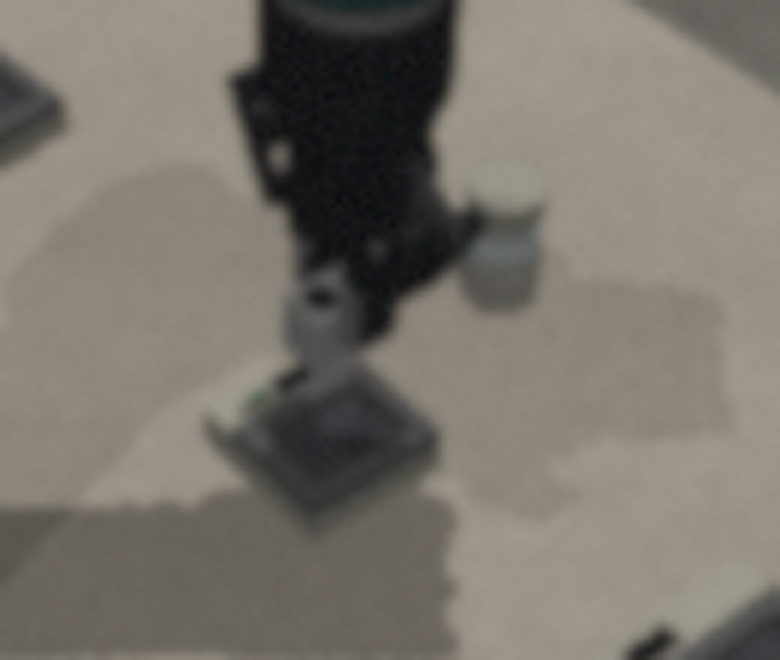

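View pics/t8.png

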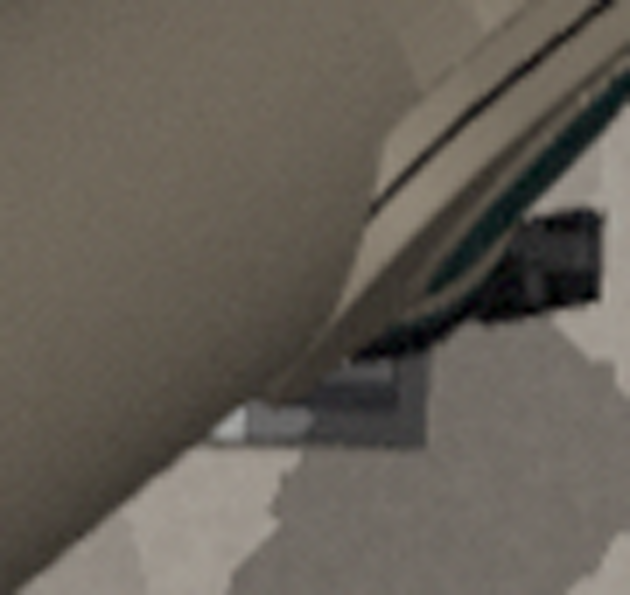

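```bash
python3 -c "
from h import *
d=np.load('s8.npz'); W=d['W']; np.set_printoptions(linewidth=250,suppress=True)
for k in range(3): print(W[192:214:2,326:344:2,k].round())
"
```

```text
[[660. 664. 581. 582. 588. 595. 577. 578. 591.]
 [656. 659. 580. 581. 589. 593. 578. 577. 581.]
 [646. 653. 581. 581. 585. 588. 575. 577. 582.]
 [643. 567. 573. 576. 579. 583. 579. 577. 582.]
 [639. 567. 568. 571. 576. 580. 578. 583. 582.]
 [633. 569. 566. 567. 570. 575. 578. 582. 583.]
 [628. 568. 567. 567. 568. 576. 579. 582. 582.]
 [620. 568. 567. 566.  nan 576. 579. 581. 584.]
 [619. 621. 566. 567. 571. 575. 582. 648. 651.]
 [611. 604. 610. 567. 570. 577. 623. 627. 649.]
 [596. 600. 602. 607. 610. 613. 619. 622. 625.]]
[[ 87.  83. -17. -23. -24. -24. -50. -55. -49.]
 [ 82.  77. -18. -24. -23. -26. -49. -56. -58.]
 [ 72.  71. -18. -24. -28. -32. -52. -56. -58.]
 [ 68. -25. -26. -30. -34. -37. -49. -57. -59.]
 [ 63. -26. -32. -36. -38. -40. -50. -52. -60.]
 [ 57. -24. -34. -40. -45. -46. -50. -52. -59.]
 [ 50. -25. -34. -40. -47. -46. -50. -53. -60.]
 [ 41. -25. -34. -42.  nan -46. -50. -54. -59.]
 [ 39.  34. -35. -41. -45. -47. -47.  12.   8.]
 [ 30.  14.  12. -42. -45. -46.  -5.  -9.   5.]
 [ 13.   9.   4.   1.  -4.  -8. -10. -15. -19.]]
[[ -0.   0. 124. 128. 125. 121. 151. 154. 142.]
 [ -2.  -0. 119. 122. 117. 117. 143. 148. 148.]
 [  3.   0. 111. 115. 116. 118. 140. 142. 140.]
 [  0. 119. 115. 117. 117. 118. 129. 137. 134.]
 [ -2. 112. 115. 117. 116. 115. 123. 122. 129.]
 [ -1. 103. 112. 116. 118. 116. 116. 116. 120.]
 [ -1.  97. 104. 109. 113. 108. 109. 110. 114.]
 [  3.  90.  98. 104.  nan 101. 102. 104. 105.]
 [ -3.  -0.  92.  96.  96.  95.  90.  -0.   0.]
 [  1.  19.  17.  90.  89.  86.  22.  22.  -4.]
 [ 17.  18.  20.  20.  22.  23.  21.  22.  24.]]
```

>>> send_rows:
  rows:
    - [-1, 0.003, -0.003, 0.01, 0]
    - [-1, 0.003, -0.003, 0.012, 0]
    - [-1, 0, 0, 0.008, 0]
    - [-1, 0, 0, 0, 0]
    - [-1, 0, 0, 0, 0]

```text
clock: 12.65
eef_pos: [599.3, -30.0, 35.6]
tool_rot: [3.132, -0.003, -0.05]
force: [0.5, -0.0, -0.6]
width: 22.7
```

```bash
python3 plan.py -1 27 595,-30.3,0,-2.5
```

```text
from {'clock': np.float64(12.65), 'qpos': array([-0.45 ,  0.929,  0.778,  1.807, -0.89 ,  0.793, -0.826]), 'eef_pos': array([599.331, -29.95 ,  35.646]), 'tool_rot': array([ 3.132e+00, -3.000e-03, -5.000e-02]), 'width': np.float64(22.739)}
[[-1.0, -0.0022, 0.0001, 0.0178, -0.003], [-1.0, -0.0022, 0.0001, 0.0178, -0.003]]
```

>>> send_rows:
  rows:
    - [-1, -0.002, 0, 0.01, 0]
    - [-1, -0.002, 0, 0.012, 0]
    - [-1, 0, 0, 0.006, 0]
    - [-1, 0, 0, 0, 0]
    - [-1, 0, 0, 0, 0]

```text
clock: 13.07
eef_pos: [594.5, -30.0, 4.4]
tool_rot: [3.131, -0.002, -0.05]
force: [-0.1, -0.6, -0.1]
width: 22.8
```

```bash
python3 plan.py -1 27 595,-30.3,-4,-2.5; python3 -c "
from h import *
p=get_image('side'); zoom(p,(280,150,410,260),'s9.png',6);W=cloud(p); np.set_printoptions(linewidth=250,suppress=True)
for k in range(3): print(W[204:230:2,326:346:2,k].round())"
```

```text
from {'clock': np.float64(13.067), 'qpos': array([-0.43 ,  0.964,  0.734,  1.829, -0.938,  0.736, -0.785]), 'eef_pos': array([594.525, -30.039,   4.367]), 'tool_rot': array([ 3.131e+00, -2.000e-03, -5.000e-02]), 'width': np.float64(22.808)}
[[-1.0, 0.0005, 0.0002, 0.0084, -0.006]]
[[627. 584. 583. 591. 597. 577. 578. 586. 591. 597.]
 [622. 627. 585. 589. 595. 577. 580. 584. 655. 602.]
 [616. 621. 584. 590. 595. 601. 582. 582. 594. 596.]
 [612. 604. 585. 590. 592. 596. 581. 583. 587. 581.]
 [596. 601. 580. 583. 587. 593. 580. 585. 581. 580.]
 [591. 571. 576. 579. 584. 587. 585. 586. 580. 582.]
 [587. 571. 572. 575. 577. 582. 584. 586. 593. 597.]
 [579. 571. 572. 572. 577. 583. 585. 586. 592. 599.]
 [575. 572. 573. 573. 577. 583. 586. 587. 593. 616.]
 [576. 572. 571. 571. 577. 585. 585. 604. 608. 611.]
 [565. 573. 577. 571. 579. 590. 594. 598. 602. 600.]
 [560. 565. 573. 578. 581. 585. 588. 588. 593. 595.]
 [556. 559. 562. 572. 576. 575. 579. 583. 587. 594.]]
[[ 49.  -7. -16. -14. -16. -44. -50. -50. -51. -52.]
 [ 43.  40. -14. -17. -18. -44. -49. -51.  12. -48.]
 [ 37.  34. -15. -17. 
[... 551 characters left out ...]
61. -61.]]
[[  1.  72.  79.  73.  71. 105. 110. 104. 102.  99.]
 [  1.  -0.  70.  69.  66.  99. 100. 100.   3.  85.]
 [  1.  -0.  64.  61.  60.  56.  90.  96.  85.  87.]
 [ -0.  18.  55.  54.  57.  57.  85.  87.  87. 102.]
 [ 17.  16.  55.  57.  57.  53.  80.  78.  90.  96.]
 [ 18.  56.  55.  56.  55.  56.  65.  69.  84.  86.]
 [ 16.  49.  54.  54.  58.  56.  59.  62.  58.  58.]
 [ 21.  41.  46.  52.  51.  47.  51.  54.  52.  48.]
 [ 21.  32.  37.  43.  44.  40.  42.  46.  43.  14.]
 [ 10.  23.  33.  39.  35.  29.  35.  12.  12.  15.]
 [ 21.  14.  15.  31.  25.  13.  13.  14.  14.  23.]
 [ 22.  20.  14.  13.  15.  14.  16.  23.  21.  23.]
 [ 22.  23.  25.  14.  14.  23.  23.  22.  23.  18.]]
```

View pics/s9.png

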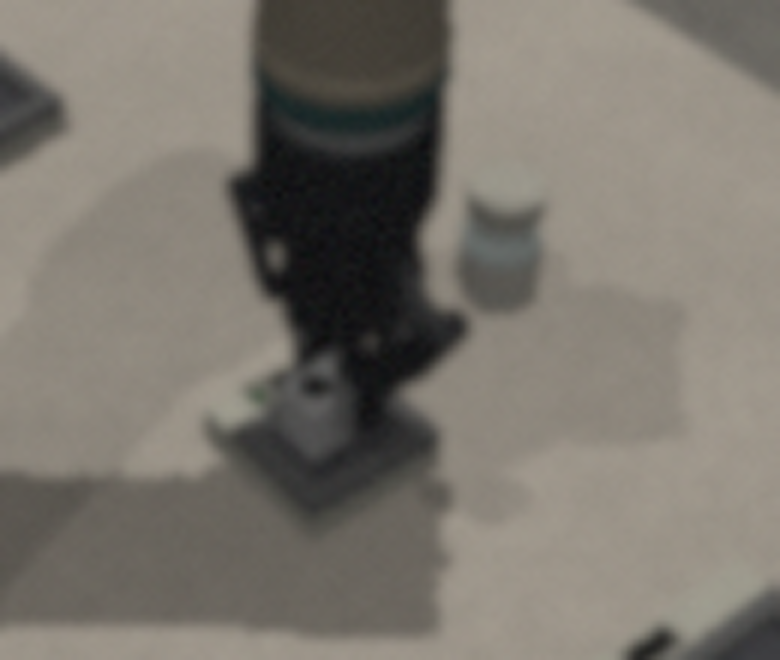

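>>> send_rows:
  rows:
    - [-1, 0.001, 0, 0.005, 0]
    - [-1, 0, 0, 0.003, 0]
    - [-1, 0, 0, 0.001, 0]
    - [-1, 0, 0, 0, 0]
    - [-1, 0, 0, 0, 0]

```text
clock: 13.53
eef_pos: [596.6, -30.5, -4.4]
tool_rot: [3.131, -0.004, -0.05]
force: [0.3, -0.4, -0.1]
width: 23.2
```

>>> send_rows:
  rows:
    - [-1, 0, 0, 0.001, 0]
    - [-1, 0, 0, 0, 0]
    - [-1, 0, 0, 0.001, 0]
    - [-1, 0, 0, 0, 0]

```text
clock: 13.87
eef_pos: [597.2, -30.7, -4.4]
tool_rot: [3.132, -0.006, -0.05]
force: [0.8, -0.2, 0.0]
width: 22.9
```

>>> send_rows:
  rows:
    - [-1, -0.001, 0, 0.002, 0]
    - [-1, 0, 0, 0.001, 0]
    - [-1, 0, 0, 0, 0]

```text
clock: 14.12
eef_pos: [597.5, -30.7, -4.2]
tool_rot: [3.134, -0.009, -0.05]
force: [0.2, -0.1, 0.9]
width: 22.8
```

```bash
python3 -c "
from h import *
p=get_image('side'); W=cloud(p); np.set_printoptions(linewidth=250,suppress=True)
print(read_state()['force'])
for k in (0,2): print(W[204:234:2,326:346:2,k].round())"
```

```text
[0.78384594 0.14946673 0.21057995]
[[628. 587. 587. 589. 598. 580. 579. 585. 587. 599.]
 [621. 627. 586. 591. 599. 579. 579. 587. 591. 598.]
 [614. 620. 588. 590. 596. 602. 580. 583. 592. 604.]
 [611. 604. 587. 589. 598. 602. 584. 585. 595. 597.]
 [595. 599. 587. 588. 594. 597. 585. 584. 591. 584.]
 [591. 594. 581. 585. 589. 594. 582. 585. 589. 583.]
 [586. 576. 576. 580. 584. 588. 586. 589. 590. 583.]
 [577. 574. 575. 575. 581. 584. 585. 589. 591. 583.]
 [575. 576. 574. 574. 577. 583. 586. 590. 593. 601.]
 [574. 576. 575. 574. 577. 583. 586. 589. 592. 613.]
 [565. 573. 574. 573. 577. 585. 590. 600. 602. 602.]
 [559. 564. 573. 575. 578. 586. 590. 587. 591. 597.]
 [558.  nan 564. 572. 576. 575. 580. 584. 587. 594.]
 [556. 557. 558. 563. 566. 571. 575. 581. 588. 595.]
 [557. 556. 556. 559. 563. 567. 575. 582. 590. 596.]]
[[ -1.  68.  74.  77.  69. 101. 108. 105. 108.  96.]
 [  2.  -0.  69.  66.  61.  96. 102.  96.  95.  91.]
 [  4.   1.  58.  61.  58.  55.  93.  94.  88.  75.]
 [  1.  18.  52.  55.  48.  47.  81.  85.  75.  79.]
 [ 19.  20.  44.  49.  46.  47.  73.  80.  75.  91.]
 [ 17.  18.  47.  46.  47.  45.  69.  71.  71.  86.]
 [ 18.  41.  48.  46.  47.  47.  57.  58.  62.  78.]
 [ 24.  36.  40.  48.  45.  46.  51.  51.  54.  72.]
 [ 20.  26.  35.  41.  43.  40.  41.  42.  44.  38.]
 [ 14.  17.  25.  34.  36.  32.  34.  36.  37.  11.]
 [ 22.  15.  20.  28.  28.  22.  20.  11.  15.  20.]
 [ 23.  22.  13.  17.  20.  13.  13.  24.  23.  21.]
 [ 18.  nan  21.  14.  14.  23.  22.  22.  23.  18.]
 [ 14.  19.  24.  23.  24.  22.  22.  19.  15.   8.]
 [  4.  13.  20.  21.  22.  21.  14.   9.   3.  -1.]]
```

>>> send_rows:
  rows:
    - [-0.2, 0, 0, 0, 0]
    - [0, 0, 0, 0, 0]
    - [0.3, 0, 0, 0, 0]
    - [0.5, 0, 0, 0, 0]
    - [0.5, 0, 0, 0, 0]
    - [0.5, 0, 0, -0.01, 0]
    - [0.5, 0, 0, -0.02, 0]
    - [0.5, 0, 0, -0.03, 0]
    - [0.5, 0, 0, -0.03, 0]
    - [0.5, 0, 0, -0.03, 0]
    - [0.5, 0, 0, -0.03, 0]
    - [0.5, 0, 0, -0.02, 0]

```text
clock: 15.17
eef_pos: [592.2, -29.5, 169.4]
tool_rot: [3.131, 0.002, -0.053]
force: [1.3, -0.3, -0.4]
width: 64.0
```

```bash
python3 -c "
from h import *
p=get_image('side'); zoom(p,(280,150,410,260),'s10.png',6)"
python3 plan.py 1 33 470,-240,165,60 401,-297,130,30
```

```text
from {'clock': np.float64(15.217), 'qpos': array([-0.538,  0.765,  0.943,  1.728, -0.706,  1.021, -0.964]), 'eef_pos': array([594.388, -30.354, 172.88 ]), 'tool_rot': array([ 3.131, -0.004, -0.053]), 'width': np.float64(64.474)}
[[1.0, -0.0113, 0.0216, 0.001, -0.11], [1.0, -0.0136, 0.0202, 0.001, -0.11], [1.0, -0.0158, 0.0186, 0.001, -0.11], [1.0, -0.0177, 0.0167, 0.001, -0.11], [1.0, -0.0194, 0.0147, 0.0009, -0.11], [1.0, -0.0209, 0.0125, 0.001, -0.11], [1.0, -0.0222, 0.0101, 0.0009, -0.11], [1.0, -0.0232, 0.0076, 0.001, -0.11], [1.0, -0.0238, 0.005, 0.0009, -0.11], [1.0, -0.0243, 0.0024, 0.001, -0.11], [1.0, -0.0167, -0.0063, 0.0071, 0.105], [1.0, -0.0173, -0.0045, 0.0071, 0.105]]
[[1.0, -0.0177, -0.0027, 0.0071, 0.105], [1.0, -0.0178, -0.0008, 0.007, 0.104], [1.0, -0.0179, 0.001, 0.0071, 0.105]]
```

View pics/s10.png

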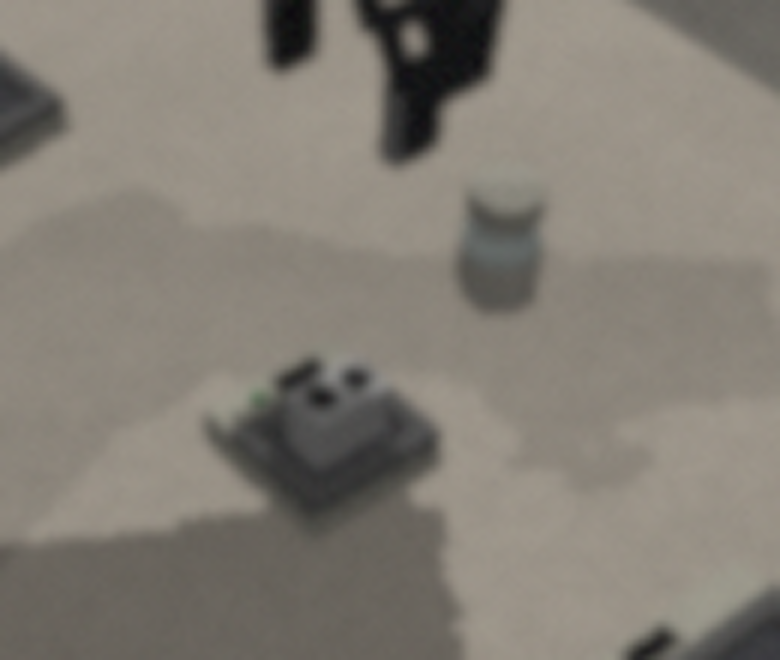

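```bash
cat > st.py <<'E'
from h import *
import sys
lo,hi,zz=map(float,sys.argv[1:4])
ps=[get_image("top") for _ in range(3)]
z=np.nanmedian([np.where(q["z_map"]>0,q["z_map"],np.nan) for q in ps],0)
p=dict(ps[0],z_map=np.nan_to_num(z)); W=cloud(p)
v,u=np.mgrid[0:400,0:640]
m=(u>410)&(u<490)&(v>225)&(v<300)&(W[...,2]>lo)&(W[...,2]<hi)
n,l,s,_=cv2.connectedComponentsWithStats(m.astype(np.uint8)); k=1+np.argmax(s[1:,4]); vv,uu=np.nonzero(l==k)
X=np.array([onplane(p,a,b,zz)[:2] for a,b in zip(uu,vv)],np.float32)
print("rect",cv2.minAreaRect(X),"circ",cv2.minEnclosingCircle(X),"mean",X.mean(0),len(X))
zoom(p,(410,225,490,300),sys.argv[4],8)
E
python3 st.py 86 105 96 t11.png
```

```text
rect ((401.34210205078125, -297.1766052246094), (46.794185638427734, 42.23851013183594), 89.99683380126953) circ ((401.845703125, -297.5591735839844), 23.970029830932617) mean [ 401.3735 -297.6817] 422
```

View pics/t11.png

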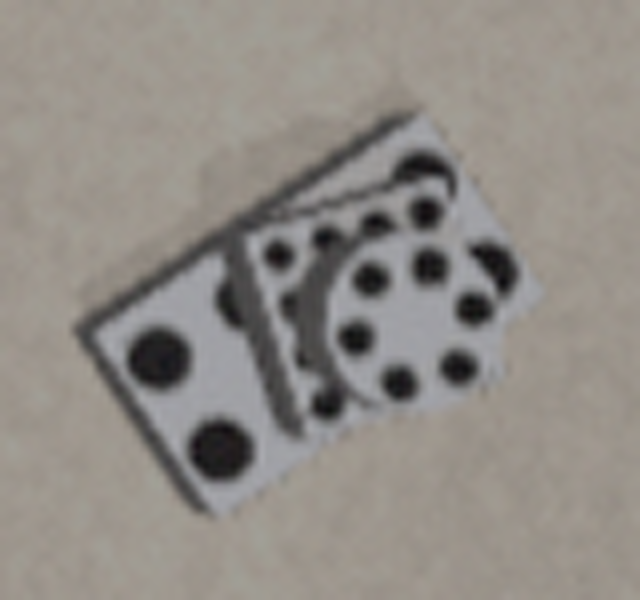

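```bash
python3 plan.py 1 28 401.5,-297.5,125,-3
```

```text
from {'clock': np.float64(15.367), 'qpos': array([-0.536,  0.772,  0.936,  1.735, -0.709,  1.016, -0.961]), 'eef_pos': array([591.585, -28.57 , 166.549]), 'tool_rot': array([ 3.133,  0.004, -0.052]), 'width': np.float64(64.036)}
[[1.0, -0.0146, 0.0232, 0.0037, 0.0], [1.0, -0.0146, 0.0232, 0.0037, 0.0], [1.0, -0.0147, 0.0232, 0.0037, 0.0], [1.0, -0.0146, 0.0232, 0.0037, 0.0], [1.0, -0.0147, 0.0232, 0.0037, 0.0], [1.0, -0.0146, 0.0231, 0.0037, 0.0], [1.0, -0.0147, 0.0232, 0.0038, 0.0], [1.0, -0.0146, 0.0231, 0.0037, 0.0], [1.0, -0.0147, 0.0232, 0.0038, 0.0], [1.0, -0.0146, 0.0231, 0.0037, 0.0], [1.0, -0.0147, 0.0232, 0.0038, 0.0], [1.0, -0.0146, 0.0231, 0.0037, 0.001]]
```

>>> send_rows:
  rows:
    - [1, -0.015, 0.023, 0.002, 0]
    - [1, -0.015, 0.023, 0.002, 0]
    - [1, -0.015, 0.023, 0.003, 0]
    - [1, -0.015, 0.023, 0.003, 0]
    - [1, -0.015, 0.023, 0.003, 0]
    - [1, -0.015, 0.023, 0.003, 0]
    - [1, -0.015, 0.023, 0.003, 0]
    - [1, -0.015, 0.023, 0.003, 0]
    - [1, -0.015, 0.023, 0.003, 0]
    - [1, -0.015, 0.023, 0.003, 0]
    - [1, -0.01, 0.015, 0.003, 0]
    - [1, -0.005, 0.01, 0, 0]

```text
clock: 16.37
eef_pos: [397.7, -273.5, 122.5]
tool_rot: [-3.141, 0.033, -0.04]
force: [0.5, 0.3, -0.1]
width: 85.3
```

>>> send_rows:
  rows:
    - [1, 0, 0, 0, 0]
    - [1, 0, 0, 0, 0]

```text
clock: 16.53
eef_pos: [394.1, -275.0, 120.9]
tool_rot: [-3.14, 0.038, -0.047]
force: [-0.1, 0.0, -0.2]
width: 85.8
```

```bash
python3 plan.py 1 25 401.5,-297.5,100,-3
```

```text
from {'clock': np.float64(16.533), 'qpos': array([-1.000e-03,  6.840e-01,  8.460e-01,  2.045e+00, -7.090e-01,
        7.710e-01, -3.330e-01]), 'eef_pos': array([ 394.146, -274.98 ,  120.894]), 'tool_rot': array([-3.14 ,  0.038, -0.047]), 'width': np.float64(85.79)}
[[1.0, 0.0046, 0.0111, 0.0103, 0.003], [1.0, 0.0046, 0.0111, 0.0102, 0.003]]
```

>>> send_rows:
  rows:
    - [1, 0.004, 0.01, 0.006, 0]
    - [1, 0.003, 0.01, 0.006, 0]
    - [1, 0, 0.002, 0.004, 0]
    - [1, 0, 0, 0, 0]
    - [1, 0, 0, 0, 0]

```text
clock: 16.95
eef_pos: [400.8, -292.6, 100.9]
tool_rot: [-3.134, 0.042, -0.041]
force: [0.7, -0.4, -0.8]
width: 85.3
```

```bash
python3 plan.py 1 15 401.5,-297.5,41,-3
```

```text
from {'clock': np.float64(16.95), 'qpos': array([ 0.056,  0.73 ,  0.807,  2.013, -0.736,  0.763, -0.295]), 'eef_pos': array([ 400.844, -292.639,  100.859]), 'tool_rot': array([-3.134,  0.042, -0.041]), 'width': np.float64(85.345)}
[[1.0, 0.0007, 0.0011, 0.0119, 0.002], [1.0, 0.0007, 0.001, 0.012, 0.002], [1.0, 0.0007, 0.0011, 0.0119, 0.003], [1.0, 0.0006, 0.001, 0.012, 0.002], [1.0, 0.0007, 0.0011, 0.0119, 0.003]]
```

>>> send_rows:
  rows:
    - [1, 0, 0.003, 0.008, 0]
    - [1, 0, 0.002, 0.012, 0]
    - [1, 0, 0.001, 0.012, 0]
    - [1, 0, 0, 0.012, 0]
    - [1, 0, 0, 0.008, 0]
    - [1, 0, 0, 0, 0]
    - [1, 0, 0, 0, 0]

```text
clock: 17.53
eef_pos: [398.5, -295.6, 43.2]
tool_rot: [-3.132, 0.043, -0.037]
force: [0.1, 0.0, -0.0]
width: 85.3
```

```bash
python3 plan.py 1 15 402.5,-297.5,41,-3;  python3 -c "
from h import *
p=get_image('side'); zoom(p,(290,260,410,360),'s12.png',6)"
```

```text
from {'clock': np.float64(17.533), 'qpos': array([ 0.131,  0.808,  0.7  ,  2.044, -0.841,  0.649, -0.202]), 'eef_pos': array([ 398.496, -295.625,   43.155]), 'tool_rot': array([-3.132,  0.043, -0.037]), 'width': np.float64(85.304)}
[[1.0, 0.0042, 0.0017, 0.002, 0.015]]
```

View pics/s12.png

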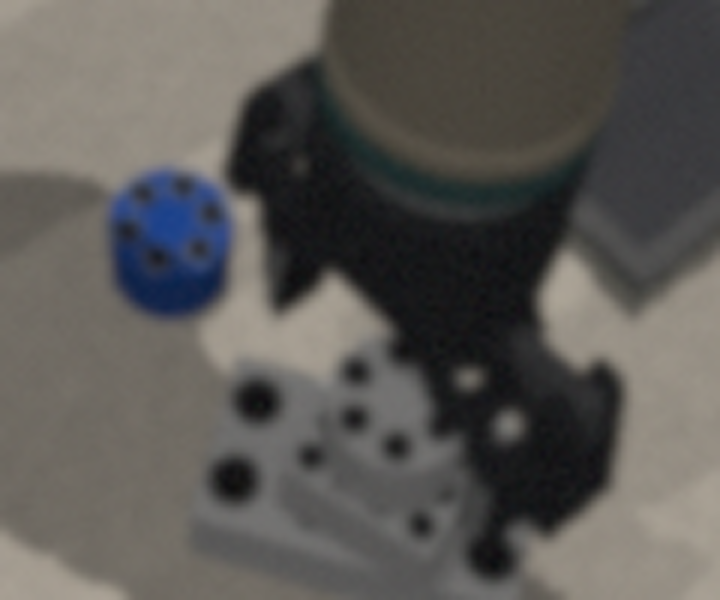

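>>> send_rows:
  rows:
    - [1, 0.002, 0.002, 0.002, 0]
    - [1, 0, 0, 0, 0]
    - [1, 0, 0, 0, 0]

```text
clock: 17.83
eef_pos: [401.2, -298.4, 41.9]
tool_rot: [-3.133, 0.042, -0.037]
force: [-0.4, -1.6, -0.6]
width: 85.1
```

>>> send_rows:
  rows:
    - [0.5, 0, 0, 0, 0]
    - [0.3, 0, 0, 0, 0]
    - [0.1, 0, 0, 0, 0]
    - [0, 0, 0, 0, 0]
    - [-0.5, 0, 0, 0, 0]
    - [-1, 0, 0, 0, 0]
    - [-1, 0, 0, 0, 0]
    - [-1, 0, 0, 0, 0]
    - [-1, 0, 0, 0, 0]

```text
clock: 18.58
eef_pos: [402.0, -298.8, 43.4]
tool_rot: [-3.134, 0.039, -0.037]
force: [-0.1, -0.3, 0.7]
width: 44.4
```

```bash
python3 -c "
from h import *
p=get_image('side'); zoom(p,(290,260,410,360),'s13.png',6)"
```

```text
(no output)
```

View pics/s13.png

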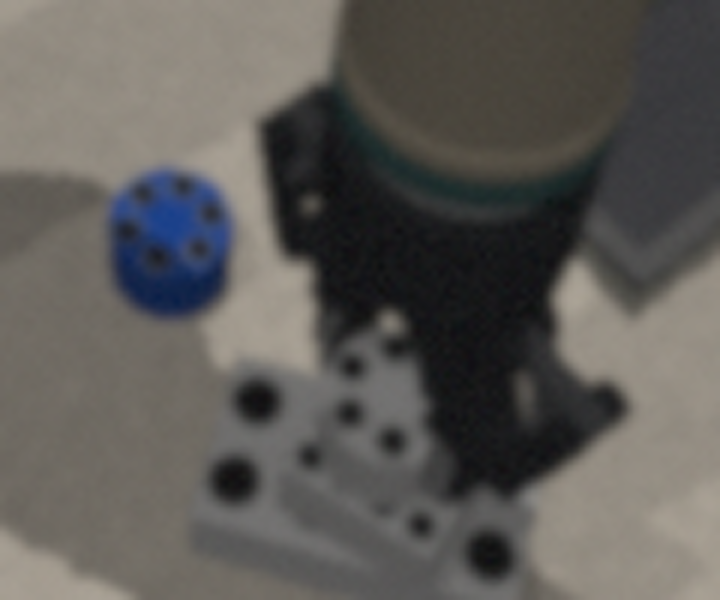

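>>> send_rows:
  rows:
    - [-1, 0, 0, -0.004, 0]
    - [-1, 0, 0, -0.008, 0]
    - [-1, 0, 0, -0.012, 0]
    - [-1, 0, 0, -0.015, 0]
    - [-1, 0, 0, -0.015, 0]
    - [-1, 0, 0, -0.012, 0]
    - [-1, 0, 0, -0.005, 0]
    - [-1, 0, 0, 0, 0]
    - [-1, 0, 0, 0, 0]

```text
clock: 19.38
eef_pos: [404.2, -299.3, 120.3]
tool_rot: [-3.133, 0.04, -0.038]
force: [1.0, 0.3, -1.6]
width: 43.9
```

```bash
python3 -c "
from h import *
p=get_image('side'); zoom(p,(290,230,410,360),'s14.png',6)"
python3 plan.py -1 28 520,-110,130,-3 520,110,130,20 404,313,130,20
```

```text
from {'clock': np.float64(19.433), 'qpos': array([ 0.048,  0.711,  0.837,  1.983, -0.7  ,  0.81 , -0.317]), 'eef_pos': array([ 404.048, -299.242,  120.127]), 'tool_rot': array([-3.133,  0.041, -0.038]), 'width': np.float64(44.194)}
[[-1.0, 0.0135, -0.0242, -0.0016, 0.002], [-1.0, 0.0135, -0.0242, -0.0016, 0.002], [-1.0, 0.0134, -0.0243, -0.0016, 0.002], [-1.0, 0.0134, -0.0243, -0.0016, 0.002], [-1.0, 0.0133, -0.0243, -0.0016, 0.002], [-1.0, 0.0133, -0.0243, -0.0016, 0.001], [-1.0, 0.0133, -0.0244, -0.0015, 0.002], [-1.0, 0.0132, -0.0244, -0.0016, 0.001], [-1.0, -0.0014, -0.0275, 0.0003, -0.05], [-1.0, -0.0001, -0.0275, 0.0003, -0.05], [-1.0, 0.0013, -0.0275, 0.0003, -0.05], [-1.0, 0.0027, -0.0273, 0.0003, -0.05]]
[[-1.0, 0.0041, -0.0272, 0.0003, -0.05], [-1.0, 0.0054, -0.0269, 0.0002, -0.05], [-1.0, 0.0067, -0.0267, 0.0003, -0.051], [-1.0, 0.0081, -0.0263, 0.0002, -0.05], [-1.0, -0.0044, -0.0256, 0.0007, 0.0], [-1.0, -0.0044, -0.0256, 0.0008, 0.0], [-1.0, -0.0044, -0.0256, 0.0007, 0.0], [-1.0, -0.0044, -0.0256, 0.0008, 0.0], [-1.0, -0.0044, -0.0256, 0.0007, 0.0], [-1.0, -0.0044, -0.0256, 0.0008, 0.0], [-1.0, -0.0044, -0.0256, 0.0007, 0.0], [-1.0, -0.0044, -0.0255, 0.0008, 0.0]]
[[-1.0, -0.0043, -0.0256, 0.0007, 0.0]]
```

View pics/s14.png

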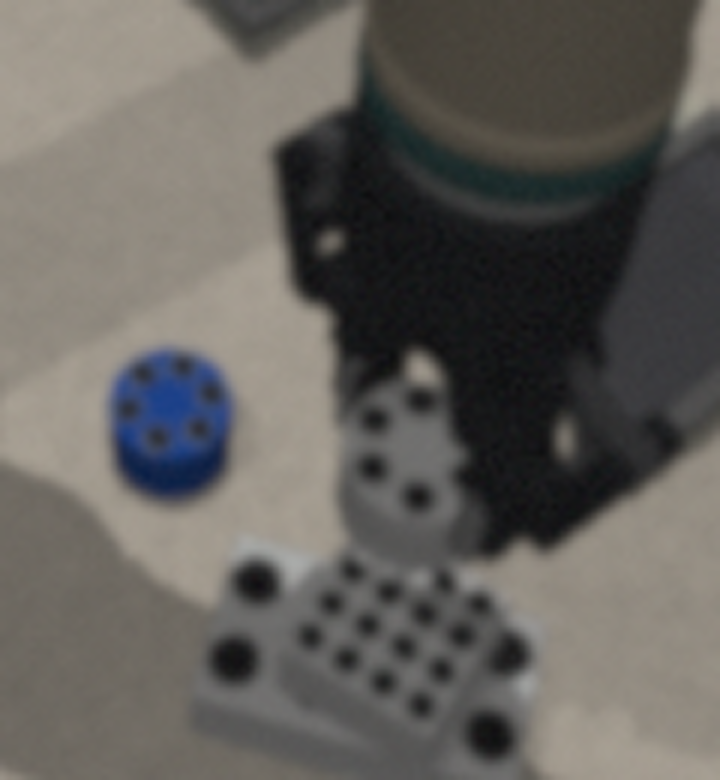

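>>> send_rows:
  rows:
    - [-1, 0.008, -0.015, 0, 0]
    - [-1, 0.014, -0.024, 0, 0]
    - [-1, 0.014, -0.024, 0, 0]
    - [-1, 0.014, -0.024, 0, 0]
    - [-1, 0.013, -0.024, 0, 0]
    - [-1, 0.013, -0.024, 0, 0]
    - [-1, 0.013, -0.024, 0, 0]
    - [-1, 0.013, -0.024, 0, 0]
    - [-1, 0.002, -0.027, 0, -0.04]
    - [-1, 0, -0.027, 0, -0.05]
    - [-1, 0.001, -0.027, 0, -0.05]
    - [-1, 0.003, -0.027, 0, -0.05]

```text
clock: 20.43
eef_pos: [516.8, -7.5, 108.9]
tool_rot: [-3.129, 0.052, 0.143]
force: [-0.0, 0.0, -0.9]
width: 44.0
```

>>> send_rows:
  rows:
    - [-1, 0.004, -0.027, 0, -0.05]
    - [-1, 0.005, -0.027, 0, -0.05]
    - [-1, 0.007, -0.027, 0, -0.05]
    - [-1, 0.004, -0.026, 0, -0.03]
    - [-1, -0.004, -0.026, 0, 0]
    - [-1, -0.004, -0.026, 0, 0]
    - [-1, -0.004, -0.026, 0, 0]
    - [-1, -0.004, -0.026, 0, 0]
    - [-1, -0.004, -0.02, 0, 0]
    - [-1, -0.002, -0.01, 0, 0]
    - [-1, 0, 0, 0, 0]
    - [-1, 0, 0, 0, 0]

```text
clock: 21.43
eef_pos: [437.3, 237.6, 103.9]
tool_rot: [-3.118, 0.064, 0.346]
force: [0.1, 0.1, -0.7]
width: 44.2
```

```bash
python3 plan.py -1 28 404,313,60
```

```text
from {'clock': np.float64(21.433), 'qpos': array([-1.026,  0.733,  0.799,  1.987, -0.751,  0.824, -0.998]), 'eef_pos': array([437.322, 237.615, 103.922]), 'tool_rot': array([-3.118,  0.064,  0.346]), 'width': np.float64(44.23)}
[[-1.0, -0.0007, -0.0203, 0.0115, 0.0], [-1.0, -0.0007, -0.0203, 0.0116, 0.0], [-1.0, -0.0008, -0.0203, 0.0115, 0.0], [-1.0, -0.0007, -0.0202, 0.0116, 0.0]]
```

>>> send_rows:
  rows:
    - [-1, 0, -0.01, 0, 0]
    - [-1, 0, -0.012, 0, 0]
    - [-1, 0, -0.012, 0, 0]
    - [-1, 0, -0.012, 0, 0]
    - [-1, 0, -0.012, 0, 0]
    - [-1, 0, -0.006, 0, 0]
    - [-1, 0, 0, 0, 0]
    - [-1, 0, 0, 0, 0]

```text
clock: 22.1
eef_pos: [416.9, 300.4, 105.3]
tool_rot: [-3.12, 0.063, 0.339]
force: [0.3, -0.2, -1.1]
width: 44.5
```

```bash
python3 plan.py -1 28 404,313,60; python3 -c "
from h import *
p=get_image('side'); zoom(p,(160,120,280,220),'s15.png',6)"
```

```text
from {'clock': np.float64(22.1), 'qpos': array([-1.149,  0.75 ,  0.811,  1.948, -0.762,  0.852, -1.13 ]), 'eef_pos': array([416.921, 300.387, 105.322]), 'tool_rot': array([-3.12 ,  0.063,  0.339]), 'width': np.float64(44.505)}
[[-1.0, -0.0026, -0.0076, 0.023, 0.0], [-1.0, -0.0025, -0.0076, 0.0231, 0.0]]
```

View pics/s15.png

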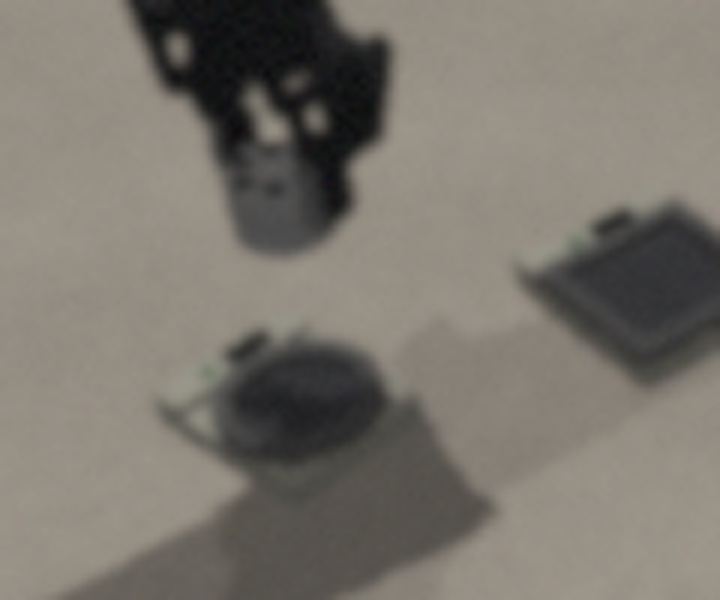

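>>> send_rows:
  rows:
    - [-1, -0.003, -0.005, 0.008, 0]
    - [-1, -0.003, -0.005, 0.012, 0]
    - [-1, -0.002, -0.002, 0.012, 0]
    - [-1, 0, 0, 0.012, 0]
    - [-1, 0, 0, 0.006, 0]
    - [-1, 0, 0, 0, 0]
    - [-1, 0, 0, 0, 0]

```text
clock: 22.73
eef_pos: [401.3, 307.0, 52.9]
tool_rot: [-3.122, 0.063, 0.334]
force: [0.8, 0.9, -0.8]
width: 44.2
```

```bash
python3 plan.py -1 28 403,312,20; python3 -c "
from h import *
p=get_image('side'); zoom(p,(160,120,280,220),'s16.png',6); W=cloud(p);np.set_printoptions(linewidth=250,suppress=True)
for k in range(3): print(W[150:186:3,195:224:3,k].round())"
```

```text
from {'clock': np.float64(22.733), 'qpos': array([-1.131,  0.812,  0.73 ,  2.003, -0.863,  0.742, -1.074]), 'eef_pos': array([401.306, 306.963,  52.85 ]), 'tool_rot': array([-3.122,  0.063,  0.334]), 'width': np.float64(44.198)}
[[-1.0, 0.0027, -0.0018, 0.0163, 0.0], [-1.0, 0.0026, -0.0017, 0.0164, 0.0]]
[[394. 405. 398. 404. 411. 422. 417. 421. 430. 441.]
 [394. 403. 461. 400. 408. 416. 415. 418. 430. 517.]
 [391. 399. 408. 400. 405. 479. 415. 419. 429. 508.]
 [388. 397. 405. 412. 404. 410. 413. 417. 429. 501.]
 [386. 393. 399. 404. 412. 407. 410. 417. 486. 493.]
 [419. 387. 393. 399. 405. 408. 412. 422. 478. 485.]
 [411. 380. 387. 393. 400. 404. 411. 420. 470. 477.]
 [406. 377. 383. 390. 396. 403. 410. 456. 463. 471.]
 [399. 377. 382. 387. 395. 403. 412. 449. 457. 463.]
 [393. 394. 380. 386. 393. 420. 426. 433. 441. 457.]
 [380. 387. 392. 402. 408. 417. 424. 429. 434. 440.]
 [374. 379. 388. 396. 402. 410. 417. 423. 431. 434.]]
[[322. 334. 286. 282. 278. 288. 251. 241. 246. 255.]
 [331. 333. 491. 277. 278. 278. 254. 241. 250. 452.]
 [327. 328. 331. 281. 274. 465. 258. 247. 253. 436.
[... 416 characters left out ...]
14. 306.]
 [349. 340. 342. 337. 332. 327. 322. 314. 311. 296.]]
[[146. 134. 165. 165. 164. 153. 176. 180. 173. 162.]
 [131. 125.   4. 160. 155. 151. 166. 172. 161.  -0.]
 [125. 120. 114. 148. 149.  -2. 154. 159. 150.   1.]
 [116. 110. 104. 105. 139. 137. 146. 149. 136.  -0.]
 [106. 105. 104. 108. 105. 131. 138. 136.  -1.   0.]
 [  1. 105. 105. 104. 105. 115. 118. 111.  -0.   1.]
 [  3. 106. 104. 104. 104. 108. 107. 101.   1.   2.]
 [ -0.  99.  99.  98.  98.  98.  95.   0.   2.   0.]
 [ -0.  83.  86.  89.  86.  81.  74.   1.  -0.   1.]
 [ -2.  17.  76.  78.  74.  21.  24.  24.  21.   0.]
 [ 18.  18.  23.  16.  17.  12.  13.  16.  21.  24.]
 [ 20.  23.  16.  15.  15.  14.  14.  15.  13.  22.]]
```

View pics/s16.png

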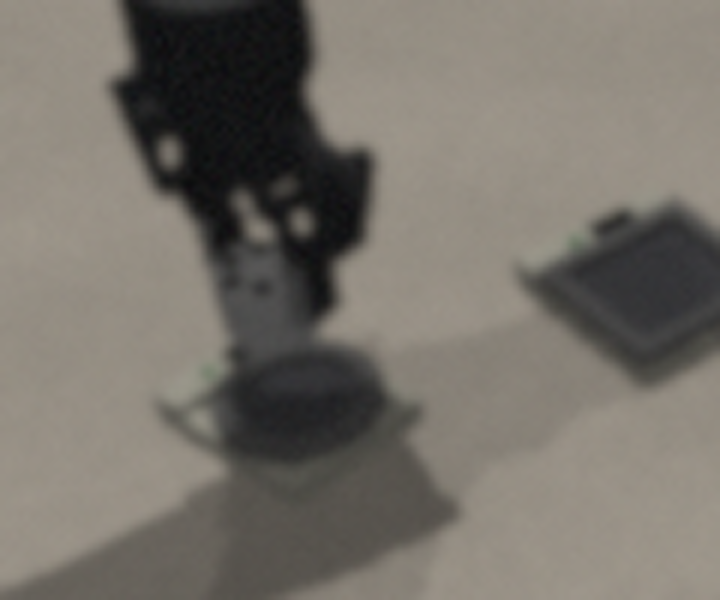

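```bash
python3 plan.py -1 28 404.5,314,30
```

```text
from {'clock': np.float64(22.783), 'qpos': array([-1.132,  0.812,  0.73 ,  2.003, -0.863,  0.742, -1.074]), 'eef_pos': array([401.358, 306.981,  52.968]), 'tool_rot': array([-3.121,  0.063,  0.334]), 'width': np.float64(44.096)}
[[-1.0, 0.0067, -0.0051, 0.0227, 0.0]]
```

>>> send_rows:
  rows:
    - [-1, 0.003, -0.002, 0.006, 0]
    - [-1, 0.003, -0.002, 0.008, 0]
    - [-1, 0, 0, 0.006, 0]
    - [-1, 0, 0, 0, 0]
    - [-1, 0, 0, 0, 0]

```text
clock: 23.2
eef_pos: [406.6, 313.9, 32.0]
tool_rot: [-3.121, 0.059, 0.333]
force: [0.6, -0.3, -1.5]
width: 44.2
```

```bash
python3 plan.py -1 28 404.5,314,-4
```

```text
from {'clock': np.float64(23.2), 'qpos': array([-1.114,  0.848,  0.697,  1.993, -0.9  ,  0.713, -1.055]), 'eef_pos': array([406.596, 313.911,  31.96 ]), 'tool_rot': array([-3.121,  0.059,  0.333]), 'width': np.float64(44.184)}
[[-1.0, 0.0001, -0.0, 0.018, 0.0], [-1.0, 0.0001, -0.0, 0.018, 0.0]]
```

>>> send_rows:
  rows:
    - [-1, 0, 0, 0.008, 0]
    - [-1, 0, 0, 0.01, 0]
    - [-1, 0, 0, 0.008, 0]
    - [-1, 0, 0, 0.003, 0]
    - [-1, 0, 0, 0, 0]
    - [-1, 0, 0, 0, 0]

```text
clock: 23.7
eef_pos: [404.2, 313.5, -0.6]
tool_rot: [-3.121, 0.06, 0.333]
force: [-0.5, 0.3, -0.2]
width: 44.7
```

```bash
python3 plan.py -1 28 404.5,314,-4; python3 -c "
from h import *
p=get_image('side'); zoom(p,(160,120,280,220),'s17.png',6)
p=get_image('top'); zoom(p,(130,225,230,300),'t17.png',7)"
```

```text
from {'clock': np.float64(23.7), 'qpos': array([-1.083,  0.892,  0.64 ,  2.006, -0.962,  0.652, -1.006]), 'eef_pos': array([404.209, 313.52 ,  -0.582]), 'tool_rot': array([-3.121,  0.06 ,  0.333]), 'width': np.float64(44.674)}
[[-1.0, 0.0006, -0.0003, 0.0034, 0.0]]
```

View pics/s17.png

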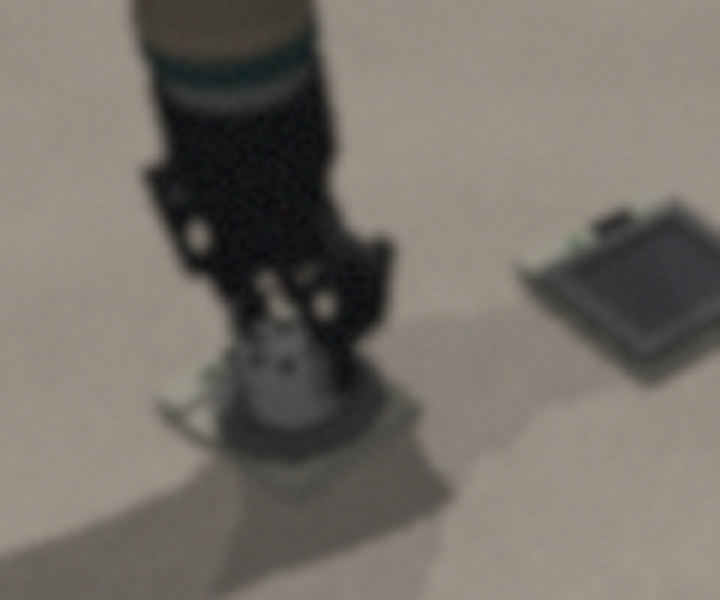

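View pics/t17.png

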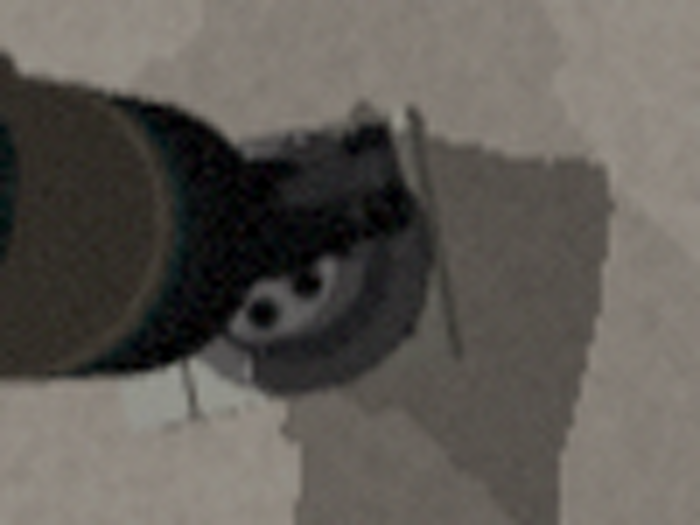

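Round block is inside the rim, near centre. Lower the last few mm.

>>> send_rows:
  rows:
    - [-1, 0, 0, 0.003, 0]
    - [-1, 0, 0, 0.002, 0]
    - [-1, 0, 0, 0.001, 0]
    - [-1, 0, 0, 0, 0]
    - [-1, 0, 0, 0, 0]

```text
clock: 24.22
eef_pos: [404.9, 314.2, -5.9]
tool_rot: [-3.12, 0.057, 0.333]
force: [0.5, 0.2, -0.7]
width: 44.4
```

>>> send_rows:
  rows:
    - [-1, 0, 0, 0.002, 0]
    - [-1, 0, 0, 0, 0]
    - [-1, 0, 0, 0, 0]

```text
clock: 24.47
eef_pos: [405.2, 314.4, -5.5]
tool_rot: [-3.118, 0.056, 0.333]
force: [0.0, 0.3, -0.6]
width: 44.3
```

```bash
python3 -c "
from h import *
p=get_image('side');W=cloud(p);np.set_printoptions(linewidth=250,suppress=True)
for k in range(3): print(W[165:196:3,195:224:3,k].round())"
```

```text
[[390. 391. 404. 411. 403. 411. 463. 429. 422. 429.]
 [412. 390. 399. 411. 402. 407. 417. 425. 421. 428.]
 [405. 392. 397. 405. 428. 405. 413. 425. 419. 428.]
 [398. 406. 394. 404. 410. 415. 410. 417. 417. 430.]
 [392. 393. 390. 396. 404. 410. 407. 416. 417. 457.]
 [380. 387. 383. 391. 397. 404. 408. 414. 423. 440.]
 [374. 379. 382. 385. 391. 399. 406. 413. 421. 434.]
 [369. 373. 383. 383. 389. 397. 404. 411. 424. 428.]
 [364. 367. 376. 382. 387. 393. 401. 410. 415. 422.]
 [358. 362. 369. 375. 384. 388. 396. 401. 410. 420.]
 [356. 361. 365. 371. 377. 383. 392. 399. 408. 417.]]
[[351. 325. 342. 337. 289. 287. 412. 292. 251. 247.]
 [438. 333. 335. 346. 291. 284. 287. 288. 254. 251.]
 [422. 346. 334. 335. 379. 283. 282. 294. 253. 255.]
 [409. 404. 334. 339. 331. 322. 280. 278. 255. 267.]
 [396. 370. 331. 323. 320. 312. 280. 279. 259. 345.]
 [364. 357. 315. 313. 307. 302. 288. 282. 282. 306.]
 [351. 339. 320. 303. 295. 295. 290. 285. 283. 296.]
 [343. 327. 332. 304. 297. 295. 291. 287. 299. 285.]
 [332. 315. 318. 308. 296. 289. 290. 292. 279. 276.]
 [322. 306. 300. 294. 296. 283. 281. 271. 273. 275.]
 [324. 310. 295. 289. 280. 275. 275. 271. 272. 273.]]
[[ 79.  95.  76.  77. 111. 108.   2.  95. 124. 124.]
 [ -0.  79.  73.  60.  99. 101.  94.  89. 112. 111.]
 [  2.  58.  63.  58.  17.  92.  89.  74. 104.  98.]
 [  2.   1.  54.  45.  47.  50.  81.  78.  93.  78.]
 [  2.  18.  46.  48.  46.  48.  71.  67.  80.  -1.]
 [ 18.  19.  49.  47.  47.  46.  54.  55.  50.  23.]
 [ 18.  23.  35.  45.  47.  43.  42.  41.  38.  21.]
 [ 14.  23.  14.  34.  35.  33.  31.  30.  14.  21.]
 [ 14.  24.  16.  20.  26.  28.  22.  15.  22.  19.]
 [ 13.  21.  22.  23.  16.  22.  20.  23.  17.   9.]
 [  0.   8.  16.  17.  20.  19.  14.  13.   7.   0.]]
```

>>> send_rows:
  rows:
    - [0.1, 0, 0, 0, 0]
    - [0.3, 0, 0, 0, 0]
    - [0.5, 0, 0, 0, 0]
    - [0.6, 0, 0, 0, 0]
    - [0.7, 0, 0, 0, 0]
    - [0.7, 0, 0, 0, 0]
    - [0.7, 0, 0, -0.006, 0]
    - [0.7, 0, 0, -0.01, 0]
    - [0.7, 0, 0, -0.012, 0]
    - [0.7, 0, 0, -0.012, 0]
    - [0.7, 0, 0, -0.012, 0]
    - [0.7, 0, 0, -0.012, 0]

```text
clock: 25.52
eef_pos: [408.6, 313.2, 62.7]
tool_rot: [-3.12, 0.059, 0.332]
force: [-0.1, 0.5, 0.4]
width: 72.5
```

>>> send_rows:
  rows:
    - [1, 0, 0, -0.013, 0]
    - [1, 0, 0, -0.013, 0]
    - [1, 0, 0, -0.013, 0]
    - [1, 0, 0, -0.013, 0]
    - [1, 0, 0, -0.008, 0]
    - [1, 0, 0, 0, 0]

```text
clock: 26.02
eef_pos: [415.4, 313.4, 135.9]
tool_rot: [-3.117, 0.049, 0.33]
force: [0.5, 0.1, -0.1]
width: 85.6
```

```bash
python3 -c "
from h import *
p=get_image('side'); zoom(p,(160,120,280,220),'s18.png',6)"; python3 st.py 55 75 64 t18.png; python3 plan.py 1 14 500,150,100 500,-130,100
```

```text
rect ((403.8145446777344, -297.4148254394531), (56.474674224853516, 56.93034744262695), 16.81344223022461) circ ((403.4745788574219, -298.077880859375), 38.40365219116211) mean [ 403.65616 -297.5219 ] 740
from {'clock': np.float64(26.217), 'qpos': array([-1.196,  0.715,  0.85 ,  1.924, -0.725,  0.898, -1.194]), 'eef_pos': array([413.567, 312.903, 133.046]), 'tool_rot': array([-3.118,  0.054,  0.33 ]), 'width': np.float64(85.151)}
[[1.0, 0.0022, 0.0131, 0.0019, 0.0], [1.0, 0.0022, 0.0131, 0.0019, 0.0], [1.0, 0.0022, 0.0131, 0.0019, 0.0], [1.0, 0.0022, 0.013, 0.002, 0.0], [1.0, 0.0022, 0.0131, 0.0019, 0.0], [1.0, 0.0022, 0.013, 0.002, 0.0], [1.0, 0.0022, 0.0131, 0.0019, 0.0], [1.0, 0.0022, 0.013, 0.002, 0.0], [1.0, 0.0022, 0.0131, 0.0019, 0.0], [1.0, 0.0022, 0.013, 0.002, 0.0], [1.0, 0.0022, 0.0131, 0.0019, 0.0], [1.0, 0.0021, 0.013, 0.002, 0.0]]
[[1.0, 0.0022, 0.0131, 0.0019, 0.0], [1.0, 0.0021, 0.013, 0.002, 0.0], [1.0, -0.0043, 0.0126, -0.0001, 0.0], [1.0, -0.0043, 0.0126, -0.0001, 0.0], [1.0, -0.0043, 0.0126, -0.0001, 0.0], [1.0, -0.0043, 0.0126, -0.0001, 0.0], [1.0, -0.0043, 0.0126, -0.0001, 0.0], [1.0, -0.0043, 0.0126, -0.0001, 0.0], [1.0, -0.0043, 0.0126, -0.0, 0.0], [1.0, -0.0043, 0.0126, -0.0001, 0.0], [1.0, -0.0043, 0.0126, -0.0, 0.0], [1.0, -0.0043, 0.0126, -0.0001, 0.0]]
[[1.0, -0.0043, 0.0126, -0.0, 0.0], [1.0, -0.0043, 0.0126, -0.0001, 0.0], [1.0, -0.0043, 0.0126, -0.0, 0.0], [1.0, -0.0043, 0.0126, -0.0001, 0.0], [1.0, -0.0044, 0.0126, -0.0, 0.0], [1.0, -0.0043, 0.0127, -0.0001, 0.0], [1.0, -0.0044, 0.0126, -0.0, 0.0], [1.0, -0.0043, 0.0127, -0.0001, 0.0], [1.0, -0.0044, 0.0126, -0.0, 0.0], [1.0, -0.0043, 0.0127, -0.0001, 0.0], [1.0, -0.0044, 0.0126, -0.0, 0.0]]
```

View pics/s18.png

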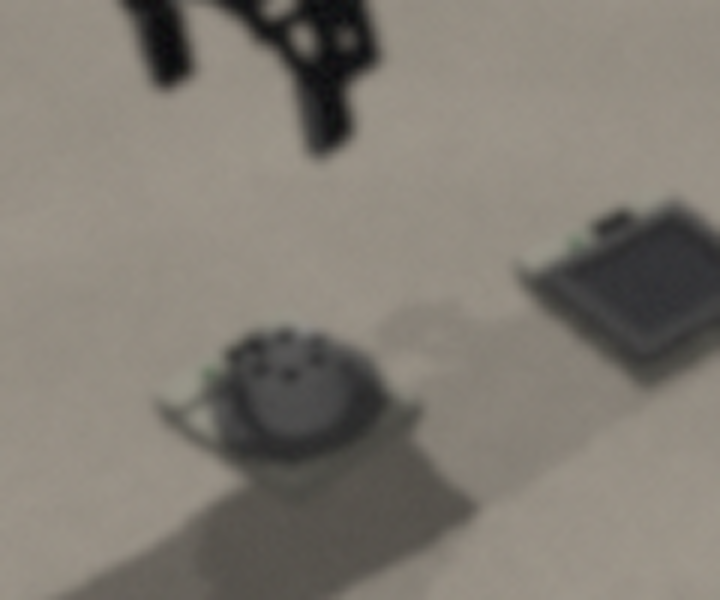

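View pics/t18.png

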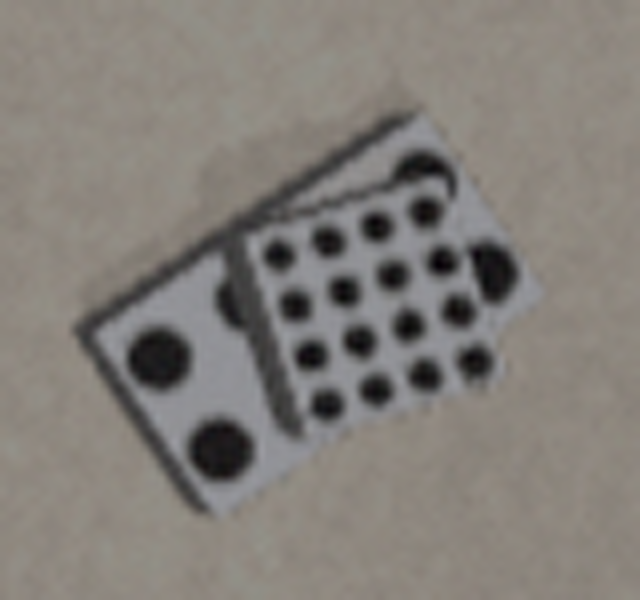

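```bash
python3 plan.py 1 20 490,150,130,17 490,-130,130,16.5 | cut -c1-400
```

```text
from {'clock': np.float64(26.217), 'qpos': array([-1.196,  0.715,  0.85 ,  1.924, -0.725,  0.898, -1.194]), 'eef_pos': array([413.567, 312.903, 133.046]), 'tool_rot': array([-3.118,  0.054,  0.33 ]), 'width': np.float64(85.151)}
[[1.0, 0.0022, 0.0199, -0.0002, 0.004], [1.0, 0.0023, 0.0199, -0.0002, 0.004], [1.0, 0.0023, 0.0199, -0.0003, 0.004], [1.0, 0.0024, 0.0198, -0.0002, 0.004], [1.0, 0.0025, 0.0198, -0.0003, 0.004], [1.0, 0.0026, 0.0198, -0.0002, 0.003], [1.0, 0.0026, 0.0198, -0.0003, 0.004], [1.0, 0.0027, 0.0198, -0.0002, 0.003], [1.0, 0.0028, 0.0199, -0.0003, 0.004], [1.0, -0.0058, 0.0191, -0.0001, 0.001], [1.0, -0
[[1.0, -0.0058, 0.0192, -0.0001, 0.0], [1.0, -0.0058, 0.0191, -0.0001, 0.001], [1.0, -0.0058, 0.0192, -0.0001, 0.0], [1.0, -0.0058, 0.0192, -0.0001, 0.001], [1.0, -0.0057, 0.0192, -0.0001, 0.0], [1.0, -0.0057, 0.0191, -0.0001, 0.001], [1.0, -0.0057, 0.0192, -0.0001, 0.0], [1.0, -0.0057, 0.0192, -0.0001, 0.001], [1.0, -0.0057, 0.0191, -0.0001, 0.0], [1.0, -0.0057, 0.0192, -0.0, 0.001], [1.0, -0.005
```

>>> send_rows:
  rows:
    - [1, 0.002, 0.012, 0, 0]
    - [1, 0.002, 0.018, 0, 0.004]
    - [1, 0.002, 0.018, 0, 0.004]
    - [1, 0.002, 0.018, 0, 0.004]
    - [1, 0.002, 0.018, 0, 0.004]
    - [1, 0.002, 0.018, 0, 0.004]
    - [1, 0.002, 0.018, 0, 0.004]
    - [1, 0.002, 0.018, 0, 0.004]
    - [1, 0.002, 0.018, 0, 0.004]
    - [1, -0.004, 0.018, 0, 0]
    - [1, -0.006, 0.018, 0, 0]
    - [1, -0.006, 0.018, 0, 0]

```text
clock: 27.22
eef_pos: [479.3, 96.8, 119.2]
tool_rot: [-3.128, 0.072, 0.301]
force: [0.6, -0.8, -0.1]
width: 85.6
```

>>> send_rows:
  rows:
    - [1, -0.006, 0.018, 0, 0]
    - [1, -0.006, 0.018, 0, 0]
    - [1, -0.006, 0.018, 0, 0]
    - [1, -0.006, 0.018, 0, 0]
    - [1, -0.006, 0.018, 0, 0]
    - [1, -0.006, 0.018, 0, 0]
    - [1, -0.006, 0.018, 0, 0]
    - [1, -0.006, 0.018, 0, 0]
    - [1, -0.006, 0.018, 0, 0]
    - [1, -0.006, 0.018, 0, 0]
    - [1, -0.008, 0.015, 0, 0]
    - [1, -0.006, 0.01, 0, 0]

```text
clock: 28.22
eef_pos: [457.6, -147.5, 115.5]
tool_rot: [-3.132, 0.092, 0.287]
force: [1.2, -0.2, -0.3]
width: 85.2
```

```bash
python3 plan.py 1 16 404,-297.5,100,16.5
```

```text
from {'clock': np.float64(28.217), 'qpos': array([-0.281,  0.702,  0.799,  2.002, -0.622,  0.796, -0.396]), 'eef_pos': array([ 457.594, -147.488,  115.468]), 'tool_rot': array([-3.132,  0.092,  0.287]), 'width': np.float64(85.234)}
[[1.0, -0.0084, 0.0117, 0.0021, -0.0], [1.0, -0.0084, 0.0117, 0.0021, -0.0], [1.0, -0.0084, 0.0117, 0.0021, -0.0], [1.0, -0.0084, 0.0117, 0.0021, -0.0], [1.0, -0.0084, 0.0117, 0.0021, -0.0], [1.0, -0.0083, 0.0117, 0.0021, -0.0], [1.0, -0.0084, 0.0117, 0.002, -0.0], [1.0, -0.0083, 0.0117, 0.0021, -0.0], [1.0, -0.0084, 0.0118, 0.002, -0.0], [1.0, -0.0083, 0.0117, 0.0021, -0.0], [1.0, -0.0084, 0.0118, 0.002, -0.001]]
```

>>> send_rows:
  rows:
    - [1, 0, 0, -0.03, 0]
    - [1, 0, 0, -0.03, 0]
    - [1, 0, 0, -0.03, 0]
    - [1, 0, 0, 0, 0]
    - [1, 0, 0, 0, 0]
    - [1, 0, 0, 0, 0]

```text
clock: 28.72
eef_pos: [458.5, -156.6, 204.9]
tool_rot: [-3.133, 0.104, 0.272]
force: [-0.2, 0.1, -0.7]
width: 85.4
```

>>> send_rows:
  rows:
    - [1, 0.03, 0, 0, 0]
    - [1, 0.03, 0, 0, 0]
    - [1, 0.03, 0, 0, 0]
    - [1, 0, 0, 0, 0]
    - [1, 0, 0, 0, 0]
    - [1, 0, 0, 0, 0]

```text
clock: 29.22
eef_pos: [541.6, -132.0, 186.9]
tool_rot: [-3.125, 0.116, 0.268]
force: [0.3, -0.0, -0.6]
width: 85.2
```

>>> send_rows:
  rows:
    - [1, -0.01, 0, 0, 0]
    - [1, -0.01, 0, 0, 0]
    - [1, -0.01, 0, 0, 0]
    - [1, -0.01, 0, 0, 0]
    - [1, -0.01, 0, 0, 0]
    - [1, -0.01, 0, 0, 0]
    - [1, -0.01, 0, 0, 0]
    - [1, -0.01, 0, 0, 0]
    - [1, 0, 0, 0, 0]
    - [1, 0, 0, 0, 0]

```text
clock: 30.05
eef_pos: [442.8, -157.1, 197.1]
tool_rot: [-3.117, 0.122, 0.254]
force: [-0.5, -0.0, 0.9]
width: 85.3
```

>>> send_rows:
  rows:
    - [1, 0, 0, 0, -0.1]
    - [1, 0, 0, 0, -0.1]
    - [1, 0, 0, 0, -0.1]
    - [1, 0, 0, 0, -0.1]
    - [1, 0, 0, 0, -0.1]
    - [1, 0, 0, 0, -0.1]
    - [1, 0, 0, 0, -0.1]
    - [1, 0, 0, 0, 0]
    - [1, 0, 0, 0, 0]

```text
clock: 30.8
eef_pos: [441.3, -156.9, 197.9]
tool_rot: [-3.043, 0.072, 0.985]
force: [0.7, 0.6, -0.1]
width: 85.3
```

```bash
cat > q.py <<'E'
from h import *
from scipy.spatial.transform import Rotation as Ro
s=read_state(); R=Ro.from_euler("xyz",s["tool_rot"]).as_matrix(); print(np.round(s["clock"],2),"q",s["qpos"].round(3),"pos",s["eef_pos"].round(1),"lean world",R[:2,2].round(4),"yaw",round(float(np.degrees(s["tool_rot"][2])),1),"w",round(float(s["width"]),1),"tau",s["tau"].round(1))
E
python3 q.py
```

```text
30.8 q [-0.217  0.527  0.704  1.921 -0.342  0.945  0.066] pos [ 441.3 -156.9  197.9] lean world [-0.1216 -0.0053] yaw 56.5 w 85.3 tau [  0.1 -40.9   7.3 -15.2   0.3   0.4   0.1]
```

>>> send_rows:
  rows:
    - [1, 0.02, 0, 0, -0.04]
    - [1, 0.02, 0, 0, -0.04]
    - [1, 0.02, 0, 0, -0.04]
    - [1, 0.02, 0, 0, -0.04]
    - [1, 0.02, 0, 0, -0.04]
    - [1, 0.02, 0, 0, -0.04]
    - [1, 0, 0, 0, 0]
    - [1, 0, 0, 0, 0]

```text
clock: 31.47
eef_pos: [503.4, -35.9, 188.3]
tool_rot: [-3.027, 0.044, 1.245]
force: [-0.1, -0.9, 1.1]
width: 85.4
```

```bash
python3 q.py
```

```text
31.47 q [-0.377  0.572  0.601  1.828 -0.347  0.979  0.053] pos [503.4 -35.9 188.3] lean world [-0.1221 -0.0049] yaw 71.3 w 85.4 tau [ -1.1 -44.8   6.3 -15.9   0.    0.5  -0. ]
```

>>> send_rows:
  rows:
    - [1, -0.02, 0, 0, 0.04]
    - [1, -0.02, 0, 0, 0.04]
    - [1, -0.02, 0, 0, 0.04]
    - [1, -0.02, 0, 0, 0.04]
    - [1, -0.02, 0, 0, 0.04]
    - [1, -0.02, 0, 0, 0.04]
    - [1, 0, 0, 0, 0]
    - [1, 0, 0, 0, 0]

```text
clock: 32.13
eef_pos: [445.5, -157.7, 195.8]
tool_rot: [-3.043, 0.076, 0.975]
force: [1.9, -0.6, -0.2]
width: 85.2
```

```bash
python3 q.py
```

```text
32.13 q [-0.217  0.538  0.705  1.911 -0.347  0.949  0.057] pos [ 445.5 -157.7  195.8] lean world [-0.1242 -0.0071] yaw 55.8 w 85.2 tau [  0.8 -41.7   8.5 -15.    0.5   0.4   0. ]
```

>>> send_rows:
  rows:
    - [1, 0, 0.03, 0, 0]
    - [1, 0, 0.03, 0, 0]
    - [1, 0, 0.03, 0, 0]
    - [1, 0, 0.03, 0, 0]
    - [1, 0, 0, 0, 0]
    - [1, 0, 0, 0, 0]

```text
clock: 32.63
eef_pos: [541.9, -231.6, 182.9]
tool_rot: [-3.038, 0.075, 0.965]
force: [-0.6, 0.4, -0.8]
width: 85.3
```

```bash
python3 q.py
```

```text
32.63 q [-0.048  0.714  0.66   1.603 -0.395  1.091  0.107] pos [ 541.9 -231.6  182.9] lean world [-0.1271 -0.0026] yaw 55.3 w 85.3 tau [  0.2 -53.    9.9 -17.5   0.3   0.3   0. ]
```

>>> send_rows:
  rows:
    - [1, 0, -0.03, 0, 0]
    - [1, 0, -0.03, 0, 0]
    - [1, 0, -0.03, 0, 0]
    - [1, 0, -0.03, 0, 0]
    - [1, 0, 0, 0, 0]
    - [1, 0, 0, 0, 0]

```text
clock: 33.13
eef_pos: [433.7, -158.8, 193.5]
tool_rot: [-3.032, 0.076, 0.961]
force: [1.0, 0.4, -0.1]
width: 85.4
```

```bash
python3 q.py
```

```text
33.13 q [-0.211  0.534  0.711  1.931 -0.35   0.946  0.061] pos [ 433.7 -158.8  193.5] lean world [-0.133   0.0012] yaw 55.1 w 85.4 tau [ -0.1 -40.8   7.5 -13.8   0.4   0.7  -0. ]
```

>>> send_rows:
  rows:
    - [1, 0, 0, 0, -0.12]
    - [1, 0, 0, 0, -0.12]
    - [1, 0, 0, 0, -0.12]
    - [1, 0, 0, 0, -0.12]
    - [1, 0, 0, 0, -0.12]
    - [1, 0, 0, 0, -0.12]
    - [1, 0, 0, 0, -0.12]
    - [1, 0, 0, 0, -0.12]
    - [1, 0, 0, 0, -0.12]
    - [1, 0, 0, 0, -0.12]
    - [1, 0, 0, 0, 0]
    - [1, 0, 0, 0, 0]

```text
clock: 34.13
eef_pos: [434.9, -160.7, 195.4]
tool_rot: [-3.038, -0.076, 2.199]
force: [-0.5, -0.1, 0.1]
width: 85.5
```

```bash
python3 q.py
```

```text
34.13 q [ 0.027  0.461  0.343  1.923 -0.136  0.908  1.068] pos [ 434.9 -160.7  195.4] lean world [-0.1281  0.0005] yaw 126.0 w 85.5 tau [  0.1 -41.9   3.6 -15.5   0.2   0.5   0.2]
```

>>> send_rows:
  rows:
    - [1, 0, 0, 0.03, 0]
    - [1, 0, 0, 0.03, 0]
    - [1, 0, 0, -0.03, 0]
    - [1, 0, 0, -0.03, 0]
    - [1, 0, 0, 0, 0]
    - [1, 0, 0, 0, 0]

```text
clock: 34.63
eef_pos: [434.2, -162.1, 189.9]
tool_rot: [-3.028, -0.078, 2.176]
force: [-0.1, 0.0, -1.5]
width: 85.5
```

```bash
python3 q.py
```

```text
34.63 q [ 0.022  0.475  0.352  1.922 -0.141  0.905  1.053] pos [ 434.2 -162.1  189.9] lean world [-0.1374 -0.0009] yaw 124.7 w 85.5 tau [  0.2 -42.8   4.1 -15.9   0.3   0.6   0. ]
```

>>> send_rows:
  rows:
    - [1, 0.02, 0.02, 0, 0]
    - [1, 0.02, 0.02, 0, 0]
    - [1, 0.02, 0.02, 0, 0]
    - [1, 0, 0, 0, 0]
    - [1, -0.02, -0.02, 0, 0]
    - [1, -0.02, -0.02, 0, 0]
    - [1, -0.02, -0.02, 0, 0]
    - [1, 0, 0, 0, 0]
    - [1, 0, 0, 0, 0]

```text
clock: 35.38
eef_pos: [433.8, -160.8, 187.3]
tool_rot: [-3.027, -0.075, 2.162]
force: [0.3, -0.7, -0.3]
width: 85.5
```

```bash
python3 q.py
```

```text
35.38 q [ 0.018  0.477  0.355  1.929 -0.144  0.896  1.039] pos [ 433.8 -160.8  187.3] lean world [-0.136  -0.0019] yaw 123.9 w 85.5 tau [  1.3 -42.6   5.  -15.3   0.4   0.5   0.1]
```

>>> send_rows:
  rows:
    - [1, 0, 0, -0.03, 0]
    - [1, 0, 0, -0.03, 0]
    - [1, 0, 0, 0.03, 0]
    - [1, 0, 0, 0.03, 0]
    - [1, 0, 0, 0, 0]
    - [1, 0, 0, 0, 0]

```text
clock: 35.88
eef_pos: [434.5, -159.2, 188.3]
tool_rot: [-3.028, -0.074, 2.156]
force: [1.1, 0.0, 0.9]
width: 85.3
```

```bash
python3 q.py
```

```text
35.88 q [ 0.014  0.475  0.357  1.928 -0.146  0.898  1.033] pos [ 434.5 -159.2  188.3] lean world [-0.1348 -0.0012] yaw 123.6 w 85.3 tau [  0.  -41.2   3.8 -14.4   0.2   0.5   0. ]
```

>>> send_rows:
  rows:
    - [1, 0, 0, 0.04, 0]
    - [1, 0, 0, 0, 0]
    - [1, 0, 0, 0, 0]

```text
clock: 36.13
eef_pos: [431.8, -158.8, 150.4]
tool_rot: [-3.031, -0.072, 2.157]
force: [1.3, -1.0, 0.9]
width: 85.4
```

```bash
python3 q.py
```

```text
36.13 q [ 0.03   0.525  0.338  1.978 -0.171  0.796  1.054] pos [ 431.8 -158.8  150.4] lean world [-0.1315 -0.0018] yaw 123.6 w 85.4 tau [ -0.2 -41.5   3.6 -11.9   0.2   0.6   0. ]
```

>>> send_rows:
  rows:
    - [1, 0, 0, -0.04, 0]
    - [1, 0, 0, 0, 0]
    - [1, 0, 0, 0, 0]

```text
clock: 36.38
eef_pos: [438.6, -158.7, 195.2]
tool_rot: [-3.031, -0.071, 2.157]
force: [-0.1, 0.3, -1.1]
width: 85.4
```

```bash
python3 q.py
```

```text
36.38 q [ 0.007  0.469  0.362  1.914 -0.145  0.914  1.028] pos [ 438.6 -158.7  195.2] lean world [-0.131  -0.0022] yaw 123.6 w 85.4 tau [  0.4 -42.5   4.4 -16.4   0.3   0.4   0. ]
```

>>> send_rows:
  rows:
    - [1, -0.022, 0.033, 0, 0]
    - [1, 0, 0, 0, 0]
    - [1, 0, 0, 0, 0]

```text
clock: 36.63
eef_pos: [481.3, -159.6, 195.7]
tool_rot: [-3.036, -0.066, 2.156]
force: [-0.7, -0.4, -0.1]
width: 85.6
```

```bash
python3 q.py
```

```text
36.63 q [ 0.005  0.52   0.354  1.814 -0.159  0.959  1.014] pos [ 481.3 -159.6  195.7] lean world [-0.1236 -0.0037] yaw 123.5 w 85.6 tau [ -1.2 -44.9   3.4 -17.4  -0.    0.3  -0. ]
```

>>> send_rows:
  rows:
    - [1, 0.022, -0.033, 0, 0]
    - [1, 0, 0, 0, 0]
    - [1, 0, 0, 0, 0]

```text
clock: 36.88
eef_pos: [440.8, -158.8, 201.9]
tool_rot: [-3.037, -0.065, 2.157]
force: [1.7, -0.3, 0.4]
width: 85.5
```

```bash
python3 q.py
```

```text
36.88 q [ 0.004  0.458  0.364  1.908 -0.142  0.923  1.025] pos [ 440.8 -158.8  201.9] lean world [-0.1229 -0.0037] yaw 123.6 w 85.5 tau [  1.  -41.6   4.7 -14.    0.4   0.8   0. ]
```

>>> send_rows:
  rows:
    - [1, 0, 0, 0.04, 0]
    - [1, 0, 0, -0.04, 0]
    - [1, 0, 0, 0.04, 0]
    - [1, 0, 0, -0.04, 0]
    - [1, 0, 0, 0.04, 0]
    - [1, 0, 0, -0.04, 0]
    - [1, 0, 0, 0, 0]
    - [1, 0, 0, 0, 0]

```text
clock: 37.55
eef_pos: [429.9, -157.8, 187.2]
tool_rot: [-2.968, -0.114, 2.148]
force: [-1.1, 0.6, -0.1]
width: 85.7
```

```bash
python3 q.py
```

```text
37.55 q [-0.003  0.514  0.372  1.881 -0.133  0.978  1.015] pos [ 429.9 -157.8  187.2] lean world [-0.2057 -0.0006] yaw 123.1 w 85.7 tau [  0.6 -44.    5.1 -16.2   0.4   0.6   0. ]
```

>>> send_rows:
  rows:
    - [1, 0, 0, -0.04, 0]
    - [1, 0, 0, 0, 0]
    - [1, 0, 0, 0.04, 0]
    - [1, 0, 0, 0, 0]
    - [1, 0, 0, 0, 0]

```text
clock: 37.97
eef_pos: [436.3, -159.7, 193.8]
tool_rot: [-2.979, -0.103, 2.149]
force: [1.0, 0.0, 0.1]
width: 85.3
```

```bash
python3 q.py
```

```text
37.97 q [-0.005  0.504  0.375  1.87  -0.132  0.983  1.013] pos [ 436.3 -159.7  193.8] lean world [-0.191 -0.004] yaw 123.1 w 85.3 tau [ -0.2 -42.1   4.  -14.    0.3   0.9   0. ]
```

>>> send_rows:
  rows:
    - [1, 0, 0, -0.04, 0]
    - [1, 0, 0, 0.04, 0]
    - [1, 0, 0, 0, 0]
    - [1, 0, 0, 0, 0]
    - [1, 0, 0, 0, 0]

```text
clock: 38.38
eef_pos: [442.4, -160.9, 206.3]
tool_rot: [-2.989, -0.095, 2.15]
force: [-0.7, 0.8, 0.2]
width: 85.4
```

```bash
python3 q.py
```

```text
38.38 q [-0.007  0.489  0.379  1.851 -0.13   1.004  1.011] pos [ 442.4 -160.9  206.3] lean world [-0.1787 -0.0049] yaw 123.2 w 85.4 tau [  0.2 -43.5   4.5 -16.3   0.3   0.6   0. ]
```

>>> send_rows:
  rows:
    - [1, -0.022, 0.033, 0, 0]
    - [1, 0, 0, 0, 0]
    - [1, 0, 0, 0, 0]
    - [1, 0.022, -0.033, 0, 0]
    - [1, 0, 0, 0, 0]
    - [1, 0, 0, 0, 0]

```text
clock: 38.88
eef_pos: [444.3, -161.4, 210.3]
tool_rot: [-2.992, -0.092, 2.15]
force: [1.0, 0.3, -0.2]
width: 85.3
```

```bash
python3 q.py
```

```text
38.88 q [-0.009  0.484  0.381  1.845 -0.129  1.011  1.01 ] pos [ 444.3 -161.4  210.3] lean world [-0.1746 -0.0062] yaw 123.2 w 85.3 tau [  1.2 -43.4   5.3 -14.5   0.5   1.    0. ]
```

>>> send_rows:
  rows:
    - [1, 0, 0, -0.04, 0]
    - [1, 0, 0, 0.04, 0]
    - [1, 0, 0, 0, 0]
    - [1, 0, 0, 0, 0]
    - [1, 0, 0, -0.04, 0]
    - [1, 0, 0, 0.04, 0]
    - [1, 0, 0, 0, 0]
    - [1, 0, 0, 0, 0]
    - [1, 0, 0, -0.04, 0]
    - [1, 0, 0, 0.04, 0]
    - [1, 0, 0, 0, 0]
    - [1, 0, 0, 0, 0]

```text
clock: 39.88
eef_pos: [459.3, -165.4, 237.5]
tool_rot: [-3.01, -0.073, 2.152]
force: [0.5, 0.5, 1.1]
width: 85.3
```

```bash
python3 q.py
```

```text
39.88 q [-0.014  0.458  0.39   1.794 -0.123  1.061  1.004] pos [ 459.3 -165.4  237.5] lean world [-0.1494 -0.0112] yaw 123.3 w 85.3 tau [ -0.5 -41.2   3.7 -15.1   0.2   1.   -0. ]
```

>>> send_rows:
  rows:
    - [1, 0, 0, -0.04, 0]
    - [1, 0, 0, 0.02, 0]
    - [1, 0, 0, 0.02, 0]
    - [1, 0, 0, 0, 0]
    - [1, 0, 0, -0.04, 0]
    - [1, 0, 0, 0.02, 0]
    - [1, 0, 0, 0.02, 0]
    - [1, 0, 0, 0, 0]
    - [1, 0, 0, -0.04, 0]
    - [1, 0, 0, 0.02, 0]
    - [1, 0, 0, 0.02, 0]
    - [1, 0, 0, 0, 0]

```text
clock: 40.88
eef_pos: [473.1, -169.5, 257.0]
tool_rot: [-3.027, -0.053, 2.155]
force: [0.0, -0.4, -0.4]
width: 85.8
```

```bash
python3 q.py
```

```text
40.88 q [-0.018  0.442  0.396  1.754 -0.119  1.09   1.   ] pos [ 473.1 -169.5  257. ] lean world [-0.1241 -0.019 ] yaw 123.5 w 85.8 tau [  0.3 -43.4   4.4 -18.6   0.3  -0.    0.1]
```

>>> send_rows:
  rows:
    - [1, 0, 0, -0.04, 0]
    - [1, 0, 0, 0, 0]
    - [1, 0, 0, 0.04, 0]
    - [1, 0, 0, 0, 0]
    - [1, 0, 0, -0.04, 0]
    - [1, 0, 0, 0, 0]
    - [1, 0, 0, 0.04, 0]
    - [1, 0, 0, 0, 0]
    - [1, 0, 0, -0.04, 0]
    - [1, 0, 0, 0, 0]
    - [1, 0, 0, 0.04, 0]
    - [1, 0, 0, 0, 0]

```text
clock: 41.88
eef_pos: [485.3, -173.1, 286.4]
tool_rot: [-3.044, -0.033, 2.155]
force: [-0.9, 0.8, -1.1]
width: 85.5
```

```bash
python3 q.py
```

```text
41.88 q [-0.024  0.417  0.404  1.702 -0.111  1.14   0.992] pos [ 485.3 -173.1  286.4] lean world [-0.0992 -0.0261] yaw 123.5 w 85.5 tau [  1.1 -45.9   5.2 -21.9   0.3  -0.9   0.1]
```

>>> send_rows:
  rows:
    - [1, 0, 0, 0.04, 0]
    - [1, 0, 0, 0, 0]
    - [1, 0, 0, 0, 0]
    - [1, 0, 0, 0.04, 0]
    - [1, 0, 0, 0, 0]
    - [1, 0, 0, 0, 0]

```text
clock: 42.38
eef_pos: [491.5, -179.2, 225.0]
tool_rot: [-3.062, -0.014, 2.156]
force: [0.3, -0.4, 0.7]
width: 85.5
```

```bash
python3 q.py
```

```text
42.38 q [-1.000e-03  4.770e-01  3.860e-01  1.792e+00 -1.430e-01  9.660e-01
  1.022e+00] pos [ 491.5 -179.2  225. ] lean world [-0.0737 -0.0324] yaw 123.5 w 85.5 tau [ -0.3 -41.8   3.9 -15.6   0.2   0.4   0. ]
```

>>> send_rows:
  rows:
    - [1, 0, 0, 0.04, 0]
    - [1, 0, 0, 0, 0]
    - [1, 0, 0, 0, 0]
    - [1, 0, 0, 0.04, 0]
    - [1, 0, 0, 0, 0]
    - [1, 0, 0, 0, 0]

```text
clock: 42.88
eef_pos: [502.6, -186.1, 163.1]
tool_rot: [-3.083, 0.008, 2.159]
force: [0.4, -0.2, 1.2]
width: 85.3
```

```bash
python3 q.py
```

```text
42.88 q [ 0.032  0.555  0.355  1.858 -0.186  0.795  1.061] pos [ 502.6 -186.1  163.1] lean world [-0.0444 -0.0394] yaw 123.7 w 85.3 tau [ -0.3 -44.2   4.1 -13.7   0.1   0.2   0. ]
```

>>> send_rows:
  rows:
    - [1, 0, 0, -0.04, 0]
    - [1, 0, 0, 0, 0]
    - [1, 0, 0, 0, 0]
    - [1, 0, 0, -0.04, 0]
    - [1, 0, 0, 0, 0]
    - [1, 0, 0, 0, 0]

```text
clock: 43.38
eef_pos: [512.3, -184.9, 258.5]
tool_rot: [-3.095, 0.021, 2.159]
force: [-0.3, -0.1, -0.2]
width: 85.3
```

```bash
python3 q.py
```

```text
43.38 q [-0.007  0.445  0.396  1.737 -0.138  1.005  1.017] pos [ 512.3 -184.9  258.5] lean world [-0.027  -0.0437] yaw 123.7 w 85.3 tau [  0.5 -45.2   4.9 -20.1   0.3  -0.1   0. ]
```

```bash
python3 plan.py 1 14 404,-297.5,150,106.5
```

```text
from {'clock': np.float64(43.383), 'qpos': array([-0.007,  0.445,  0.396,  1.737, -0.138,  1.005,  1.017]), 'eef_pos': array([ 512.341, -184.91 ,  258.522]), 'tool_rot': array([-3.095,  0.021,  2.159]), 'width': np.float64(85.251)}
[[1.0, -0.0022, -0.0105, 0.0083, 0.021], [1.0, -0.0025, -0.0105, 0.0083, 0.021], [1.0, -0.0027, -0.0104, 0.0083, 0.021], [1.0, -0.0029, -0.0104, 0.0083, 0.022], [1.0, -0.0031, -0.0103, 0.0083, 0.021], [1.0, -0.0033, -0.0102, 0.0083, 0.022], [1.0, -0.0036, -0.0102, 0.0083, 0.021], [1.0, -0.0038, -0.0101, 0.0083, 0.022], [1.0, -0.004, -0.01, 0.0083, 0.021], [1.0, -0.0042, -0.0099, 0.0083, 0.022], [1.0, -0.0044, -0.0098, 0.0083, 0.021], [1.0, -0.0046, -0.0097, 0.0083, 0.022]]
[[1.0, -0.0048, -0.0096, 0.0083, 0.021], [1.0, -0.0051, -0.0095, 0.0083, 0.022]]
```

>>> send_rows:
  rows:
    - [1, -0.002, -0.01, 0.008, 0.021]
    - [1, -0.002, -0.01, 0.008, 0.021]
    - [1, -0.003, -0.01, 0.008, 0.021]
    - [1, -0.003, -0.01, 0.008, 0.021]
    - [1, -0.003, -0.01, 0.008, 0.021]
    - [1, -0.003, -0.01, 0.008, 0.022]
    - [1, -0.003, -0.01, 0.008, 0.022]
    - [1, -0.004, -0.01, 0.008, 0.022]
    - [1, -0.004, -0.01, 0.008, 0.022]
    - [1, -0.004, -0.01, 0.008, 0.022]
    - [1, -0.004, -0.007, 0.004, 0.02]
    - [1, 0, 0, 0, 0]

```text
clock: 44.38
eef_pos: [410.4, -279.4, 170.3]
tool_rot: [-3.091, 0.027, 1.885]
force: [-0.4, 0.8, 0.6]
width: 85.2
```

```bash
python3 q.py; python3 plan.py 1 14 404,-297.5,100,106.5
```

```text
44.38 q [ 0.192  0.497  0.445  1.972 -0.224  0.737  1.071] pos [ 410.4 -279.4  170.3] lean world [-0.0401 -0.0414] yaw 108.0 w 85.2 tau [ -0.3 -41.7   4.7 -14.7   0.1  -0.1   0. ]
from {'clock': np.float64(44.383), 'qpos': array([ 0.192,  0.497,  0.445,  1.972, -0.224,  0.737,  1.071]), 'eef_pos': array([ 410.426, -279.383,  170.288]), 'tool_rot': array([-3.091,  0.027,  1.885]), 'width': np.float64(85.215)}
[[1.0, -0.0022, -0.0013, 0.0119, 0.004], [1.0, -0.0022, -0.0013, 0.0119, 0.004], [1.0, -0.0022, -0.0014, 0.0118, 0.005], [1.0, -0.0023, -0.0013, 0.0119, 0.004], [1.0, -0.0023, -0.0013, 0.0118, 0.005], [1.0, -0.0022, -0.0014, 0.0119, 0.004]]
```

>>> send_rows:
  rows:
    - [1, -0.006, -0.004, 0.035, 0.01]
    - [1, 0, 0, 0, 0]
    - [1, 0, 0, 0, 0]
    - [1, -0.006, -0.003, 0.035, 0.01]
    - [1, 0, 0, 0, 0]
    - [1, 0, 0, 0, 0]

```text
clock: 44.88
eef_pos: [406.0, -296.8, 101.4]
tool_rot: [-3.093, 0.029, 1.863]
force: [0.4, -0.5, -0.0]
width: 85.4
```

```bash
python3 q.py; python3 plan.py 1 14 404,-297.5,70,106.5
```

```text
44.88 q [ 0.277  0.609  0.383  2.021 -0.295  0.576  1.139] pos [ 406.  -296.8  101.4] lean world [-0.0384 -0.0416] yaw 106.7 w 85.4 tau [  0.3 -43.6   5.  -10.7   0.1   0.    0. ]
from {'clock': np.float64(44.883), 'qpos': array([ 0.277,  0.609,  0.383,  2.021, -0.295,  0.576,  1.139]), 'eef_pos': array([ 406.041, -296.793,  101.386]), 'tool_rot': array([-3.093,  0.029,  1.863]), 'width': np.float64(85.385)}
[[1.0, 0.0003, -0.0002, 0.0105, 0.001], [1.0, 0.0003, -0.0002, 0.0105, 0.002], [1.0, 0.0002, -0.0002, 0.0104, 0.001]]
```

>>> send_rows:
  rows:
    - [1, -0.001, -0.003, 0.012, 0]
    - [1, -0.001, -0.001, 0.014, 0]
    - [1, 0, 0, 0.014, 0]
    - [1, 0, 0, 0.014, 0]
    - [1, 0, 0, 0.014, 0]
    - [1, 0, 0, 0.01, 0]
    - [1, 0, 0, 0, 0]
    - [1, 0, 0, 0, 0]

```text
clock: 45.55
eef_pos: [414.1, -303.8, 37.7]
tool_rot: [-3.114, 0.044, 1.872]
force: [-0.5, 0.1, 0.5]
width: 85.1
```

```bash
python3 q.py; python3 plan.py 1 14 402.5,-299,8,106.5;  python3 -c "
from h import *
p=get_image('side'); zoom(p,(290,260,410,360),'s20.png',6)"
```

```text
45.55 q [ 0.35   0.713  0.289  2.053 -0.357  0.404  1.2  ] pos [ 414.1 -303.8   37.7] lean world [-0.0135 -0.0499] yaw 107.3 w 85.1 tau [  0.1 -47.9   4.6  -8.6   0.1  -0.2   0. ]
from {'clock': np.float64(45.55), 'qpos': array([ 0.35 ,  0.713,  0.289,  2.053, -0.357,  0.404,  1.2  ]), 'eef_pos': array([ 414.084, -303.798,   37.655]), 'tool_rot': array([-3.114,  0.044,  1.872]), 'width': np.float64(85.071)}
[[1.0, 0.0031, -0.0029, 0.0098, 0.004], [1.0, 0.0031, -0.003, 0.0099, 0.005], [1.0, 0.0031, -0.003, 0.0098, 0.004]]
```

View pics/s20.png

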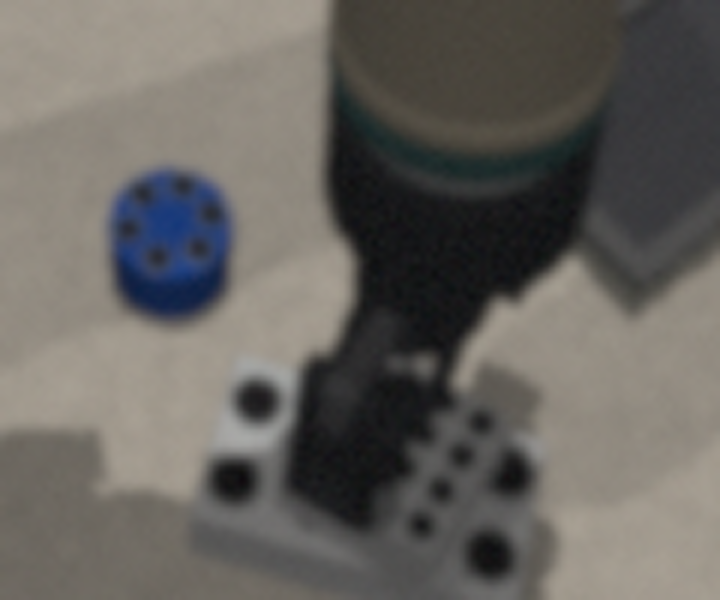

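>>> send_rows:
  rows:
    - [1, 0.003, -0.004, 0.004, 0]
    - [1, 0.003, -0.004, 0.006, 0]
    - [1, 0.002, -0.001, 0.004, 0]
    - [1, 0, 0, 0, 0]
    - [1, 0, 0, 0, 0]

```text
clock: 46.02
eef_pos: [403.4, -299.5, 25.3]
tool_rot: [-3.117, 0.047, 1.873]
force: [-0.4, -0.2, -0.8]
width: 85.3
```

```bash
python3 q.py; python3 plan.py 1 14 403,-298.5,8,106.5
```

```text
46.02 q [ 0.371  0.723  0.261  2.092 -0.371  0.345  1.218] pos [ 403.4 -299.5   25.3] lean world [-0.0094 -0.052 ] yaw 107.3 w 85.3 tau [ -0.1 -48.3   4.3  -7.6   0.1  -0.1   0. ]
from {'clock': np.float64(46.017), 'qpos': array([ 0.371,  0.723,  0.261,  2.092, -0.371,  0.345,  1.218]), 'eef_pos': array([ 403.41 , -299.485,   25.331]), 'tool_rot': array([-3.117,  0.047,  1.873]), 'width': np.float64(85.331)}
[[1.0, 0.0009, 0.0002, 0.0086, 0.007], [1.0, 0.001, 0.0001, 0.0087, 0.007]]
```

>>> send_rows:
  rows:
    - [1, 0, 0, 0.006, 0.006]
    - [1, 0, 0, 0.006, 0.006]
    - [1, 0, 0, 0.002, 0]
    - [1, 0, 0, 0, 0]
    - [1, 0, 0, 0, 0]

```text
clock: 46.43
eef_pos: [403.2, -300.5, 9.4]
tool_rot: [-3.117, 0.047, 1.859]
force: [-0.7, -0.2, -0.7]
width: 85.3
```

```bash
python3 q.py;  python3 -c "
from h import *
p=get_image('side'); zoom(p,(290,260,410,360),'s21.png',6)"
```

```text
46.43 q [ 0.386  0.753  0.243  2.095 -0.388  0.311  1.221] pos [ 403.2 -300.5    9.4] lean world [-0.0098 -0.0518] yaw 106.5 w 85.3 tau [  0.  -49.    4.2  -7.    0.1  -0.2   0. ]
```

View pics/s21.png

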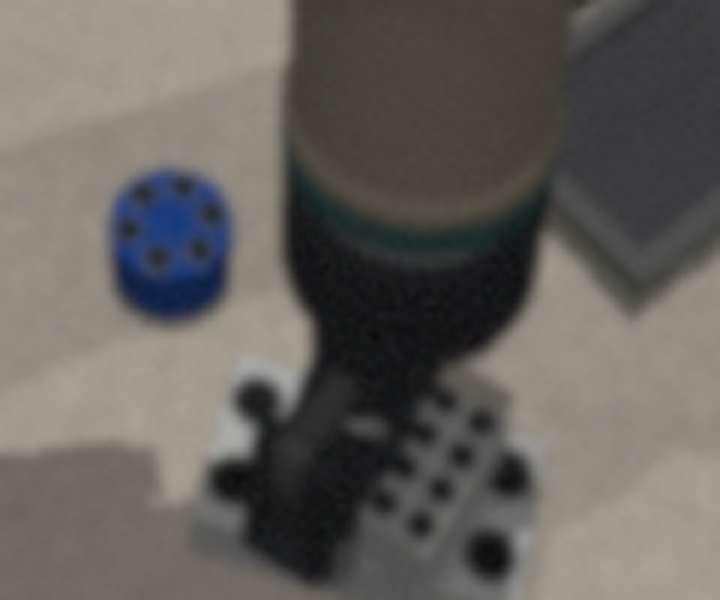

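>>> send_rows:
  rows:
    - [0.6, 0, 0, 0, 0]
    - [0.5, 0, 0, 0, 0]
    - [0.3, 0, 0, 0, 0]
    - [0, 0, 0, 0, 0]
    - [-0.5, 0, 0, 0, 0]
    - [-1, 0, 0, 0, 0]
    - [-1, 0, 0, 0, 0]
    - [-1, 0, 0, 0, 0]

```text
clock: 47.15
eef_pos: [402.7, -300.5, 10.2]
tool_rot: [-3.117, 0.047, 1.859]
force: [-1.6, 0.1, 0.0]
width: 55.1
```

```bash
python3 q.py;  python3 -c "
from h import *
p=get_image('side'); zoom(p,(290,260,410,360),'s22.png',6)"
```

```text
47.15 q [ 0.386  0.751  0.244  2.096 -0.388  0.312  1.221] pos [ 402.7 -300.5   10.2] lean world [-0.0102 -0.0518] yaw 106.5 w 55.1 tau [ -0.1 -48.9   4.1  -7.2   0.   -0.3   0. ]
```

View pics/s22.png

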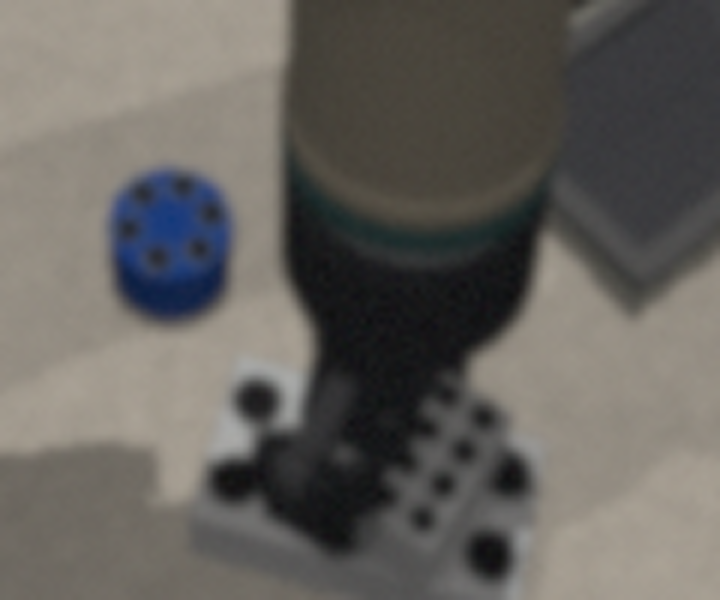

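>>> send_rows:
  rows:
    - [-1, 0, 0, -0.004, 0]
    - [-1, 0, 0, -0.007, 0]
    - [-1, 0, 0, -0.01, 0]
    - [-1, 0, 0, -0.01, 0]
    - [-1, 0, 0, -0.01, 0]
    - [-1, 0, 0, -0.01, 0]
    - [-1, 0, 0, -0.01, 0]
    - [-1, 0, 0, -0.006, 0]
    - [-1, 0, 0, 0, 0]

```text
clock: 47.95
eef_pos: [403.1, -295.7, 84.2]
tool_rot: [-3.117, 0.046, 1.859]
force: [-1.1, -0.3, -2.6]
width: 54.9
```

```bash
python3 q.py;  python3 -c "
from h import *
p=get_image('side'); zoom(p,(290,230,410,360),'s23.png',6)"; python3 plan.py -1 14 520,-170,100,118 590,50,90,120 591,275,90,92.8
```

```text
47.95 q [ 0.304  0.62   0.349  2.068 -0.332  0.485  1.172] pos [ 403.1 -295.7   84.2] lean world [-0.0103 -0.0506] yaw 106.5 w 54.9 tau [ -0.1 -46.7   5.1 -10.9   0.2   0.   -0. ]
from {'clock': np.float64(48.0), 'qpos': array([ 0.305,  0.621,  0.349,  2.068, -0.332,  0.484,  1.173]), 'eef_pos': array([ 403.048, -295.62 ,   83.833]), 'tool_rot': array([-3.117,  0.045,  1.859]), 'width': np.float64(54.579)}
[[-1.0, 0.0066, 0.0113, -0.0018, -0.015], [-1.0, 0.0065, 0.0114, -0.0018, -0.015], [-1.0, 0.0063, 0.0115, -0.0018, -0.015], [-1.0, 0.0061, 0.0116, -0.0018, -0.016], [-1.0, 0.0059, 0.0117, -0.0018, -0.015], [-1.0, 0.0058, 0.0118, -0.0018, -0.016], [-1.0, 0.0056, 0.0119, -0.0018, -0.015], [-1.0, 0.0054, 0.012, -0.0019, -0.016], [-1.0, 0.0052, 0.0121, -0.0018, -0.015], [-1.0, 0.005, 0.0122, -0.0019, -0.016], [-1.0, 0.0048, 0.0122, -0.0018, -0.015], [-1.0, 0.0047, 0.0123, -0.0019, -0.016]]
[[-1.0, 0.0044, 0.0124, -0.0018, -0.015], [-1.0, 0.0095, 0.0097, -0.0001, -0.002], [-1.0, 0.0095, 0.0097, -0.0001, -0.002], [-1.0, 0.0095, 0.0097, -0.0001, -0.002], [-1.0, 0.0095, 0.0098, -0.0001, -0
[... 508 characters left out ...]
 0.01, -0.0001, -0.002], [-1.0, 0.0114, 0.0066, -0.0007, 0.028], [-1.0, 0.0116, 0.0063, -0.0007, 0.028], [-1.0, 0.0118, 0.006, -0.0007, 0.028], [-1.0, 0.0119, 0.0057, -0.0007, 0.028], [-1.0, 0.0121, 0.0053, -0.0007, 0.028], [-1.0, 0.0122, 0.005, -0.0007, 0.028]]
[[-1.0, 0.0124, 0.0046, -0.0007, 0.028], [-1.0, 0.0125, 0.0043, -0.0007, 0.028], [-1.0, 0.0126, 0.004, -0.0006, 0.028], [-1.0, 0.0127, 0.0036, -0.0007, 0.028], [-1.0, 0.0128, 0.0032, -0.0006, 0.028], [-1.0, 0.0129, 0.0029, -0.0007, 0.028], [-1.0, 0.013, 0.0025, -0.0006, 0.028], [-1.0, 0.0131, 0.0022, -0.0007, 0.028], [-1.0, 0.0131, 0.0018, -0.0006, 0.028], [-1.0, 0.0132, 0.0014, -0.0007, 0.027], [-1.0, 0.0131, 0.001, -0.0006, 0.028]]
```

View pics/s23.png

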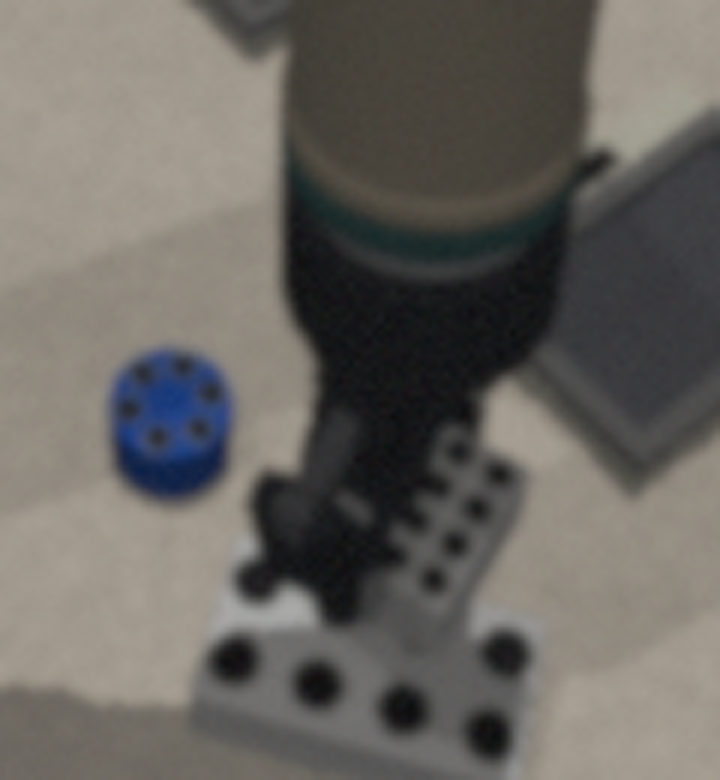

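>>> send_rows:
  rows:
    - [-1, 0.004, 0.007, 0, -0.01]
    - [-1, 0.006, 0.011, 0, -0.015]
    - [-1, 0.006, 0.012, 0, -0.015]
    - [-1, 0.006, 0.012, 0, -0.015]
    - [-1, 0.006, 0.012, 0, -0.015]
    - [-1, 0.006, 0.012, 0, -0.015]
    - [-1, 0.006, 0.012, 0, -0.015]
    - [-1, 0.005, 0.012, 0, -0.015]
    - [-1, 0.005, 0.012, 0, -0.015]
    - [-1, 0.005, 0.012, 0, -0.015]
    - [-1, 0.005, 0.012, 0, -0.015]
    - [-1, 0.005, 0.012, 0, -0.015]

```text
clock: 49.0
eef_pos: [514.3, -169.9, 71.0]
tool_rot: [-3.104, 0.031, 2.052]
force: [0.0, 0.6, -2.8]
width: 54.8
```

>>> send_rows:
  rows:
    - [-1, 0.006, 0.012, 0, -0.01]
    - [-1, 0.01, 0.01, 0, 0]
    - [-1, 0.01, 0.01, 0, 0]
    - [-1, 0.01, 0.01, 0, 0]
    - [-1, 0.01, 0.01, 0, 0]
    - [-1, 0.01, 0.01, 0, 0]
    - [-1, 0.01, 0.01, 0, 0]
    - [-1, 0.01, 0.01, 0, 0]
    - [-1, 0.01, 0.01, 0, 0]
    - [-1, 0.01, 0.01, 0, 0]
    - [-1, 0.01, 0.01, 0, 0]
    - [-1, 0.01, 0.01, 0, 0]

```text
clock: 50.0
eef_pos: [574.4, 5.4, 61.7]
tool_rot: [-3.104, 0.031, 2.07]
force: [-0.1, -0.4, -2.9]
width: 55.0
```

```bash
python3 q.py;  python3 plan.py -1 14 600,120,80,115  591,275,80,92.8
```

```text
50.0 q [-0.319  0.752  0.373  1.839 -0.353  0.636  0.75 ] pos [574.4   5.4  61.7] lean world [-0.018  -0.0453] yaw 118.6 w 55.0 tau [  1.4 -55.4   6.5 -12.3   0.2  -0.    0.3]
from {'clock': np.float64(50.0), 'qpos': array([-0.319,  0.752,  0.373,  1.839, -0.353,  0.636,  0.75 ]), 'eef_pos': array([574.438,   5.37 ,  61.678]), 'tool_rot': array([-3.104,  0.031,  2.07 ]), 'width': np.float64(54.953)}
[[-1.0, 0.0098, 0.0085, -0.0027, 0.007], [-1.0, 0.0098, 0.0084, -0.0027, 0.007], [-1.0, 0.0099, 0.0084, -0.0026, 0.007], [-1.0, 0.0099, 0.0083, -0.0027, 0.007], [-1.0, 0.01, 0.0082, -0.0026, 0.007], [-1.0, 0.01, 0.0081, -0.0027, 0.007], [-1.0, 0.0101, 0.0081, -0.0026, 0.007], [-1.0, 0.0102, 0.008, -0.0027, 0.007], [-1.0, 0.0102, 0.008, -0.0026, 0.007], [-1.0, 0.012, 0.0048, -0.0006, 0.032], [-1.0, 0.0122, 0.0044, -0.0006, 0.032], [-1.0, 0.0123, 0.004, -0.0006, 0.032]]
[[-1.0, 0.0124, 0.0036, -0.0006, 0.032], [-1.0, 0.0125, 0.0032, -0.0006, 0.032], [-1.0, 0.0126, 0.0028, -0.0006, 0.032], [-1.0, 0.0127, 0.0023, -0.0006, 0.033], [-1.0, 0.0128, 0.0019, -0.0005, 0.032], [-1.0, 0.0128, 0.0015, -0.0006, 0.033], [-1.0, 0.0129, 0.0011, -0.0005, 0.032], [-1.0, 0.0129, 0.0007, -0.0006, 0.033], [-1.0, 0.0129, 0.0003, -0.0005, 0.032]]
```

>>> send_rows:
  rows:
    - [-1, 0.01, 0.008, -0.002, 0.007]
    - [-1, 0.01, 0.008, -0.002, 0.007]
    - [-1, 0.01, 0.008, -0.002, 0.007]
    - [-1, 0.01, 0.008, -0.002, 0.007]
    - [-1, 0.01, 0.008, -0.002, 0.007]
    - [-1, 0.01, 0.008, -0.002, 0.007]
    - [-1, 0.01, 0.008, -0.002, 0.007]
    - [-1, 0.01, 0.008, -0.002, 0.007]
    - [-1, 0.01, 0.008, -0.002, 0.01]
    - [-1, 0.012, 0.005, -0.001, 0.032]
    - [-1, 0.012, 0.004, -0.001, 0.032]
    - [-1, 0.012, 0.004, -0.001, 0.032]

```text
clock: 51.0
eef_pos: [597.1, 176.4, 74.2]
tool_rot: [-3.108, 0.035, 1.91]
force: [0.9, 0.4, -2.4]
width: 54.5
```

>>> send_rows:
  rows:
    - [-1, 0.012, 0.004, 0, 0.032]
    - [-1, 0.012, 0.003, 0, 0.032]
    - [-1, 0.012, 0.003, 0, 0.032]
    - [-1, 0.012, 0.002, 0, 0.032]
    - [-1, 0.012, 0.002, 0, 0.032]
    - [-1, 0.012, 0.001, 0, 0.032]
    - [-1, 0.008, 0, 0, 0.032]
    - [-1, 0, 0, 0, 0.03]
    - [-1, 0, 0, 0, 0]

```text
clock: 51.75
eef_pos: [587.3, 276.4, 68.0]
tool_rot: [-3.114, 0.04, 1.655]
force: [-0.3, 0.4, -3.3]
width: 54.9
```

```bash
python3 q.py;  python3 plan.py -1 14 591,275,60,92.8; python3 -c "
from h import *
p=get_image('side'); zoom(p,(210,90,330,200),'s24.png',6)"
```

```text
51.75 q [-0.797  0.871  0.54   1.595 -0.505  0.861  0.018] pos [587.3 276.4  68. ] lean world [-0.0242 -0.0417] yaw 94.8 w 54.9 tau [ -0.6 -61.4  10.  -15.1   0.    0.2  -0.2]
from {'clock': np.float64(51.75), 'qpos': array([-0.797,  0.871,  0.54 ,  1.595, -0.505,  0.861,  0.018]), 'eef_pos': array([587.298, 276.391,  68.02 ]), 'tool_rot': array([-3.114,  0.04 ,  1.655]), 'width': np.float64(54.9)}
[[-1.0, -0.0014, 0.0038, 0.008, 0.036]]
```

View pics/s24.png

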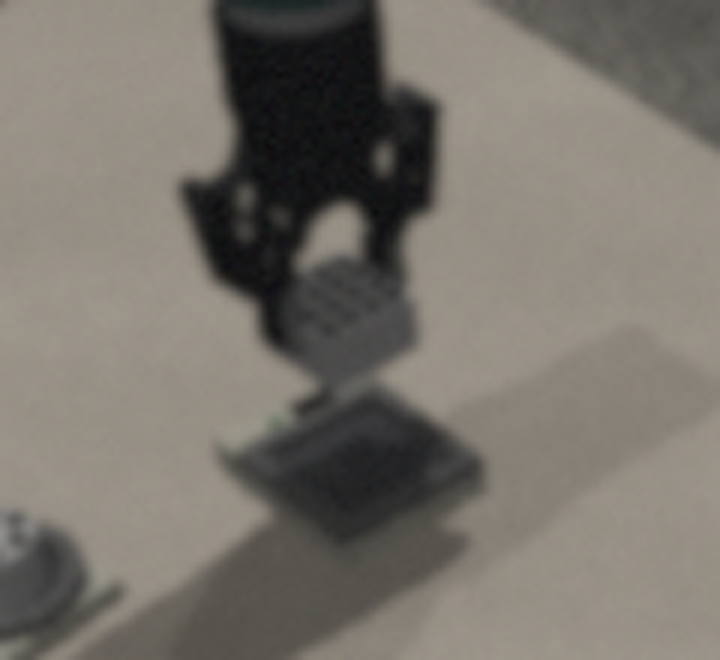

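>>> send_rows:
  rows:
    - [-1, -0.002, 0.002, 0.006, 0.02]
    - [-1, -0.002, 0.001, 0.01, 0.016]
    - [-1, 0, 0, 0.01, 0]
    - [-1, 0, 0, 0.008, 0]
    - [-1, 0, 0, 0, 0]
    - [-1, 0, 0, 0, 0]

```text
clock: 52.3
eef_pos: [589.2, 269.4, 29.2]
tool_rot: [-3.113, 0.042, 1.617]
force: [0.0, 0.6, -2.9]
width: 54.9
```

```bash
python3 q.py;  python3 plan.py -1 14 590.5,273,10,92.8; python3 -c "
from h import *
p=get_image('side'); W=cloud(p); zoom(p,(210,90,330,200),'s25.png',6);np.set_printoptions(linewidth=250,suppress=True)
for k in range(3): print(W[134:166:3,250:286:3,k].round())
"
```

```text
52.3 q [-0.775  0.921  0.52   1.612 -0.542  0.8    0.018] pos [589.2 269.4  29.2] lean world [-0.0266 -0.043 ] yaw 92.7 w 54.9 tau [ -0.1 -61.8  10.2 -13.3   0.2   0.2   0. ]
from {'clock': np.float64(52.3), 'qpos': array([-0.775,  0.921,  0.52 ,  1.612, -0.542,  0.8  ,  0.018]), 'eef_pos': array([589.154, 269.368,  29.167]), 'tool_rot': array([-3.113,  0.042,  1.617]), 'width': np.float64(54.896)}
[[-1.0, 0.0022, 0.001, 0.0095, -0.001], [-1.0, 0.0022, 0.0011, 0.0095, -0.001]]
[[533. 545. 565. 560. 571. 575. 591. 601. 613. 617. 638. 640.]
 [530. 541. 561. 571. 567. 575. 687. 693. 621. 619. 630. 639.]
 [529. 538. 558. 561. 565. 572. 676. 683. 620. 621. 627. 716.]
 [529. 535. 556. 558. 563. 659. 666. 613. 619. 620. 631. 705.]
 [533. 535. 548. 555. 564. 592. 598. 605. 611. 620. 628. 695.]
 [599. 532. 544. 554. 576. 583. 589. 596. 604. 611. 618. 685.]
 [590. 599. 549. 553. 560. 574. 582. 588. 594. 603. 612. 676.]
 [583. 590. 598. 552. 561. 567. 573. 580. 589. 598. 610. 664.]
 [573. 581. 578. 551. 557. 565. 566. 577. 588. 598. 610. 658.]
 [554. 561. 565. 575. 562. 564. 565. 576. 586. 598.
[... 763 characters left out ...]
259.]]
[[168. 159. 141. 157. 151. 153. 140. 137. 129. 133. 115. 121.]
 [161. 155. 134. 129. 145. 143.  -1.   2. 107. 118. 113. 110.]
 [152. 147. 128. 132. 136. 135.  -0.   1.  96. 105. 107.  -0.]
 [139. 140. 118. 125. 128.  -1.  -0.  84.  86.  94.  90.   0.]
 [121. 129. 117. 118. 115.  83.  84.  83.  85.  82.  81.   0.]
 [  1. 120. 112. 108.  84.  84.  85.  84.  83.  83.  82.   0.]
 [  2.  -0.  91.  96.  96.  85.  82.  84.  85.  83.  79.  -1.]
 [ -1.   0.  -0.  86.  82.  83.  84.  84.  81.  77.  70.   2.]
 [  1.  -0.  19.  75.  75.  75.  82.  76.  70.  65.  58.  -1.]
 [ 19.  21.  26.  21.  55.  62.  71.  65.  60.  53.  19.  21.]
 [ 21.  22.  19.  11.  13.  12.  58.  57.  14.  12.  15.  15.]]
```

>>> send_rows:
  rows:
    - [-1, 0.003, 0, 0.006, 0]
    - [-1, 0.002, 0, 0.008, 0]
    - [-1, 0, 0, 0.006, 0]
    - [-1, 0, 0, 0, 0]
    - [-1, 0, 0, 0, 0]

```text
clock: 52.77
eef_pos: [588.8, 274.1, 7.4]
tool_rot: [-3.114, 0.041, 1.617]
force: [-0.1, 0.9, -2.6]
width: 54.6
```

```bash
python3 q.py; python3 -c "
from h import *
p=get_image('side'); W=cloud(p); zoom(p,(210,90,330,200),'s26.png',6);np.set_printoptions(linewidth=250,suppress=True)
for k in range(3): print(W[145:175:3,250:286:3,k].round())
"
```

```text
52.77 q [-0.773  0.951  0.503  1.614 -0.558  0.767  0.023] pos [588.8 274.1   7.4] lean world [-0.0258 -0.0423] yaw 92.7 w 54.6 tau [ -0.  -62.7  10.2 -12.8   0.2   0.2   0. ]
[[529. 539. 558. 562. 565. 574. 657. 667. 620. 618. 630. 699.]
 [528. 535. 556. 557. 563. 642. 648. 615. 617. 617. 631. 688.]
 [535. 535. 550. 553. 563. 592. 600. 607. 614. 618. 631. 678.]
 [585. 533. 543. 552. 576. 584. 591. 596. 605. 613. 630. 669.]
 [575. 583. 550. 553. 561. 575. 584. 588. 596. 603. 612. 660.]
 [558. 565. 573. 551. 559. 567. 575. 581. 590. 602. 612. 635.]
 [549. 555. 562. 550. 558. 565. 567. 580. 588. 600. 612. 626.]
 [543. 547. 559. 566. 562. 563. 566. 576. 588. 598. 615. 623.]
 [542. 542. 547. 553. 565. 571. 564. 576. 593. 600. 603. 610.]
 [536. 544. 545. 545. 552. 563. 571. 579. 581. 587. 595. 608.]]
[[265. 266. 284. 273. 262. 261. 387. 384. 287. 267. 269. 358.]
 [266. 263. 284. 268. 260. 382. 374. 298. 284. 267. 272. 343.]
 [283. 264. 276. 264. 263. 298. 293. 287. 282. 270. 273. 330.]
 [386. 263. 265. 264. 289. 285. 279. 270. 268. 264. 274. 316.]
 [370. 366. 281. 268. 265. 272. 270. 259.
[... 268 characters left out ...]
233.]
 [309. 305. 286. 267. 261. 263. 259. 254. 239. 231. 228. 231.]]
[[132. 126. 107. 112. 117. 113.   3.  -0.  76.  89.  82.  -0.]
 [121. 120.  98. 106. 108.   1.   2.  61.  69.  78.  69.   1.]
 [ 97. 109.  94. 100.  95.  61.  60.  60.  60.  65.  57.   1.]
 [  1.  99.  93.  90.  63.  62.  61.  64.  61.  59.  45.   1.]
 [  3.   1.  69.  76.  73.  62.  59.  63.  62.  62.  59.   0.]
 [ 18.  19.  18.  65.  64.  62.  60.  62.  58.  51.  46.  22.]
 [ 19.  22.  22.  54.  53.  52.  60.  50.  48.  41.  33.  23.]
 [ 15.  22.  13.  14.  32.  42.  50.  43.  36.  31.  16.  15.]
 [  4.  16.  21.  22.  13.  16.  39.  30.  15.  15.  22.  22.]
 [  1.  -2.  11.  23.  23.  15.  14.  13.  21.  23.  21.  12.]]
```

View pics/s26.png

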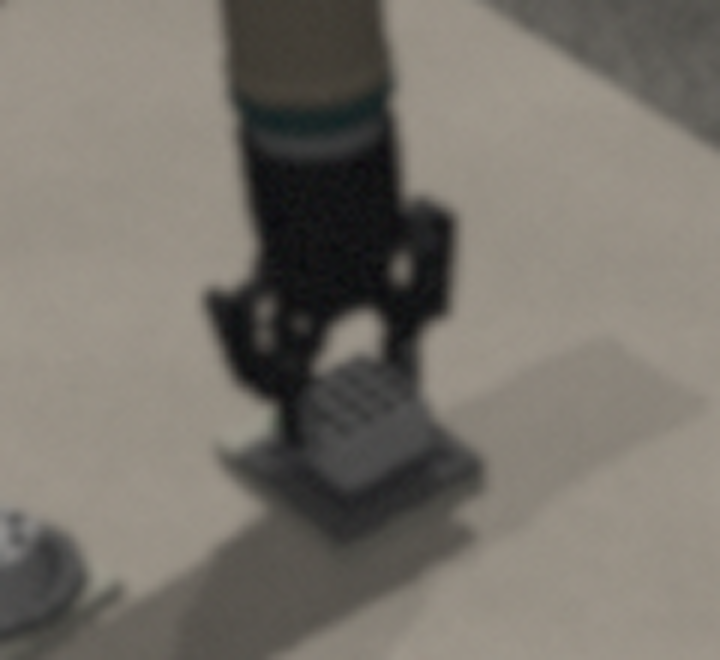

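>>> send_rows:
  rows:
    - [-1, 0, 0, 0.005, 0]
    - [-1, 0, 0, 0.005, 0]
    - [-1, 0, 0, 0.002, 0]
    - [-1, 0, 0, 0, 0]
    - [-1, 0, 0, 0.001, 0]
    - [-1, 0, 0, 0, 0]

```text
clock: 53.32
eef_pos: [588.8, 273.5, -6.3]
tool_rot: [-3.115, 0.041, 1.617]
force: [0.2, 0.1, -2.9]
width: 54.9
```

>>> send_rows:
  rows:
    - [-1, 0, 0, 0.002, 0]
    - [-1, 0, 0, 0, 0]
    - [-1, 0, 0, 0.001, 0]
    - [-1, 0, 0, 0, 0]

```text
clock: 53.65
eef_pos: [589.8, 273.8, -7.5]
tool_rot: [-3.117, 0.04, 1.617]
force: [0.7, -0.5, -2.9]
width: 54.5
```

```bash
python3 q.py; python3 -c "
from h import *
p=get_image('side'); W=cloud(p);np.set_printoptions(linewidth=250,suppress=True)
for k in (1,2): print(W[148:175:3,250:286:3,k].round())
"
```

```text
53.65 q [-0.765  0.969  0.49   1.618 -0.57   0.74   0.032] pos [589.8 273.8  -7.5] lean world [-0.0229 -0.0407] yaw 92.7 w 54.5 tau [ -0.3 -63.6  10.2 -12.7   0.1   0.1   0. ]
[[265. 267. 291. 283. 265. 262. 374. 372. 364. 268. 266. 342.]
 [270. 263. 289. 275. 261. 259. 342. 353. 292. 274. 273. 329.]
 [281. 262. 262. 284. 263. 334. 294. 288. 283. 274. 271. 316.]
 [373. 264. 265. 267. 268. 290. 282. 278. 270. 263. 266. 305.]
 [339. 335. 262. 271.  nan 278. 271. 267. 260. 255. 247. 266.]
 [326. 315. 312. 269. 263. 266. 261. 251. 248. 246. 247. 258.]
 [317. 304. 309. 273. 269. 261. 249. 245. 245. 247. 246. 253.]
 [318. 296. 286. 278. 270. 262. 246. 247. 247. 245. 239. 233.]
 [309. 303. 285. 269. 265. 264. 249. 245. 240. 233. 231. 231.]]
[[122. 116.  92.  94. 104. 101.   2.  -1.  -0.  77.  74.   2.]
 [108. 109.  83.  90.  98.  94.  18.   3.  50.  61.  57.   1.]
 [ 89. 100.  96.  72.  85.  19.  48.  49.  47.  51.  48.   1.]
 [  0.  89.  83.  77.  71.  46.  48.  47.  48.  49.  41.  -0.]
 [ 18.  16.  75.  63.  nan  46.  47.  45.  46.  45.  47.  24.]
 [ 18.  23.  21.  54.  54.  46.  45.  49.  47.  43.  37.  20.]
 [ 16.  22.  12.  39.  38.  39.  45.  44.  38.  31.  26.  14.]
 [  3.  18.  22.  23.  26.  28.  37.  30.  25.  21.  22.  22.]
 [ -0.   0.  11.  21.  19.  14.  23.  22.  21.  21.  18.  11.]]
```

>>> send_rows:
  rows:
    - [-1, 0, 0, 0.002, 0]
    - [-1, 0, 0, 0, 0]
    - [-1, 0, 0, 0.002, 0]
    - [-1, 0, 0, 0, 0]
    - [-1, 0, 0, 0, 0]

```text
clock: 54.12
eef_pos: [590.8, 274.4, -7.5]
tool_rot: [-3.119, 0.037, 1.617]
force: [0.3, 0.3, -1.9]
width: 55.0
```

>>> send_rows:
  rows:
    - [0.35, 0, 0, 0, 0]
    - [0.5, 0, 0, 0, 0]
    - [0.7, 0, 0, 0, 0]
    - [0.9, 0, 0, 0, 0]
    - [1, 0, 0, 0, 0]
    - [1, 0, 0, 0, 0]
    - [1, 0, 0, -0.006, 0]
    - [1, 0, 0, -0.01, 0]
    - [1, 0, 0, -0.01, 0]
    - [1, 0, 0, -0.01, 0]
    - [1, 0, 0, -0.01, 0]
    - [1, 0, 0, -0.01, 0]

```text
clock: 55.12
eef_pos: [591.9, 276.2, 51.5]
tool_rot: [-3.118, 0.039, 1.617]
force: [0.2, -0.1, 0.2]
width: 85.6
```

```bash
python3 q.py; python3 -c "
from h import *
p=get_image('side'); zoom(p,(210,90,330,200),'s27.png',6)
p=get_image('top'); zoom(p,(410,225,490,300),'t27.png',8)"; python3 st.py 24 40 32 t28.png
```

```text
55.12 q [-7.900e-01  8.960e-01  5.370e-01  1.594e+00 -5.280e-01  8.390e-01
 -1.000e-03] pos [591.9 276.2  51.5] lean world [-0.0218 -0.0395] yaw 92.6 w 85.6 tau [  0.4 -59.5   9.9 -13.6   0.   -0.1   0.1]
rect ((400.76806640625, -292.1629638671875), (60.28925323486328, 110.46849060058594), 32.95510482788086) circ ((400.4763488769531, -292.5228576660156), 62.040103912353516) mean [ 400.5585  -292.22495] 1441
```

View pics/s27.png

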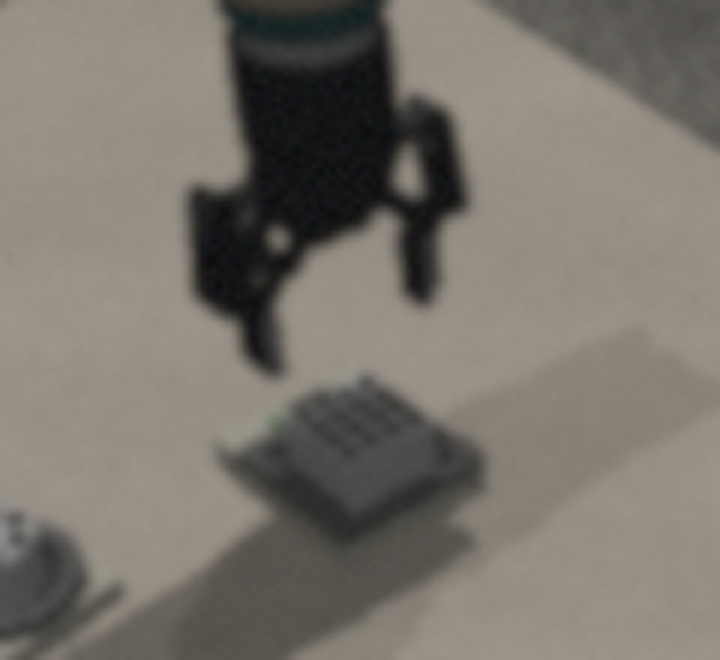

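View pics/t27.png

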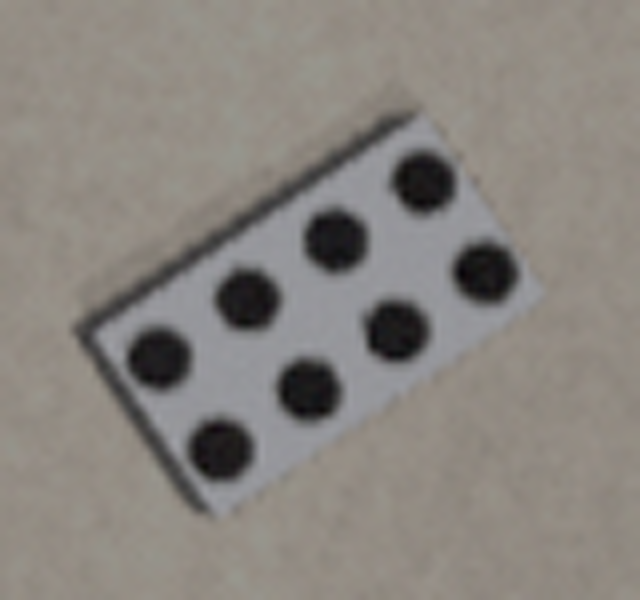

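```bash
python3 plan.py 1 13.5 585,255,100,86 570,0,105,15
```

```text
from {'clock': np.float64(55.367), 'qpos': array([-0.789,  0.898,  0.536,  1.595, -0.529,  0.837, -0.   ]), 'eef_pos': array([591.203, 276.141,  49.713]), 'tool_rot': array([-3.117,  0.039,  1.617]), 'width': np.float64(85.918)}
[[1.0, -0.0046, -0.0017, -0.0098, 0.023], [1.0, -0.0046, -0.0016, -0.0099, 0.023], [1.0, -0.0046, -0.0015, -0.0098, 0.023], [1.0, -0.0046, -0.0013, -0.0099, 0.023], [1.0, -0.0047, -0.0012, -0.0098, 0.024], [1.0, -0.0134, 0.0002, 0.0003, 0.065], [1.0, -0.0134, 0.001, 0.0003, 0.065], [1.0, -0.0133, 0.0019, 0.0003, 0.065], [1.0, -0.0132, 0.0028, 0.0003, 0.065], [1.0, -0.013, 0.0036, 0.0003, 0.065], [1.0, -0.0127, 0.0044, 0.0003, 0.065], [1.0, -0.0124, 0.0053, 0.0003, 0.065]]
[[1.0, -0.012, 0.006, 0.0003, 0.065], [1.0, -0.0116, 0.0068, 0.0003, 0.065], [1.0, -0.0111, 0.0076, 0.0003, 0.065], [1.0, -0.0106, 0.0083, 0.0003, 0.065], [1.0, -0.01, 0.0089, 0.0003, 0.066], [1.0, -0.0094, 0.0096, 0.0003, 0.065], [1.0, -0.0088, 0.0102, 0.0003, 0.066], [1.0, -0.0081, 0.0107, 0.0003, 0.065], [1.0, -0.0074, 0.0112, 0.0002, 0.066], [1.0, -0.0067, 0.0117, 0.0003, 0.065], [1.0, -0.0059, 0.0121, 0.0002, 0.066], [1.0, -0.0051, 0.0124, 0.0003, 0.065]]
```

>>> send_rows:
  rows:
    - [1, -0.004, -0.001, -0.01, 0.023]
    - [1, -0.005, -0.001, -0.01, 0.023]
    - [1, -0.005, -0.001, -0.01, 0.023]
    - [1, -0.005, -0.001, -0.01, 0.023]
    - [1, -0.005, -0.001, -0.01, 0.023]
    - [1, -0.013, 0, -0.002, 0.065]
    - [1, -0.013, 0.001, 0, 0.065]
    - [1, -0.013, 0.002, 0, 0.065]
    - [1, -0.013, 0.003, 0, 0.065]
    - [1, -0.013, 0.004, 0, 0.065]
    - [1, -0.013, 0.004, 0, 0.065]
    - [1, -0.012, 0.005, 0, 0.065]

```text
clock: 56.37
eef_pos: [579.5, 156.1, 118.2]
tool_rot: [3.139, 0.041, 1.006]
force: [-0.4, 0.0, -0.0]
width: 85.7
```

>>> send_rows:
  rows:
    - [1, -0.012, 0.006, 0, 0.065]
    - [1, -0.012, 0.007, 0, 0.065]
    - [1, -0.011, 0.008, 0, 0.065]
    - [1, -0.011, 0.008, 0, 0.065]
    - [1, -0.01, 0.009, 0, 0.065]
    - [1, -0.009, 0.01, 0, 0.065]
    - [1, -0.009, 0.01, 0, 0.065]
    - [1, -0.008, 0.011, 0, 0.065]
    - [1, -0.007, 0.011, 0, 0.065]
    - [1, -0.007, 0.012, 0, 0.065]
    - [1, -0.006, 0.012, 0, 0.065]
    - [1, -0.005, 0.012, 0, 0.065]

```text
clock: 57.37
eef_pos: [559.9, -16.3, 138.0]
tool_rot: [3.116, 0.011, 0.163]
force: [-0.3, -0.4, 0.7]
width: 85.3
```

```bash
python3 q.py; python3 plan.py 1 13.5 500,-200,110,-35 401,-292,100,-57
```

```text
57.37 q [-0.598  0.787  0.958  1.848 -0.765  0.933 -0.697] pos [559.9 -16.3 138. ] lean world [-0.0063 -0.0274] yaw 9.4 w 85.3 tau [ -1.  -48.5  13.  -13.1   0.3  -0.1   0.4]
from {'clock': np.float64(57.367), 'qpos': array([-0.598,  0.787,  0.958,  1.848, -0.765,  0.933, -0.697]), 'eef_pos': array([559.861, -16.266, 138.047]), 'tool_rot': array([3.116, 0.011, 0.163]), 'width': np.float64(85.327)}
[[1.0, -0.0059, 0.0114, 0.0022, 0.052], [1.0, -0.0053, 0.0117, 0.0022, 0.052], [1.0, -0.0047, 0.0119, 0.0022, 0.052], [1.0, -0.0041, 0.0122, 0.0022, 0.052], [1.0, -0.0034, 0.0124, 0.0022, 0.051], [1.0, -0.0028, 0.0125, 0.0022, 0.052], [1.0, -0.0021, 0.0126, 0.0023, 0.051], [1.0, -0.0015, 0.0127, 0.0022, 0.052], [1.0, -0.0008, 0.0128, 0.0023, 0.051], [1.0, -0.0002, 0.0128, 0.0022, 0.052], [1.0, 0.0005, 0.0128, 0.0023, 0.051], [1.0, 0.0011, 0.0128, 0.0022, 0.052]]
[[1.0, 0.0018, 0.0127, 0.0023, 0.051], [1.0, 0.0024, 0.0126, 0.0022, 0.052], [1.0, 0.0031, 0.0125, 0.0023, 0.051], [1.0, -0.0026, 0.012, 0.0012, 0.035], [1.0, -0.0022, 0.0121, 0.0012, 0.035], [1.0, -0.0017, 0.0121, 0.0012, 0.035], [1.0, -0.0013, 0.0122, 0.0012, 0.035], [1.0, -0.0009, 0.0122, 0.0012, 0.035], [1.0, -0.0005, 0.0122, 0.0012, 0.035], [1.0, -0.0, 0.0123, 0.0012, 0.035], [1.0, 0.0004, 0.0123, 0.0012, 0.035], [1.0, 0.0008, 0.0122, 0.0012, 0.035]]
[[1.0, 0.0013, 0.0122, 0.0012, 0.035], [1.0, 0.0017, 0.0121, 0.0011, 0.034]]
```

>>> send_rows:
  rows:
    - [1, -0.006, 0.011, 0.002, 0.05]
    - [1, -0.005, 0.012, 0.002, 0.05]
    - [1, -0.005, 0.012, 0.002, 0.05]
    - [1, -0.004, 0.012, 0.002, 0.05]
    - [1, -0.003, 0.012, 0.002, 0.05]
    - [1, -0.003, 0.012, 0.002, 0.05]
    - [1, -0.002, 0.012, 0.002, 0.05]
    - [1, -0.002, 0.012, 0.002, 0.05]
    - [1, -0.001, 0.012, 0.002, 0.05]
    - [1, 0, 0.012, 0.002, 0.05]
    - [1, 0, 0.012, 0.002, 0.05]
    - [1, 0.001, 0.012, 0.002, 0.05]

```text
clock: 58.37
eef_pos: [505.2, -170.4, 118.6]
tool_rot: [3.118, -0.01, -0.499]
force: [-0.3, -1.4, -0.0]
width: 85.7
```

```bash
python3 q.py; python3 plan.py 1 13.5 401,-292,100,-57
```

```text
58.37 q [-0.363  0.841  1.065  1.949 -0.914  0.928 -0.901] pos [ 505.2 -170.4  118.6] lean world [-0.0028 -0.0253] yaw -28.6 w 85.7 tau [ -1.4 -47.3  14.3 -11.3   0.2  -0.1   0.2]
from {'clock': np.float64(58.367), 'qpos': array([-0.363,  0.841,  1.065,  1.949, -0.914,  0.928, -0.901]), 'eef_pos': array([ 505.164, -170.433,  118.641]), 'tool_rot': array([ 3.118, -0.01 , -0.499]), 'width': np.float64(85.654)}
[[1.0, -0.0028, 0.013, 0.0018, 0.041], [1.0, -0.0023, 0.0131, 0.0018, 0.041], [1.0, -0.0017, 0.0132, 0.0018, 0.041], [1.0, -0.0012, 0.0133, 0.0018, 0.041], [1.0, -0.0006, 0.0133, 0.0019, 0.042], [1.0, -0.0001, 0.0133, 0.0018, 0.041], [1.0, 0.0005, 0.0133, 0.0019, 0.042], [1.0, 0.001, 0.0133, 0.0018, 0.041], [1.0, 0.0016, 0.0132, 0.0019, 0.042], [1.0, 0.0021, 0.0131, 0.0018, 0.041], [1.0, 0.0027, 0.013, 0.0019, 0.042], [1.0, 0.0032, 0.0129, 0.0018, 0.041]]
```

>>> send_rows:
  rows:
    - [1, -0.002, 0.012, 0.001, 0.02]
    - [1, -0.002, 0.012, 0.001, 0.02]
    - [1, -0.002, 0.012, 0.001, 0.02]
    - [1, -0.002, 0.012, 0.001, 0.02]
    - [1, -0.002, 0.012, 0.001, 0.02]
    - [1, -0.001, 0.012, 0.001, 0.02]
    - [1, -0.001, 0.012, 0.001, 0.02]
    - [1, -0.001, 0.012, 0.001, 0.02]

```text
clock: 59.03
eef_pos: [434.9, -252.1, 112.0]
tool_rot: [3.12, -0.014, -0.679]
force: [0.5, -0.1, 0.1]
width: 85.6
```

```bash
python3 q.py; python3 plan.py 1 13.5 401,-292,100,-57
```

```text
59.03 q [-0.188  0.824  1.078  2.04  -0.956  0.881 -0.814] pos [ 434.9 -252.1  112. ] lean world [-0.0029 -0.0257] yaw -38.9 w 85.6 tau [ -1.6 -44.4  13.8 -10.5   0.1  -0.   -0.1]
from {'clock': np.float64(59.033), 'qpos': array([-0.188,  0.824,  1.078,  2.04 , -0.956,  0.881, -0.814]), 'eef_pos': array([ 434.885, -252.128,  111.984]), 'tool_rot': array([ 3.12 , -0.014, -0.679]), 'width': np.float64(85.57)}
[[1.0, -0.0004, 0.013, 0.0033, 0.079], [1.0, 0.0007, 0.013, 0.0033, 0.079], [1.0, 0.0017, 0.0129, 0.0033, 0.079], [1.0, 0.0026, 0.0128, 0.0032, 0.079]]
```

>>> send_rows:
  rows:
    - [1, 0, 0, 0, -0.08]
    - [1, 0, 0, 0, -0.12]
    - [1, 0, 0, 0, -0.12]
    - [1, 0, 0, 0, -0.12]
    - [1, 0, 0, 0, -0.12]
    - [1, 0, 0, 0, -0.12]
    - [1, 0, 0, 0, -0.12]
    - [1, 0, 0, 0, -0.12]
    - [1, 0, 0, 0, -0.12]
    - [1, 0, 0, 0, -0.12]
    - [1, 0, 0, 0, -0.12]
    - [1, 0, 0, 0, -0.12]

```text
clock: 60.03
eef_pos: [425.2, -262.3, 112.4]
tool_rot: [3.123, 0.024, 0.765]
force: [0.3, -0.5, 0.3]
width: 85.2
```

>>> send_rows:
  rows:
    - [1, 0, 0, 0, -0.12]
    - [1, 0, 0, 0, -0.12]
    - [1, 0, 0, 0, -0.12]
    - [1, 0, 0, 0, -0.12]
    - [1, 0, 0, 0, -0.12]
    - [1, 0, 0, 0, -0.12]
    - [1, 0, 0, 0, -0.12]
    - [1, 0, 0, 0, -0.12]
    - [1, 0, 0, 0, -0.12]
    - [1, 0, 0, 0, -0.12]
    - [1, 0, 0, 0, -0.1]
    - [1, 0, 0, 0, 0]

```text
clock: 61.03
eef_pos: [417.9, -270.0, 113.5]
tool_rot: [-3.123, 0.025, 2.12]
force: [0.6, -0.6, -0.5]
width: 85.4
```

```bash
python3 q.py; python3 plan.py 1 13.5 407,-302,100,123
```

```text
61.03 q [ 0.287  0.561  0.304  2.045 -0.25   0.558  1.307] pos [ 417.9 -270.   113.5] lean world [-0.0033 -0.031 ] yaw 121.5 w 85.4 tau [  0.  -44.2   3.6 -12.1   0.3  -0.1   0.7]
from {'clock': np.float64(61.033), 'qpos': array([ 0.287,  0.561,  0.304,  2.045, -0.25 ,  0.558,  1.307]), 'eef_pos': array([ 417.893, -269.955,  113.521]), 'tool_rot': array([-3.123,  0.025,  2.12 ]), 'width': np.float64(85.4)}
[[1.0, -0.0071, -0.0086, 0.0048, -0.009], [1.0, -0.007, -0.0086, 0.0049, -0.009], [1.0, -0.007, -0.0087, 0.0048, -0.009]]
```

>>> send_rows:
  rows:
    - [1, -0.006, -0.007, 0.006, -0.01]
    - [1, -0.008, -0.008, 0.008, -0.01]
    - [1, -0.007, -0.007, 0.008, 0]
    - [1, 0, 0, 0.008, 0]
    - [1, 0, 0, 0.01, 0]
    - [1, 0, 0, 0.01, 0]
    - [1, 0, 0, 0, 0]
    - [1, 0, 0, 0, 0]

```text
clock: 61.7
eef_pos: [407.4, -303.6, 62.0]
tool_rot: [-3.123, 0.025, 2.117]
force: [-0.4, -1.0, 0.4]
width: 85.4
```

```bash
python3 q.py; python3 plan.py 1 13.5 407,-303.4,20,123
```

```text
61.7 q [ 0.4    0.657  0.245  2.053 -0.284  0.448  1.396] pos [ 407.4 -303.6   62. ] lean world [-0.0031 -0.0308] yaw 121.3 w 85.4 tau [  0.1 -46.9   3.8  -9.7   0.   -0.1   0. ]
from {'clock': np.float64(61.7), 'qpos': array([ 0.4  ,  0.657,  0.245,  2.053, -0.284,  0.448,  1.396]), 'eef_pos': array([ 407.394, -303.642,   62.016]), 'tool_rot': array([-3.123,  0.025,  2.117]), 'width': np.float64(85.4)}
[[1.0, 0.0004, 0.0001, 0.0105, -0.008], [1.0, 0.0003, 0.0002, 0.0105, -0.007], [1.0, 0.0004, 0.0001, 0.0105, -0.008], [1.0, 0.0003, 0.0002, 0.0105, -0.007]]
```

>>> send_rows:
  rows:
    - [1, 0, 0, 0.008, -0.01]
    - [1, 0, 0, 0.01, -0.01]
    - [1, 0, 0, 0.01, -0.01]
    - [1, 0, 0, 0.01, 0]
    - [1, 0, 0, 0.008, 0]
    - [1, 0, 0, 0, 0]
    - [1, 0, 0, 0, 0]

```text
clock: 62.28
eef_pos: [408.0, -303.8, 11.2]
tool_rot: [-3.123, 0.024, 2.15]
force: [-0.3, -0.1, 0.0]
width: 85.6
```

```bash
python3 q.py; python3 plan.py 1 13.5 407,-303.4,-12,123; python3 -c "
from h import *
p=get_image('side'); zoom(p,(290,260,410,380),'s30.png',6)
p=get_image('top'); zoom(p,(410,225,490,300),'t30.png',8)
s=read_state();e=s['eef_pos']
"
```

```text
62.28 q [ 0.444  0.747  0.182  2.071 -0.302  0.331  1.442] pos [ 408.  -303.8   11.2] lean world [-0.0027 -0.03  ] yaw 123.2 w 85.6 tau [ -0.  -49.3   3.3  -7.4   0.   -0.1   0. ]
from {'clock': np.float64(62.283), 'qpos': array([ 0.444,  0.747,  0.182,  2.071, -0.302,  0.331,  1.442]), 'eef_pos': array([ 408.036, -303.796,   11.164]), 'tool_rot': array([-3.123,  0.024,  2.15 ]), 'width': np.float64(85.634)}
[[1.0, 0.0007, -0.0001, 0.0116, 0.002], [1.0, 0.0007, -0.0001, 0.0115, 0.002]]
```

View pics/s30.png

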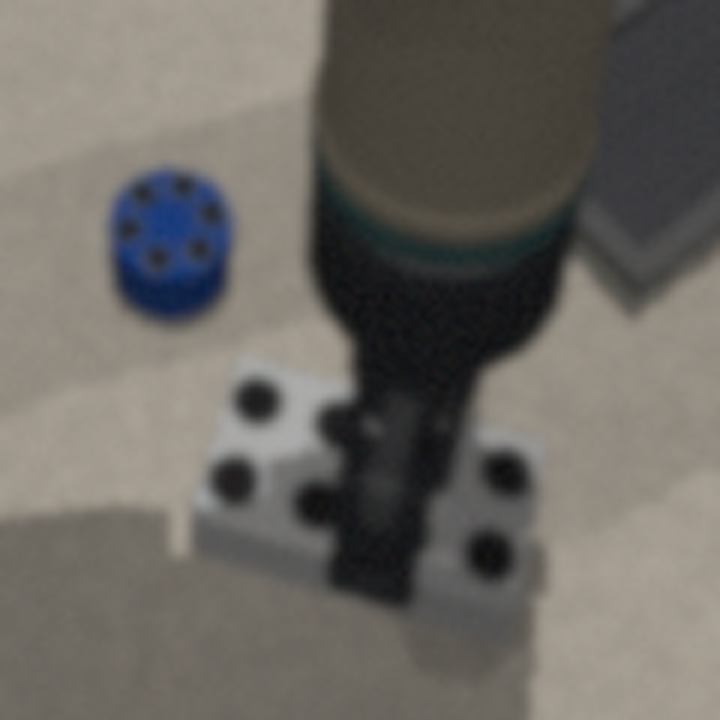

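View pics/t30.png

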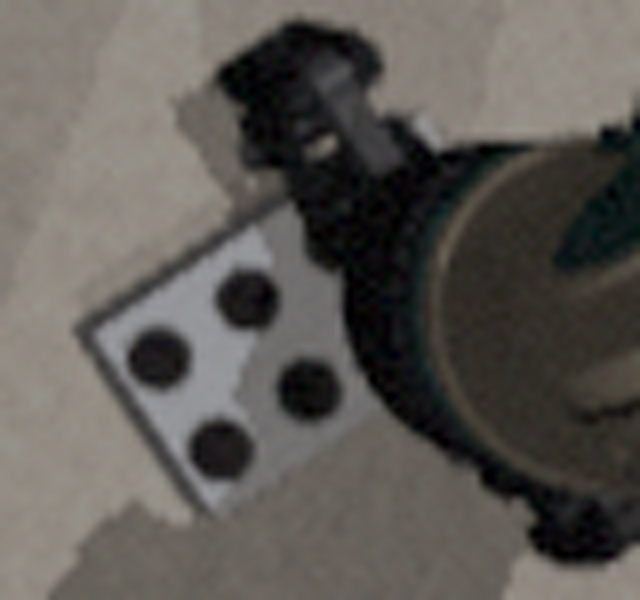

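>>> send_rows:
  rows:
    - [1, 0, 0, 0.007, 0]
    - [1, 0, 0, 0.008, 0]
    - [1, 0, 0, 0.005, 0]
    - [1, 0, 0, 0, 0]
    - [1, 0, 0, 0, 0]

```text
clock: 62.8
eef_pos: [409.2, -305.3, -9.3]
tool_rot: [-3.124, 0.027, 2.151]
force: [-0.3, 0.1, 0.6]
width: 85.7
```

```bash
python3 q.py
```

```text
62.8 q [ 0.459  0.786  0.161  2.074 -0.315  0.284  1.454] pos [ 409.2 -305.3   -9.3] lean world [ 0.0001 -0.0321] yaw 123.2 w 85.7 tau [ -0.  -50.5   3.2  -6.5   0.   -0.1   0. ]
```

>>> send_rows:
  rows:
    - [1, 0, -0.002, 0.006, 0]
    - [1, 0, 0, 0.004, 0]
    - [1, 0, 0, 0, 0]
    - [1, 0, 0, 0, 0]

```text
clock: 63.13
eef_pos: [407.3, -307.0, -20.3]
tool_rot: [-3.124, 0.027, 2.15]
force: [0.3, -0.0, 0.6]
width: 85.6
```

```bash
python3 q.py;python3 -c "
from h import *
p=get_image('side'); zoom(p,(290,260,410,380),'s31.png',6)
W=cloud(p);np.set_printoptions(linewidth=250,suppress=True)
print(W[345:372:2,336:372:3,2].round())
print(W[345:372:2,336:372:3,0].round())
"
```

```text
63.13 q [ 0.47   0.806  0.152  2.077 -0.327  0.26   1.47 ] pos [ 407.3 -307.   -20.3] lean world [ 0.0001 -0.0323] yaw 123.2 w 85.6 tau [ -0.  -50.9   3.1  -6.    0.   -0.1   0. ]
[[ 31.  31.  33.  32. 126. 123. 123. 126.  88.  93.  31.  32.]
 [ 31.  32.  31.  33. 127. 127. 127. 128.  88.  92.  32.  31.]
 [ 31.  28.  31.  31. 125. 124. 125. 129. 126.  87.  33.  32.]
 [ 22.  28.  34.  33. 121. 124. 124. 125. 128.  31.  32.  32.]
 [ 14.  18.  20.  24. 118. 121. 120. 122. 117.  33.  33.  32.]
 [  4.   9.  15.  17. 111. 113. 117. 120.  78.  29.  31.  30.]
 [  1.  -1.   3.   7. 105. 103. 102. 113.  73.  32.  32.  31.]
 [ -0.  -3.  -1.  94.  97. 102. 105. 108.  70.  24.  27.  31.]
 [ -2.  -1.  -0.  87.  80.  97.  97. 101.   6.  13.  18.  23.]
 [  1.   1.  -2.  83.  79.  80.  79.  95.  -2.   6.   9.  14.]
 [ -2.  -2.  -1.  77.  75.  77.  77.  88.  -2.  -1.  -1.   6.]
 [  3.  -2.  -2.  -1.  -0.  74.  76.  82.   1.  -0.   1.  -2.]
 [ -2.   0.  -0.  -1.   0.  -4.   0.  76.  -0.  -1.   0.   0.]
 [ -3.  -2.  -0.   0.  -1.  -0.  -2.   0.  -2.   2.   1.   1.]]
[[366. 371. 375. 380. 352. 357. 361. 364. 382. 384. 412. 416.]
 [363. 368. 372. 376. 350. 354. 357. 361. 379. 382. 409. 414.]
 [361. 366. 370. 374. 348. 352. 356. 358. 363. 381. 405. 410.]
 [361. 364. 366. 371. 347. 350. 354. 357. 360. 399. 403. 408.]
 [361. 364. 368. 371. 345. 348. 353. 356. 362. 395. 400. 405.]
 [361. 364. 367. 371. 345. 349. 351. 354. 373. 394. 398. 403.]
 [359. 364. 368. 371. 345. 350. 354. 354. 372. 390. 395. 399.]
 [357. 362. 366. 342. 345. 348. 350. 354. 370. 390. 394. 397.]
 [355. 359. 363. 342. 348. 347. 351. 353. 389. 391. 394. 397.]
 [351. 356. 361. 340. 346. 350. 354. 353. 389. 391. 394. 397.]
 [349. 354. 358. 340. 345. 348. 352. 353. 386. 390. 395. 397.]
 [345. 351. 356. 360. 365. 347. 350. 352. 382. 387. 392. 397.]
 [344. 348. 353. 358. 362. 368. 371. 352. 380. 385. 389. 394.]
 [342. 346. 350. 355. 359. 364. 369. 373. 378. 381. 386. 391.]]
```

View pics/s31.png

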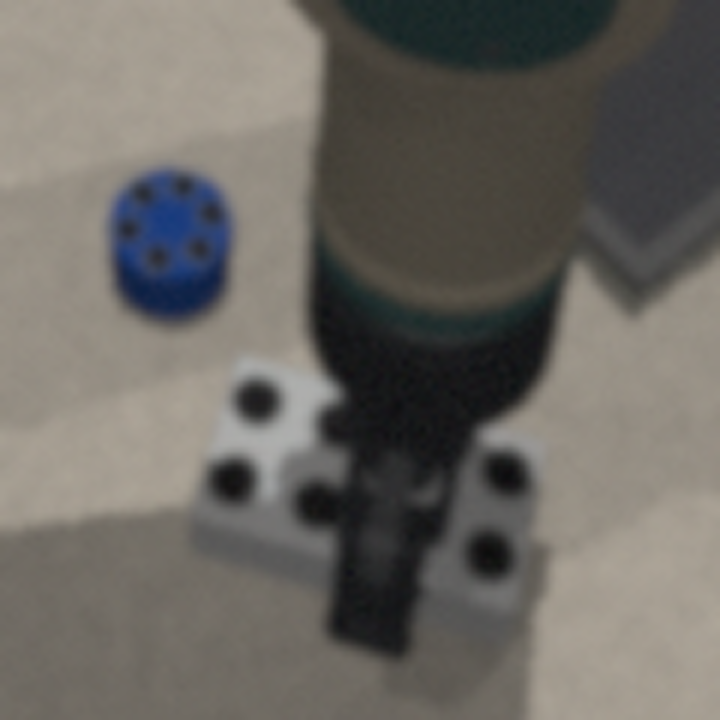

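>>> send_rows:
  rows:
    - [0.8, 0, 0.002, 0, 0]
    - [0.7, 0, 0, 0, 0]
    - [0.5, 0, 0, 0, 0]
    - [0.3, 0, 0, 0, 0]
    - [0, 0, 0, 0, 0]
    - [-1, 0, 0, 0, 0]
    - [-1, 0, 0, 0, 0]
    - [-1, 0, 0, 0, 0]

```text
clock: 63.85
eef_pos: [408.1, -306.6, -19.2]
tool_rot: [-3.123, 0.028, 2.15]
force: [-1.0, -0.8, 1.2]
width: 58.7
```

```bash
python3 q.py;python3 -c "
from h import *
p=get_image('side'); zoom(p,(290,260,410,380),'s32.png',6)
"
```

```text
63.85 q [ 0.465  0.805  0.156  2.076 -0.328  0.263  1.467] pos [ 408.1 -306.6  -19.2] lean world [-0.0006 -0.0333] yaw 123.2 w 58.7 tau [ -0.5 -50.6   2.7  -6.4  -0.   -0.2  -0. ]
```

View pics/s32.png

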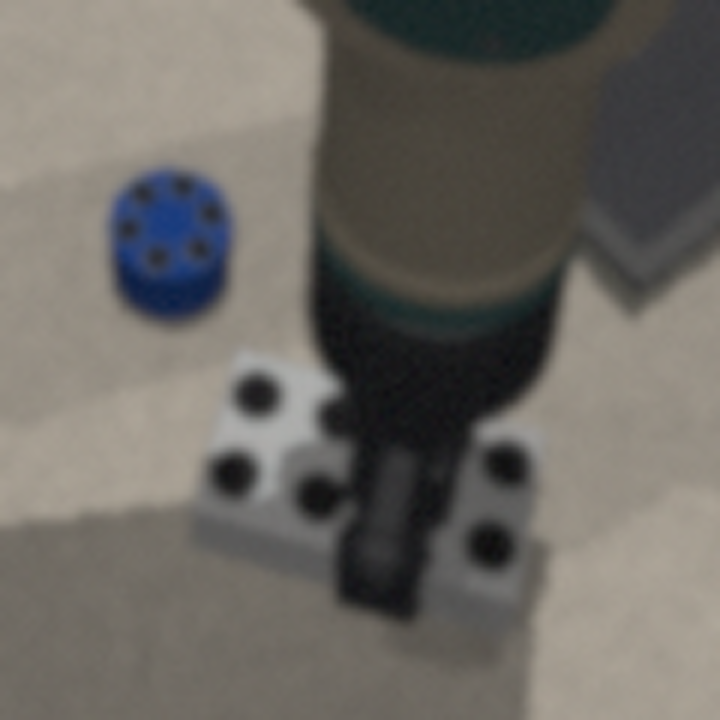

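>>> send_rows:
  rows:
    - [-1, 0, 0, -0.004, 0]
    - [-1, 0, 0, -0.007, 0]
    - [-1, 0, 0, -0.01, 0]
    - [-1, 0, 0, -0.01, 0]
    - [-1, 0, 0, -0.01, 0]
    - [-1, 0, 0, -0.01, 0]
    - [-1, 0, 0, -0.01, 0]
    - [-1, 0, 0, -0.006, 0]
    - [-1, 0, 0, 0, 0]

```text
clock: 64.65
eef_pos: [408.6, -302.8, 55.6]
tool_rot: [-3.124, 0.027, 2.151]
force: [0.2, -1.8, -4.1]
width: 58.4
```

```bash
python3 q.py;python3 -c "
from h import *
p=get_image('side'); zoom(p,(290,240,410,360),'s33.png',6)
"; python3 plan.py -1 12 520,-290,60,145 617,-258,60,178.9
```

```text
64.65 q [ 0.403  0.667  0.237  2.059 -0.292  0.427  1.436] pos [ 408.6 -302.8   55.6] lean world [ 0.0007 -0.0323] yaw 123.2 w 58.4 tau [ -0.1 -49.5   4.   -9.9   0.1   0.1  -0. ]
from {'clock': np.float64(64.7), 'qpos': array([ 0.404,  0.668,  0.237,  2.059, -0.292,  0.426,  1.436]), 'eef_pos': array([ 408.617, -302.78 ,   55.189]), 'tool_rot': array([-3.124,  0.027,  2.151]), 'width': np.float64(58.768)}
[[-1.0, -0.005, 0.01, -0.0005, -0.038], [-1.0, -0.0054, 0.0098, -0.0005, -0.038], [-1.0, -0.0058, 0.0096, -0.0005, -0.038], [-1.0, -0.0062, 0.0094, -0.0005, -0.038], [-1.0, -0.0065, 0.0091, -0.0005, -0.038], [-1.0, -0.0069, 0.0089, -0.0005, -0.038], [-1.0, -0.0072, 0.0086, -0.0005, -0.038], [-1.0, -0.0075, 0.0083, -0.0006, -0.038], [-1.0, -0.0078, 0.0081, -0.0005, -0.038], [-1.0, -0.0081, 0.0077, -0.0006, -0.038], [-1.0, -0.0068, 0.0091, -0.0001, -0.066], [-1.0, -0.0074, 0.0086, -0.0001, -0.066]]
[[-1.0, -0.0079, 0.0081, -0.0001, -0.066], [-1.0, -0.0084, 0.0076, -0.0001, -0.066], [-1.0, -0.0089, 0.007, -0.0001, -0.066], [-1.0, -0.0094, 0.0064, -0.0001, -0.065], [-1.0, -0.0098, 0.0058, -0.0001, -0.066], [-1.0, -0.0101, 0.0051, -0.0001, -0.065], [-1.0, -0.0105, 0.0045, -0.0001, -0.066]]
```

View pics/s33.png

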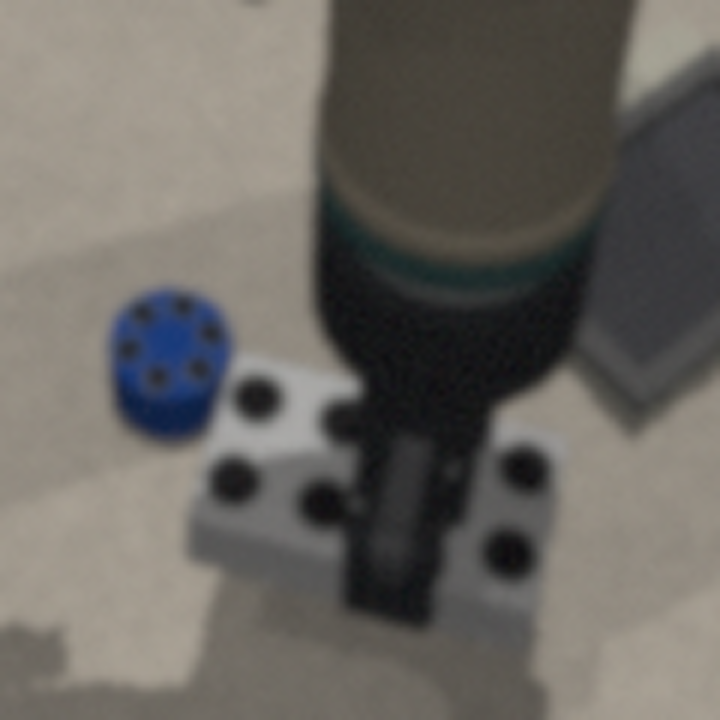

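>>> send_rows:
  rows:
    - [-1, -0.003, 0.006, -0.001, -0.03]
    - [-1, -0.005, 0.01, -0.001, -0.038]
    - [-1, -0.006, 0.01, -0.001, -0.038]
    - [-1, -0.006, 0.009, -0.001, -0.038]
    - [-1, -0.006, 0.009, -0.001, -0.038]
    - [-1, -0.007, 0.009, -0.001, -0.038]
    - [-1, -0.007, 0.009, -0.001, -0.038]
    - [-1, -0.007, 0.008, -0.001, -0.038]
    - [-1, -0.008, 0.008, -0.001, -0.038]
    - [-1, -0.008, 0.008, -0.001, -0.045]
    - [-1, -0.007, 0.009, -0.001, -0.065]
    - [-1, -0.007, 0.009, -0.001, -0.065]

```text
clock: 65.7
eef_pos: [550.2, -274.4, 61.9]
tool_rot: [-3.113, 0.008, 2.712]
force: [-0.2, -0.1, -3.5]
width: 58.7
```

>>> send_rows:
  rows:
    - [-1, -0.008, 0.008, 0, -0.065]
    - [-1, -0.008, 0.008, 0, -0.065]
    - [-1, -0.009, 0.007, 0, -0.065]
    - [-1, -0.009, 0.006, 0, -0.065]
    - [-1, -0.008, 0.005, 0, -0.065]
    - [-1, -0.004, 0.002, 0, -0.05]
    - [-1, 0, 0, 0, 0]
    - [-1, 0, 0, 0, 0]

```text
clock: 66.37
eef_pos: [618.1, -242.3, 55.4]
tool_rot: [-3.116, -0.004, 3.133]
force: [0.0, -0.4, -3.4]
width: 58.7
```

```bash
python3 q.py;python3 -c "
from h import *
p=get_image('side'); zoom(p,(320,200,460,320),'s34.png',5)
p=get_image('top'); zoom(p,(380,110,480,225),'t34.png',5)
"; python3 plan.py -1 12 617,-258,60,178.9
```

```text
66.37 q [0.3   0.816 0.029 1.599 0.006 0.723 1.878] pos [ 618.1 -242.3   55.4] lean world [-0.0041 -0.0251] yaw 179.5 w 58.7 tau [ -0.2 -63.7   1.3 -16.5   0.1  -0.    0.1]
from {'clock': np.float64(66.467), 'qpos': array([0.3  , 0.816, 0.03 , 1.6  , 0.005, 0.723, 1.878]), 'eef_pos': array([ 617.515, -242.633,   55.563]), 'tool_rot': array([-3.116, -0.004,  3.132]), 'width': np.float64(58.703)}
[[-1.0, 0.0002, -0.0077, -0.002, 0.005], [-1.0, 0.0001, -0.0078, -0.002, 0.004]]
```

View pics/s34.png

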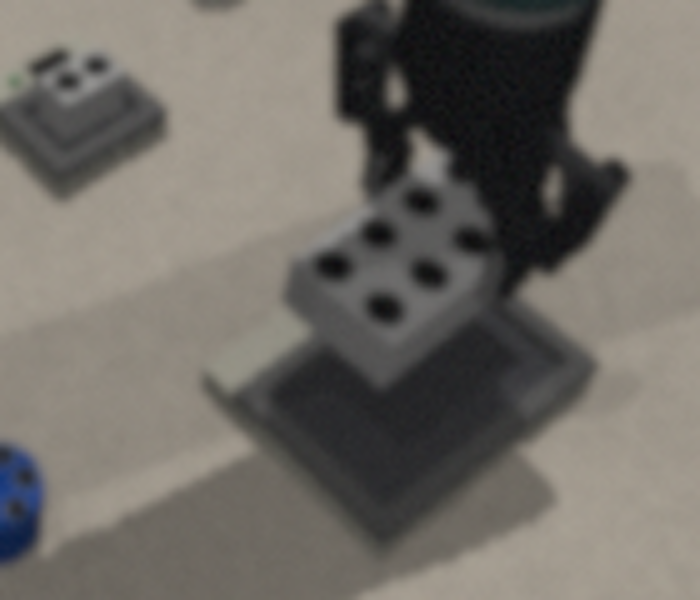

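View pics/t34.png

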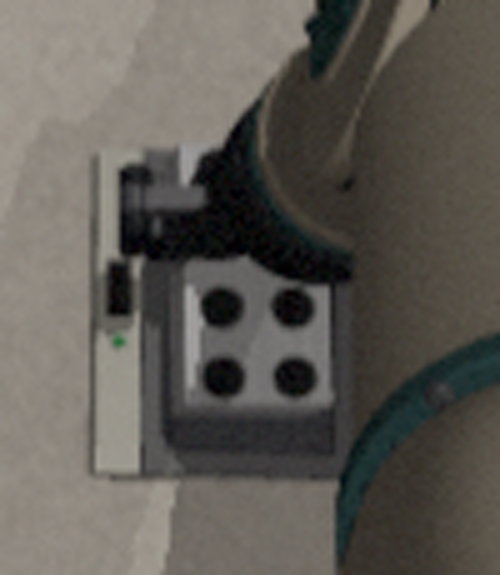

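```bash
cat > lb.py <<'E'
from h import *
p=get_image('top'); W=cloud(p); g=p['image'].mean(-1)
s=read_state(); zt=s['eef_pos'][2]+19.2+32
m=np.zeros(g.shape,bool); m[150:205,405:455]=True
m&=(abs(W[...,2]-zt)<8)
k=m&(g>70)
n,l,st,_=cv2.connectedComponentsWithStats(k.astype(np.uint8)); b=1+np.argmax(st[1:,4]); k=l==b
P=W[k]; A=np.c_[P[:,0]-P[:,0].mean(),P[:,1]-P[:,1].mean(),np.ones(len(P))]
print("plane slope x,y, z", np.linalg.lstsq(A,P[:,2],rcond=None)[0].round(3), len(P))
v,u=np.nonzero(k); X=np.array([onplane(p,a,c,P[:,2].mean())[:2] for a,c in zip(u,v)])
print("x min",X[:,0].min(),"y range by row:")
for r in range(v.min(),v.max()+1,3):
    q=X[v==r]; print(r,q[:,0].mean().round(1),q[:,1].min().round(1),q[:,1].max().round(1))
E
python3 lb.py; python3 q.py
```

```text
plane slope x,y, z [-4.00000e-03 -1.90000e-02  1.06923e+02] 591
x min 550.1346130729879 y range by row:
161 612.0 -235.4 -235.4
164 605.8 -243.5 -210.8
167 599.6 -267.9 -210.6
170 593.4 -267.7 -208.5
173 587.2 -267.6 -210.4
176 581.0 -267.4 -210.3
179 574.8 -267.2 -210.1
182 568.6 -269.1 -208.0
185 562.5 -269.0 -209.9
188 556.3 -268.8 -209.8
191 550.2 -266.6 -209.6
66.52 q [0.301 0.815 0.031 1.6   0.006 0.723 1.878] pos [ 617.1 -243.2   55.8] lean world [-0.0046 -0.0258] yaw 179.4 w 59.2 tau [ -0.4 -63.3   1.3 -16.4   0.1  -0.    0. ]
```

>>> send_rows:
  rows:
    - [-1, 0, -0.005, 0.005, 0.005]
    - [-1, 0.001, -0.006, 0.006, 0.004]
    - [-1, 0.001, -0.004, 0.006, 0]
    - [-1, 0, 0, 0.004, 0]
    - [-1, 0, 0, 0, 0]
    - [-1, 0, 0, 0, 0]

```text
clock: 67.02
eef_pos: [611.7, -263.4, 32.5]
tool_rot: [-3.114, -0.007, 3.116]
force: [0.2, 0.9, -3.6]
width: 58.3
```

```bash
python3 q.py;python3 lb.py;python3 plan.py -1 12 615,-261,20,178.9
```

```text
67.02 q [0.329 0.851 0.033 1.6   0.006 0.689 1.891] pos [ 611.7 -263.4   32.5] lean world [-0.0077 -0.0277] yaw 178.5 w 58.3 tau [ -0.1 -64.    1.6 -15.4   0.1   0.    0. ]
plane slope x,y, z [-7.0000e-03 -1.9000e-02  8.4223e+01] 560
x min 544.2686108416077 y range by row:
166 605.4 -257.3 -234.3
169 599.0 -265.5 -230.0
172 592.7 -288.4 -229.8
175 586.3 -288.2 -229.7
178 580.0 -288.0 -229.6
181 573.7 -287.9 -229.4
184 567.4 -287.7 -229.3
187 561.1 -287.5 -229.2
190 554.8 -287.4 -229.0
193 548.5 -287.2 -228.9
from {'clock': np.float64(67.067), 'qpos': array([0.329, 0.851, 0.033, 1.6  , 0.006, 0.689, 1.891]), 'eef_pos': array([ 611.632, -263.267,   32.453]), 'tool_rot': array([-3.114, -0.007,  3.116]), 'width': np.float64(58.802)}
[[-1.0, -0.0017, 0.0013, 0.0062, -0.003], [-1.0, -0.0017, 0.0014, 0.0062, -0.003]]
```

>>> send_rows:
  rows:
    - [-1, -0.002, 0.001, 0.006, 0]
    - [-1, -0.001, 0, 0.007, 0]
    - [-1, 0, 0, 0.006, 0]
    - [-1, 0, 0, 0.003, 0]
    - [-1, 0, 0, 0, 0]
    - [-1, 0, 0, 0, 0]

```text
clock: 67.57
eef_pos: [615.6, -261.5, 8.0]
tool_rot: [-3.115, -0.007, 3.118]
force: [0.0, -0.7, -3.3]
width: 58.6
```

```bash
python3 q.py;python3 lb.py; python3 -c "
from h import *
p=get_image('side'); zoom(p,(320,200,460,320),'s35.png',5)"
```

```text
67.57 q [0.326 0.888 0.031 1.598 0.006 0.654 1.889] pos [ 615.6 -261.5    8. ] lean world [-0.0072 -0.0266] yaw 178.6 w 58.6 tau [  0.  -65.    1.7 -14.8   0.1   0.    0. ]
plane slope x,y, z [-1.0000e-02 -2.5000e-02  5.9582e+01] 534
x min 548.9462189954232 y range by row:
166 609.5 -252.9 -250.7
169 603.0 -261.3 -229.1
172 596.4 -286.9 -226.8
175 589.9 -286.7 -226.7
178 583.5 -286.5 -226.5
181 577.0 -286.4 -226.4
184 570.5 -286.2 -226.3
187 564.0 -286.0 -226.1
190 557.6 -285.8 -226.0
193 551.1 -285.7 -225.9
```

View pics/s35.png

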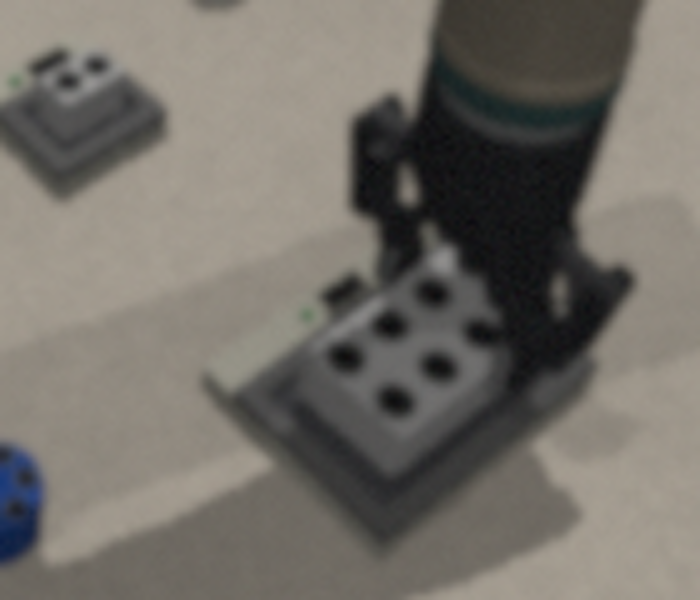

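>>> send_rows:
  rows:
    - [-1, 0, 0, 0.005, 0]
    - [-1, 0, 0, 0.004, 0]
    - [-1, 0, 0, 0.001, 0]
    - [-1, 0, 0, 0, 0]
    - [-1, 0, 0, 0.001, 0]
    - [-1, 0, 0, 0, 0]

```text
clock: 68.17
eef_pos: [616.2, -262.2, -2.9]
tool_rot: [-3.114, -0.005, 3.118]
force: [-0.4, 0.3, -2.9]
width: 58.5
```

>>> send_rows:
  rows:
    - [-1, 0, 0, 0.002, 0]
    - [-1, 0, 0, 0, 0]
    - [-1, 0, 0, 0.001, 0]
    - [-1, 0, 0, 0, 0]

```text
clock: 68.5
eef_pos: [616.7, -262.6, -3.8]
tool_rot: [-3.114, -0.003, 3.118]
force: [0.5, 1.0, -1.4]
width: 58.6
```

```bash
python3 q.py;python3 lb.py
```

```text
68.5 q [0.327 0.905 0.031 1.6   0.006 0.631 1.889] pos [ 616.7 -262.6   -3.8] lean world [-0.0041 -0.0278] yaw 178.6 w 58.6 tau [  0.2 -64.2   1.9 -14.4   0.2  -0.2  -0. ]
plane slope x,y, z [-2.4000e-02 -1.6000e-02  4.7717e+01] 513
x min 550.1894725441439 y range by row:
167 609.3 -255.7 -231.8
170 602.7 -264.2 -229.5
173 596.1 -287.9 -227.2
176 589.5 -287.8 -229.2
179 582.9 -287.6 -229.1
182 576.4 -287.4 -228.9
185 569.8 -287.2 -226.6
188 563.3 -287.1 -228.7
191 556.7 -286.9 -228.5
194 550.2 -286.7 -228.4
```

>>> send_rows:
  rows:
    - [-1, 0, 0, 0.002, 0]
    - [-1, 0, 0, 0, 0]
    - [-1, 0, 0, 0.002, 0]
    - [-1, 0, 0, 0, 0]
    - [-1, 0, 0, 0, 0]

```text
clock: 68.97
eef_pos: [617.0, -262.6, -3.8]
tool_rot: [-3.114, -0.002, 3.118]
force: [-1.2, 0.5, -1.9]
width: 59.0
```

>>> send_rows:
  rows:
    - [0.45, 0, 0, 0, 0]
    - [0.55, 0, 0, 0, 0]
    - [0.7, 0, 0, 0, 0]
    - [0.9, 0, 0, 0, 0]
    - [1, 0, 0, 0, 0]
    - [1, 0, 0, 0, 0]
    - [1, 0, 0, -0.006, 0]
    - [1, 0, 0, -0.01, 0]
    - [1, 0, 0, -0.012, 0]
    - [1, 0, 0, -0.012, 0]
    - [1, 0, 0, -0.012, 0]
    - [1, 0, 0, -0.012, 0]

```text
clock: 69.97
eef_pos: [617.3, -261.4, 63.6]
tool_rot: [-3.113, -0.003, 3.117]
force: [0.0, -0.6, 0.1]
width: 85.6
```

>>> send_rows:
  rows:
    - [1, 0, 0, -0.015, 0]
    - [1, 0, 0, -0.015, 0]
    - [1, 0, 0.01, -0.015, 0]
    - [1, 0, 0.012, -0.015, 0]
    - [1, 0, 0.012, -0.015, 0]
    - [1, 0, 0.012, -0.015, 0]
    - [1, 0, 0.012, -0.01, 0]
    - [1, 0, 0, 0, 0]
    - [1, 0, 0, 0, 0]

```text
clock: 70.72
eef_pos: [622.5, -200.3, 182.6]
tool_rot: [-3.107, 0.014, 3.115]
force: [-0.2, -0.8, -0.3]
width: 85.3
```

```bash
python3 q.py;python3 -c "
from h import *
p=get_image('side'); cv2.imwrite('pics/s36.png',p['image'][130:330,150:470].repeat(2,0).repeat(2,1))
p=get_image('top'); cv2.imwrite('pics/t36.png',p['image'])"
```

```text
70.72 q [0.223 0.642 0.047 1.554 0.002 0.924 1.803] pos [ 622.5 -200.3  182.6] lean world [ 0.0133 -0.0346] yaw 178.5 w 85.3 tau [ -1.4 -57.4   0.5 -19.2  -0.   -0.1  -0. ]
```

View pics/s36.png

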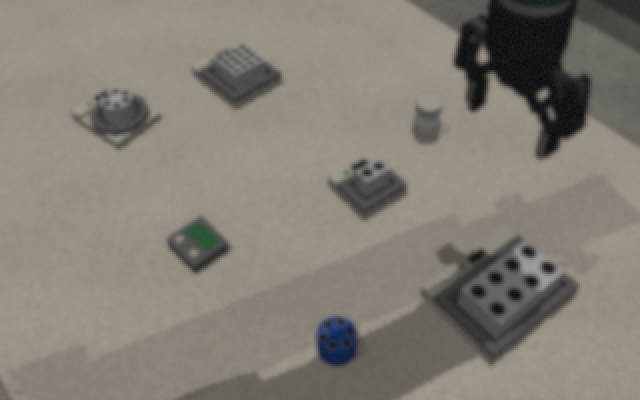

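View pics/t36.png

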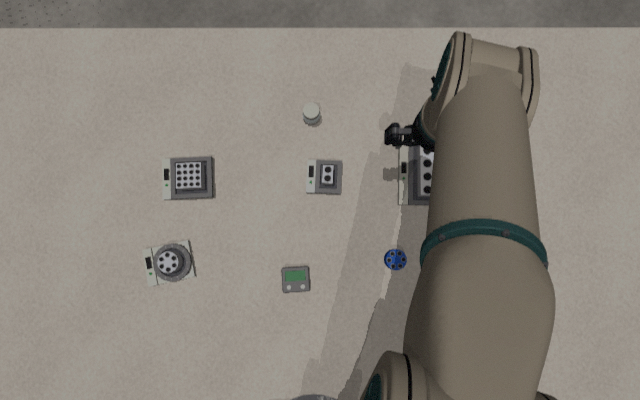

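Run:
```python
from h import *
ps=[get_image("top") for _ in range(3)]
z=np.nanmedian([np.where(q["z_map"]>0,q["z_map"],np.nan) for q in ps],0); p=dict(ps[0],z_map=np.nan_to_num(z)); W=cloud(p)
v,u=np.mgrid[0:400,0:640]
for nm,(a,b,c,d),dc in(("small",(300,150,350,205),(593.9,-30.3)),("square",(155,145,225,210),(591.2,275.5)),("round",(135,230,210,295),(404.2,313))):
    m=(u>=a)&(u<c)&(v>=b)&(v<d)&(W[...,2]>34)&(W[...,2]<60)
    X=np.array([onplane(p,i,j,46)[:2] for i,j in zip(u[m],v[m])],np.float32); r=cv2.minAreaRect(X); P=W[m]
    A=np.c_[P[:,:2]-P[:,:2].mean(0),np.ones(len(P))]
    q=P[:,2]>41
    print(nm,np.round(r,1) if 0 else r, "off",np.round(np.array(r[0])-dc,1),"z",np.median(P[:,2]).round(1),"slope",np.linalg.lstsq(A[q],P[q,2],rcond=None)[0].round(3))
s=get_image("side"); Ws=cloud(s); r=outline_of(s,"long_block"); print([(x["score"],x["box"]) for x in r][:2])
u0,v0,u1,v1=map(int,r[0]["box"]); P=Ws[v0:v1,u0:u1].reshape(-1,3); P=P[(abs(P[:,2]-46)<5)]
print("long z",np.median(P[:,2]),"rect",cv2.minAreaRect(P[:,:2].astype(np.float32)))
A=np.c_[P[:,:2]-P[:,:2].mean(0),np.ones(len(P))]; print(np.linalg.lstsq(A,P[:,2],rcond=None)[0].round(3))
```

```text
small ((595.3876342773438, -27.932056427001953), (23.86326026916504, 40.40012741088867), 84.68142700195312) off [1.5 2.4] z 45.8 slope [-4.000e-03 -7.000e-03  4.576e+01]
square ((592.8848876953125, 273.389404296875), (57.16096496582031, 56.82616424560547), 1.6382942199707031) off [ 1.7 -2.1] z 46.0 slope [-1.0000e-03  1.0000e-02  4.6056e+01]
round ((405.37481689453125, 313.5536193847656), (44.62183380126953, 47.373104095458984), 0.005718059837818146) off [1.2 0.6] z 45.9 slope [-0.00e+00  1.30e-02  4.59e+01]
[(0.73, [378.8, 254.5, 433.8, 299.8])]
long z 45.833542030662514 rect ((603.6043701171875, -261.1468200683594), (60.63507843017578, 111.9601821899414), 89.53046417236328)
[3.0000e-03 9.0000e-03 4.5764e+01]
```

All four blocks read flat, with their tops at about 46 mm, and within about 5 mm of their recess centres. The fingers are clear, so I am handing in.

```bash
python3 -c "
from cell import *
print(finish_job())"
```

```text
the job is handed in; nothing more can be done
None
```

All four blocks are in their own docks, taken off top down (small, round, square, long) and set down gently. I handed the job in at about 71 s of the 128 s allowed.

**Last camera check:**

| Block | Offset from recess centre | Top height |
|---|---|---|
| Small | about 3 mm | 45.8 mm |
| Round | about 1.5 mm | 45.9 mm |
| Square | about 3 mm | 46.0 mm |
| Long | about 4.5 mm | 45.8 mm |

- **Fit:** All four read flat to about 0.013 rad. The tops at about 46 mm put each underside on the 14 mm floor. The fingers were open and well clear. The jar, timer and blue look-alike looked unmoved in the last pictures, though I did not measure them.
- **Gripper height:** The reported tool height disagreed with the cameras. The real fingertips sat about 32 mm higher than reported, so the first grasp closed on nothing above the small block without touching it. I worked from the camera heights after that.
- **Gripper lean:** The gripper slowly leaned over during faster moves, reaching about 0.2 rad while empty. I worked most of it back out above the bench and moved more slowly afterwards.
- **Long block:** Its position is the least certain. The side camera put it at (604, -261) and the top camera, before release, at about (605, -258). Both are well within the 13 mm limit.

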